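Reset the length stop of a sawing station with a hex key

TASK

Set the sawing station up for the next, shorter cut: clear the finished pieces off the bed into the pale wooden tray, then take the big hex key from its block, flip it so that its short arm goes into the stop's clamp screw and, using the long arm as the lever, loosen the screw by a good eighth of a turn. Slide the stop along until its red pointer stands on the green marker and, with the key the same way round, pull the screw fully tight again without losing the setting. Stand the key back in its hole, long arm down, and lay the batten flat in the mitre box with its end butted against the stop, leaving everything else on the bench where it is.

Things in the scene. Friction and masses are not known exactly. Their poses are not given: they have to be found in the camera images.
- station: fixed sawing station; origin on the bench under its base; x away from the robot, y along the rail towards the mitre box, z up. Grey bed, top z 20 mm, y -275 to 220 mm, lies between the alloy rail (x -70 to -20, top z 50 mm, y -275 to 100) and the back fence (x 105 to 120, top z 55). Scale ledge in front of the rail: x -138 to -70 mm, top z 30 mm. Carriage of the stop runs on the rail
- mitre (a point): mitre box of pale wood on the bed: this point is the middle of its channel's end that looks to the stop, on the bed (station x 45, y 100, z 20 mm); axes as the station's. Two walls 14 mm thick, top z 85 mm, run 110 mm in +y from here; channel 60 mm wide, open at the top and both ends, floor level with the bed
- stop (a joint): position (m) of the blue sliding stop along the rail: 0 at the end far from the mitre box, 0.19 nearest it, along station +y. Screw tight: it holds fast. Screw turned back 0.6 rad or more: free, but drags, about 11 N to slide. It cannot be lifted off
- pointer (a point): tip of the stop's red pointer (5 mm wide), over the scale ledge, z 40 mm, 60 mm in front (station -x) of the screw's axis; axes as the station's. The stop's black upright grip: middle 20 mm from this point in +x, same y, 28 mm wide along the rail, 16 mm deep, z 58 to 116 mm; pinch it from above along the rail direction to slide the stop
- stop_face (a point): lower edge, at bed height, of the flat face of the stop's steel arm that looks to the mitre box (+y), on the channel's centre line. Arm 14 mm thick (y), 40 mm high, spans the bed. Axes as the station's; the point lies 90 mm in x and 30 mm in y from the screw's axis
- screw (a joint): angle (rad) of the stop's clamp screw: 0 fully tight (an end stop), positive turned back, anticlockwise from above, to 2.4. Stiff all the way: 1.0 N m, so 7 N at 140 mm from its axis; sideways forces on the key over 11 N along the rail would drag the loosened stop
- socket (a point): centre of the mouth, z 117 mm, of the hexagon socket in the screw's dark round head (42 mm wide, 32 mm high, on the blue 60 x 60 mm block). 20 mm across flats, 24 mm deep, first 5 mm flared. Axes turn with the screw (station's at angle 0). The key's short arm enters when its long arm, seen from above, points at -0.45 rad (+-0.1) from this x axis, or any multiple of 60 degrees on
- marker: green tag 24 x 10 x 6 mm on the scale ledge with a thin white centre line; where the pointer must come. Fixed; axes as the station's; origin on its centre line at its end nearest the rail, station x -108 mm. It is 10 mm wide along the rail (y)
- key: L-shaped steel hex key, 19 mm across flats, 0.6 kg. Origin: elbow, on the bar's axis. Short arm along +x (tip at 70 mm), long arm along -z (tip at 180 mm), flats facing +-y. Balances on the long arm 60 to 65 mm from the elbow. Starts long arm down in its block. Held there across y, gripper tilted 45 degrees towards +x, half a turn about the gripper's axis flips it to short arm down
- key_short_tip (a point): centre of the end of the key's short arm. In the socket the key stands by itself, with a few degrees of play and droop
- key_long_tip (a point): centre of the end of the key's long arm
- rack: fixed brown wooden key block 60 (x) x 140 (y) x 80 mm high, origin centre of underside. The big key's hole lies at y -45 mm; three thin small keys, up to 112 mm high, stand fixed at y 22 to 56 mm
- rack_hole (a point): centre of the mouth, z 80 mm, of the big key's hole in the block: square, 24 mm wide, down to the bench, mouth bevelled 3 mm. The key stands in it with its long tip on the bench, short arm pointing roughly away from the robot
- tray: fixed pale wooden open tray 220 (x) x 150 (y) x 55 mm, walls and floor 8 mm; origin centre of underside
- batten: next batten: brown wood 42 (x) x 220 (y) x 34 mm (z), 0.14 to 0.28 kg, origin centre of underside; lies on the bench
- piece1: finished cut piece on the bed, brown wood 42 (x) x 60 (y) x 34 mm (z), origin centre of underside; may be absent
- piece2: finished cut piece on the bed, brown wood 42 (x) x 60 (y) x 34 mm (z), origin centre of underside; may be absent
- piece3: finished cut piece on the bed, brown wood 42 (x) x 60 (y) x 34 mm (z), origin centre of underside; may be absent
- saw: bystander, to be left alone: tenon saw lying on the bench, about 350 mm
- glue: bystander, to be left alone: yellow glue bottle, diameter 62, 170 mm high
- square: bystander, to be left alone: try square, blade 190 mm
- offcut: bystander, to be left alone: dark scrap of wood 75 x 55 x 28 mm

How it is judged (in metres and radians):
On the way, in this order (a step that is already met when the one before it is completed fails the run):
1. the clamp screw is turned back at least 0.6 rad with the key's short arm in its socket and the long arm level (horizontal distance between key_short_tip and socket below 0.008 m and z of key_short_tip in the frame of socket below -0.006 m and angle between the x axis of key and the z axis of station, either way round below 0.35 rad and value of joint screw above 0.6 rad), for 0.1 s.
2. the loosened stop stands with its pointer on the green marker (y of pointer in the frame of marker between -0.006 and 0.006 m and value of joint screw above 0.4 rad), for 0.2 s.
3. the screw is tight again by the key's short arm, long arm level, the pointer still on the marker (y of pointer in the frame of marker between -0.006 and 0.006 m and horizontal distance between key_short_tip and socket below 0.008 m and z of key_short_tip in the frame of socket below -0.006 m and angle between the x axis of key and the z axis of station, either way round below 0.35 rad and value of joint screw below 0.1 rad), for 0.2 s.
At the end, for the whole second after the job is handed in: pointer within 6 mm of the marker's line; screw within 0.1 rad of tight; every piece in the tray; key standing in its hole, long arm down (tip within 12 mm of centre, under 20 mm high); batten flat in the channel, parallel within 0.08 rad, its end within 7 mm of the stop; all at rest (y of pointer in the frame of marker between -0.006 and 0.006 m and value of joint screw below 0.1 rad and x of piece1 in the frame of tray between -0.102 and 0.102 m and y of piece1 in the frame of tray between -0.067 and 0.067 m and height (world z) of each of piece1, piece2, piece3 below 0.07 m and linear speed of each of piece1, piece2, piece3, key, batten below 0.02 m/s and x of piece2 in the frame of tray between -0.102 and 0.102 m and y of piece2 in the frame of tray between -0.067 and 0.067 m and x of piece3 in the frame of tray between -0.102 and 0.102 m and y of piece3 in the frame of tray between -0.067 and 0.067 m and horizontal distance between key_long_tip and rack_hole below 0.012 m and height (world z) of key_long_tip below 0.02 m and angle between key's own z axis and vertical below 0.2 rad and x of batten in the frame of station between 0.03 and 0.06 m and y of batten in the frame of stop_face between 0.104 and 0.117 m and height (world z) of batten below 0.026 m and angle between batten's own z axis and vertical below 0.1 rad and angle between the y axis of batten and the y axis of station, either way round below 0.08 rad); the robot touches nothing.
It fails at once if a bystander is moved by more than 4 cm (distance of any of saw, glue, square, offcut from where it was at the start of the episode above 0.04 m).
Of piece1, piece2, piece3 only 1 to 3 are there at a start; the rules pass over those that are not, and their reading is None.
At some moment in a run one of batten, piece1, piece2 may be knocked a few centimetres aside while the robot is not near it.
It also fails if it takes over 210 s, if anything falls off the work surface, if the arm or the gripper's body presses on something with over 40 N, if the wrist force passes 120 N, or if a joint passes its speed limit or range.

ROBOT

A 6-joint arm with a two-finger parallel gripper is mounted at the origin on the work surface. World frame = base frame: x ahead of the robot, y to its left, z up, the work surface at z = 0. Lengths are in m, angles in degrees, forces in N, time in s.
With the tool pointing down it reaches from about 0.275 to 0.75 m from the base axis. Payload 10.2 kg.
Tool frame: the origin (TCP) lies at the very end of the fingers, on their centre line; the grasp point (between the pads) lies 19 mm behind it; z points along the fingers, x is the direction in which the jaws open and shut, and the axes are right-handed (so a half turn about z gives the same grasp; the last joint's range is limited). The gripper opens to 88 mm and grips with 3 to 60 N. Pads are 18 mm wide; open, the fingers measure 123 mm over their backs; the gripper's body (75 mm by 187 mm) begins 45 mm behind the grasp point.
Start: joints at [-81.555, 17.928, 85.812, -0, 76.261, -12.8], TCP at [0.19, -0.489, 0.239] pointing down, gripper open.
Joint ranges: [-168.41, 168.41], [-55.51, 124.54], [10.69, 146.95], [-70.63, 250.63], [1, 178], [-165.06, 165.06]. Speed limits (degrees/s): [136.94, 136.94, 172.46, 180, 180, 180].

INTERFACE

Orientations are given as [roll, pitch, yaw] about the fixed x, y, z axes, in that order (R = Rz(yaw) Ry(pitch) Rx(roll)).
In Python, from bench import monitor, optics, workorder gives the robot as it stands.
- The arm moves only by the tool send_rows, never from a script. Its argument "plan" is a list of rows, each a list of 7 numbers: the shift along the tool's x, y, z in units of 0.25 m (1.0 is 0.25 m), then the turn, a rotation vector about the tool's x, y, z in units of 180 degrees (1.0 is 180 degrees), then the closure, from 0 (fully open) to 1 (shut). In form: [[x, y, z, rx, ry, rz, gripper], ...]. A call has 1 to 20 rows; each row shifts and turns the commanded pose from where the row before left it, along the tool's axes as they then stand; what a row does not reach is not made up. A row lasts 1/10 s, in which the tool goes at most 50 mm and 8.59 degrees, less where a joint would pass 70% of its speed; a pose out of reach is approached as far as the arm can. A call with a number of a shift or a turn outside -1 to 1 is refused whole. A call with a gripper value outside its range is refused whole. The fingers move at their own pace and stop on an object; "grip_force" is the grip in N (left out, the last holds). Time passes only in rows, so rows that do not move let the fingers close. It gives the time, the measured TCP pose, the force and the opening at its end, in the units of the state.
- monitor.get_obs(): the state, without advancing time (a new reading comes with each control period).
- optics.grab_frame(name): name is "scene" or "top" or "wrist"; returns a dict with "frame" (400x640x3 uint8, blue, green, red), "z_map" (400x640 float32, m along the optical axis (not along the pixel's ray), 0 where there is no reading), "K" (3x3 intrinsics, pixels), "cam_to_world" (4x4, takes a point from camera to world coordinates); the wrist camera has in their place "mount" (4x4, takes a point from camera to tool coordinates, whose origin is the TCP and whose axes are the tool frame's). Camera axes: x right, y up, looking along -z (the intrinsics and any distortion apply to the point x, -y, -z); pixel columns grow to the right and rows downward; lengths in m; the calibration is good to about 2 mm. A picture is of the moment at which its call begins: read the wrist's pose just before it.
- workorder.close_job(): hands the job in, once; it reports no verdict.
The state is a dict: "time_s": time; "qpos": joint angles; "qd": joint speeds; "joint_efforts": joint torques, N m; "position": TCP position; "orientation": TCP orientation; "wrist_force": force on the tool from outside, world axes, zero at the start; "moment": the same for the moment, N m; "opening": opening from 0.0 (shut) to 1.0 (fully open).
Only numpy, scipy, OpenCV 4.12 (cv2) and the standard library are available. Lean on these libraries where they do the work, as an engineer would, in place of code of your own. Each camera call takes 0.05 s, during which the arm holds its last target. There are 200 camera calls.

## Working session

There is one attempt and no reset: what is moved stays moved. The work goes in short steps, Python scripts to look and compute and a tool call to move; the robot and the scene stay as the last step left them, time stands still between calls to the robot, and variables do not carry over. Pictures are saved under pics/ and viewed, about 12 in all and at most 16, crops included, and the job is handed in when it is done.

Besides the shell and the picture viewer there is one more tool, called as name(argument=value, ...), one argument or row to a line, values as JSON. send_rows: Moves the arm, as the interface text tells. Its arguments: {"type":"object","properties":{"plan":{"type":"array"},"grip_force":{"type":"number"}},"required":["plan"]}

```bash
mkdir -p pics; ls; cat > h.py <<'E'
import numpy as np, cv2, json
from scipy.spatial.transform import Rotation as R
from bench import monitor, optics, workorder
def tool(o=None):
    o=o or monitor.get_obs(); T=np.eye(4)
    T[:3,:3]=R.from_euler('xyz',o['orientation'],degrees=True).as_matrix(); T[:3,3]=o['position']; return T
def grab(n):
    T=tool(); f=optics.grab_frame(n)
    f['T']=f['cam_to_world'] if n!='wrist' else T@f['mount']; return f
def pt(f,u,v,z=None):
    "pixel to world: by depth, or on plane z"
    K=f['K']; d=np.array([(u-K[0,2])/K[0,0],-(v-K[1,2])/K[1,1],-1.])
    dw=f['T'][:3,:3]@d; o=f['T'][:3,3]
    s=f['z_map'][int(v),int(u)] if z is None else (z-o[2])/dw[2]
    return o+s*dw
def cloud(f):
    K=f['K']; v,u=np.mgrid[0:400,0:640]; z=f['z_map']
    P=np.stack([(u-K[0,2])/K[0,0]*z,-(v-K[1,2])/K[1,1]*z,-z],-1)
    return P@f['T'][:3,:3].T+f['T'][:3,3]
E
python3 - <<'E'
from h import *
print(monitor.get_obs())
for n in ['scene','top']:
    f=grab(n); cv2.imwrite(f'pics/{n}0.png',f['frame']); np.savez(f'{n}0.npz',**{k:v for k,v in f.items()})
    print(n,f['K'],f['T'],[k for k in f])
E
```

```text
pics
{'time_s': 0.0, 'qpos': array([-8.15554607e+01,  1.79586844e+01,  8.58527982e+01, -5.42274645e-04,
        7.62602656e+01, -1.28000770e+01]), 'qd': array([-0.05906926,  0.03588503, -0.01418401,  0.01810742,  0.03481623,
        0.0660643 ]), 'joint_efforts': array([ 1.53252349e-03, -4.02215445e+01, -2.52269500e+01,  6.95771165e-02,
        3.52943118e-02, -8.42136524e-05]), 'position': array([ 0.1901829 , -0.4890863 ,  0.23817581]), 'orientation': array([-1.79984618e+02,  7.00818582e-02, -6.87552452e+01]), 'wrist_force': array([ 0.42879578, -0.30622671,  0.98157419]), 'moment': array([-0.00856948,  0.05849138,  0.04769163]), 'opening': 1.0029754357031455}
scene [[424.63411969   0.         317.32787795]
 [  0.         424.63411969 198.30576263]
 [  0.           0.           1.        ]] [[-0.70042169 -0.51397141  0.49521999  1.14623669]
 [ 0.71372669 -0.50252449  0.48791736  0.51227292]
 [-0.0019154   0.69519963  0.71881417  1.00034363]
 [ 0.          0.          0.          1.        ]] ['frame', 'z_map', 'K', 'cam_to_world', 'T']
top [[447.6824993    0.         314.4702788 ]
 [  0.         447.6824993  201.66239624]
 [  0.           0.           1.        ]] [[ 0.02342443  0.99092748 -0.13234056  0.39422492]
 [-0.99971849  0.02271834 -0.00684301 -0.09360848]
 [-0.00377437  0.1324636   0.99118068  1.32440382]
 [ 0.          0.          0.          1.        ]] ['frame', 'z_map', 'K', 'cam_to_world', 'T']
```

View pics/top0.png

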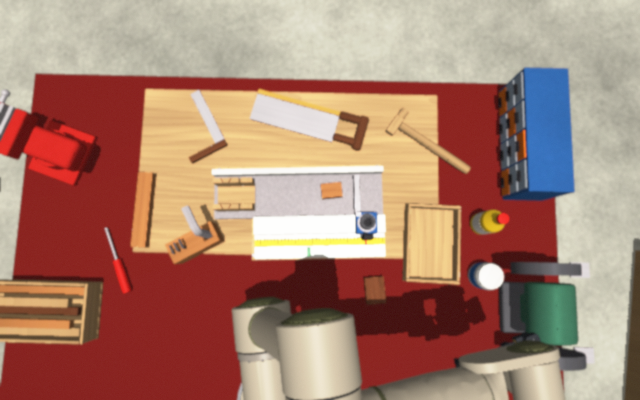

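View pics/scene0.png

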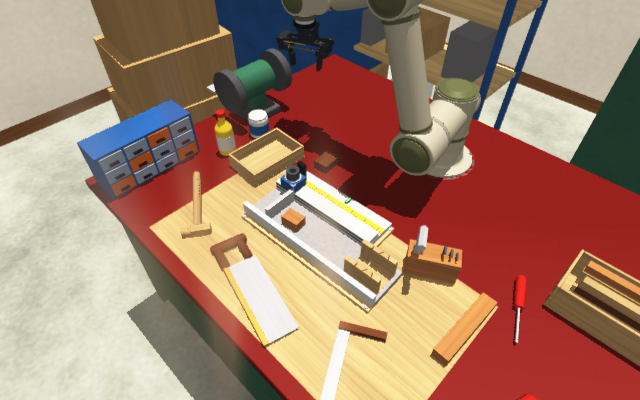

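```bash
python3 - <<'E'
from h import *
f=dict(np.load('top0.npz')); P=cloud(f); hsv=cv2.cvtColor(f['frame'],cv2.COLOR_BGR2HSV)
def rect(name,m,u0,u1,v0,v1):
    mm=np.zeros_like(m); mm[v0:v1,u0:u1]=m[v0:v1,u0:u1]
    n,l,s,c=cv2.connectedComponentsWithStats(mm.astype(np.uint8))
    if n<2: print(name,'none');return
    for i in np.argsort(-s[1:,4])[:2]+1:
        q=P[l==i]; r=cv2.minAreaRect(q[:,:2].astype(np.float32)*1000)
        print(name,s[i,4],'ctr',np.round(r[0],1),'size',np.round(r[1],1),'ang',round(r[2],1),'zmed',np.round(np.median(q[:,2]),4))
Z=P[...,2]
print('table z',np.median(Z[300:330,150:220]),np.median(Z[130:160,190:230]))
H,S,V=cv2.split(hsv)
rect('fence',(Z>.045)&(Z<.062),200,400,150,182)
rect('rail',(Z>.042)&(Z<.058),240,400,205,240)
rect('ledge',(Z>.022)&(Z<.038),240,400,225,270)
rect('bed',(Z>.012)&(Z<.028),250,390,170,220)
rect('piece',(Z>.045)&(Z<.062),260,350,178,208)
rect('tray',(Z>.04),400,465,195,290)
rect('batten',(Z>.02)&(Z<.05),125,165,160,260)
rect('rack',(Z>.07)&(Z<.09),160,225,195,270)
rect('key',(Z>.1)&(Z<.3),160,225,195,270)
rect('green',(H>40)&(H<85)&(S>90),290,330,235,270)
rect('mitre',(Z>.07)&(Z<.1),205,260,165,225)
rect('stoparm',(Z>.05)&(Z<.07),345,375,165,212)
rect('head',(Z>.1)&(Z<.13),350,385,200,240)
rect('blue',(H>100)&(H<125)&(S>130),350,385,200,245)
rect('offcut',(Z>.015)&(Z<.05),355,395,270,305)
c=f['frame'][80:300,125:475]; cv2.imwrite('pics/c1.png',cv2.resize(c,None,fx=2.28,fy=2.28,interpolation=2))
E
```

```text
table z -0.00022852210922963412 0.0026398573297162775
fence 989 ctr [655.  -32.1] size [ 16.9 492.1] ang 2.4 zmed 0.0551
fence 3 ctr [623.  94.] size [6. 0.] ang 3.1 zmed 0.0525
rail 1776 ctr [498.7 -57.3] size [ 50.4 288. ] ang 2.4 zmed 0.0503
rail 122 ctr [ 507.3 -275.5] size [46.3 21. ] ang 3.0 zmed 0.0504
ledge 2964 ctr [ 441.7 -102.7] size [ 68.3 373.6] ang 2.4 zmed 0.0308
bed 3884 ctr [584.7 -49.4] size [129.8 310.9] ang 2.4 zmed 0.0206
bed 903 ctr [ 596.  -248.9] size [124.   68.4] ang 3.4 zmed 0.0208
piece 312 ctr [ 600.6 -132.1] size [42.4 60.1] ang 6.9 zmed 0.0541
tray 924 ctr [ 459.5 -297.9] size [403.1 220.4] ang 87.7 zmed 0.0542
tray 2 ctr [394.2 -93.6] size [0. 0.] ang 0.0 zmed 1.3244
batten 1203 ctr [534.9 418.4] size [ 47.  219.2] ang 88.4 zmed 0.0336
rack 922 ctr [440.6 252.9] size [ 60.9 140.7] ang 29.2 zmed 0.08
rack 62 ctr [540.7 182.3] size [12.8 31.3] ang 1.6 zmed 0.0851
key 314 ctr [490.1 228.8] size [82.2 20.4] ang 29.0 zmed 0.1852
key 28 ctr [434.9 274.5] size [27.6  6.6] ang 30.4 zmed 0.1104
green none
mitre 230 ctr [617.3 147.7] size [ 15.2 109.5] ang 2.1 zmed 0.0845
mitre 216 ctr [543.1 144.2] size [ 14.8 107.8] ang 2.6 zmed 0.0849
stoparm 186 ctr [ 591.9 -203.9] size [107.6  14.5] ang 1.6 zmed 0.0662
stoparm 160 ctr [ 662.9 -212.8] size [15.6 84.4] ang 1.2 zmed 0.0556
head 162 ctr [ 505. -230.] size [40.2 40.6] ang 1.8 zmed 0.1159
head 71 ctr [ 465.8 -231.9] size [16.1 27.4] ang 2.8 zmed 0.1151
blue 18 ctr [ 480.7 -208.9] size [21.4  9.5] ang 46.1 zmed 0.0853
blue 13 ctr [ 478.7 -247.5] size [ 5.  22.7] ang 37.4 zmed 0.0862
offcut 529 ctr [ 318.2 -262.2] size [75. 55.] ang 6.5 zmed 0.0285
```

View pics/c1.png

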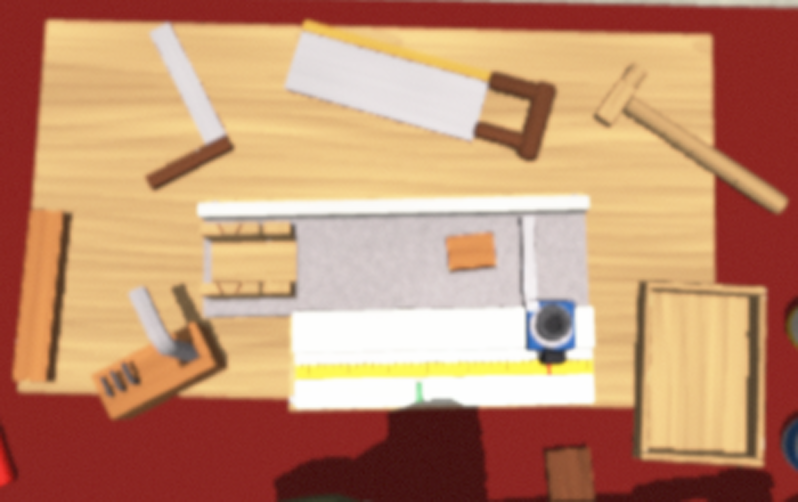

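```bash
cat >> h.py <<'E'
from scipy.linalg import logm, expm
def rz(d): return R.from_euler('z',d,degrees=True).as_matrix()
def down(yaw,tilt=0,head=None):
    "tool pointing down with jaws at yaw; then tilted so tool z leans towards heading head (deg) by tilt"
    M=R.from_euler('xyz',[180,0,yaw],degrees=True).as_matrix()
    if tilt: 
        a=np.array([-np.sin(np.radians(head)),np.cos(np.radians(head)),0])
        M=R.from_rotvec(-a*np.radians(tilt)).as_matrix()@M
    return M
def pose(p,M): T=np.eye(4); T[:3,:3]=M; T[:3,3]=p; return T
def row(T1,T0=None,n=None):
    "print n equal rows (screw motion) from T0 (now) to T1"
    T0=tool() if T0 is None else T0
    D=np.linalg.inv(T0)@T1; rv=R.from_matrix(D[:3,:3]).as_rotvec(degrees=True)
    m=max(np.linalg.norm(D[:3,3])/.045,np.linalg.norm(rv)/8); n=n or int(np.ceil(m))
    L=np.real(logm(D))/n; E=expm(L)
    r=np.r_[E[:3,3]/.25, R.from_matrix(E[:3,:3]).as_rotvec(degrees=True)/180]
    print(n,'x',[float(v) for v in np.round(r,4)],' total mm',np.round(1000*(T1[:3,3]-T0[:3,3]),1),'deg',np.round(rv,1)); return T1
SO=np.array([.5416,-.0098]); SY=2.4
def st(x,y,z=0): return np.r_[SO+rz(SY)[:2,:2]@[x,y],z]
def inst(p): return rz(SY)[:2,:2].T@(np.asarray(p)[:2]-SO)
E
python3 - <<'E'
from h import *
f=dict(np.load('top0.npz')); P=cloud(f); Z=P[...,2]; hsv=cv2.cvtColor(f['frame'],cv2.COLOR_BGR2HSV); H,S,V=cv2.split(hsv)
m=(Z>.045)&(Z<.062); m[:,:400]=0; m[:,464:]=0; m[:195]=0; m[290:]=0
r=cv2.minAreaRect(P[m][:,:2].astype(np.float32)*1000); print('tray',r)
s=dict(np.load('scene0.npz'))
for n,g in (('top',f),('scene',s)):
    Q=cloud(g); hs=cv2.cvtColor(g['frame'],cv2.COLOR_BGR2HSV)
    mm=(hs[...,0]>40)&(hs[...,0]<90)&(hs[...,1]>60)&(Q[...,2]>.02)&(Q[...,2]<.06)
    rr=(Q[...,0]>.36)&(Q[...,0]<.48)&(Q[...,1]>-.3)&(Q[...,1]<.1); q=Q[mm&rr]
    print(n,len(q),q.min(0) if len(q) else 0,q.max(0) if len(q) else 0, inst(q.mean(0)) if len(q) else 0)
    mr=((hs[...,0]<8)|(hs[...,0]>172))&(hs[...,1]>110)&(Q[...,2]>.028)&(Q[...,2]<.05)&rr; q=Q[mr]
    print(' red',len(q), inst(q.mean(0)) if len(q) else 0)
print('piece st',inst([.6006,-.1321]),'head',inst([.505,-.230]),'grip',inst([.4658,-.2319]))
T=pose([.6006,-.1321,.16],down(6.9)); a=row(T)
E
```

```text
tray ((454.64813232421875, -423.2951965332031), (152.05364990234375, 220.38841247558594), 87.79100036621094)
top 14 [ 0.41202032 -0.0726894   0.03167644] [ 0.42915535 -0.06937009  0.0448747 ] [-0.12345934 -0.05613517]
 red 0 0
scene 19 [ 0.40776126 -0.07446406  0.03323488] [ 0.43362607 -0.06182605  0.04012796] [-0.1237651  -0.05261807]
 red 0 0
piece st [ 0.05382685 -0.12466339] head [-0.04578891 -0.2184742 ] grip [-0.08503409 -0.21873101]
13 x [0.0471, -0.1738, 0.0241, -0.0, 0.0, -0.0323]  total mm [410.4 357.  -78.2] deg [ -0.1   0.  -75.7]
```

send_rows(
  plan=[
    [0.0471, -0.1738, 0.0241, 0, 0, -0.0323, 0.34],
    [0.0471, -0.1738, 0.0241, 0, 0, -0.0323, 0.34],
    [0.0471, -0.1738, 0.0241, 0, 0, -0.0323, 0.34],
    [0.0471, -0.1738, 0.0241, 0, 0, -0.0323, 0.34],
    [0.0471, -0.1738, 0.0241, 0, 0, -0.0323, 0.34],
    [0.0471, -0.1738, 0.0241, 0, 0, -0.0323, 0.34],
    [0.0471, -0.1738, 0.0241, 0, 0, -0.0323, 0.34],
    [0.0471, -0.1738, 0.0241, 0, 0, -0.0323, 0.34],
    [0.0471, -0.1738, 0.0241, 0, 0, -0.0323, 0.34],
    [0.0471, -0.1738, 0.0241, 0, 0, -0.0323, 0.34],
    [0.0471, -0.1738, 0.0241, 0, 0, -0.0323, 0.34],
    [0.0471, -0.1738, 0.0241, 0, 0, -0.0323, 0.34],
    [0.0471, -0.1738, 0.0241, 0, 0, -0.0323, 0.34],
    [0, 0, 0, 0, 0, 0, 0.34],
  ],
)

```text
time_s: 1.5
position: [0.6014, -0.1277, 0.1592]
orientation: [-179.9, 0.1, 7.3]
wrist_force: [0.3, -1.2, -0.5]
opening: 0.658
```

```bash
cat >> h.py <<'E'
def rect(f,mask,lim=None,k=1):
    "largest components of mask -> world xy minAreaRect (mm)"
    P=cloud(f)
    if lim is not None: mask=mask&(P[...,0]>lim[0])&(P[...,0]<lim[1])&(P[...,1]>lim[2])&(P[...,1]<lim[3])
    n,l,s,c=cv2.connectedComponentsWithStats(mask.astype(np.uint8))
    for i in (np.argsort(-s[1:,4])[:k]+1):
        q=P[l==i]; r=cv2.minAreaRect(q[:,:2].astype(np.float32)*1000)
        print(s[i,4],'px',np.round(c[i]),'ctr',np.round(r[0],1),'size',np.round(r[1],1),'ang',round(r[2],1),'z',np.round(np.median(q[:,2]),4))
E
python3 - <<'E'
from h import *
o=monitor.get_obs(); print(o['time_s'],o['position'],o['orientation'],o['qpos'],o['opening'])
f=grab('wrist'); cv2.imwrite('pics/w1.png',f['frame']); P=cloud(f); Z=P[...,2]; print(f['mount'],f['K'])
rect(f,(Z>.046)&(Z<.062),(.54,.645,-.2,-.05),2)
row(pose([.6006,-.1321,.027],down(6.9)))
E
```

```text
1.5 [ 0.60135481 -0.12769196  0.15917797] [-1.79876883e+02  1.03082116e-01  7.27978429e+00] [-2.29154227e+01  3.30361321e+01  7.53189710e+01  5.74419097e-02
  7.17959222e+01 -3.02131131e+01] 0.6575816394936608
[[ 9.99999793e-01  6.17063551e-04 -1.82630424e-04  1.03498012e-03]
 [ 5.37537805e-04 -9.56989064e-01 -2.90123496e-01 -7.67673475e-02]
 [-3.53799953e-04  2.90123338e-01 -9.56989197e-01 -1.47137217e-01]
 [ 0.00000000e+00  0.00000000e+00  0.00000000e+00  1.00000000e+00]] [[285.97229424   0.         321.60498912]
 [  0.         285.97229424 201.64281549]
 [  0.           0.           1.        ]]
2912 px [320. 200.] ctr [ 600.6 -127.7] size [42.1 59.8] ang 7.1 z 0.0551
680 px [313. 265.] ctr [ 601.7 -192.7] size [84.9  2.4] ang 2.5 z 0.0542
3 x [-0.0008, 0.0023, 0.1769, -0.0001, 0.0001, 0.0002]  total mm [  -0.5   -1.7 -132.7] deg [-0.   0.1  0.1]
```

View pics/w1.png

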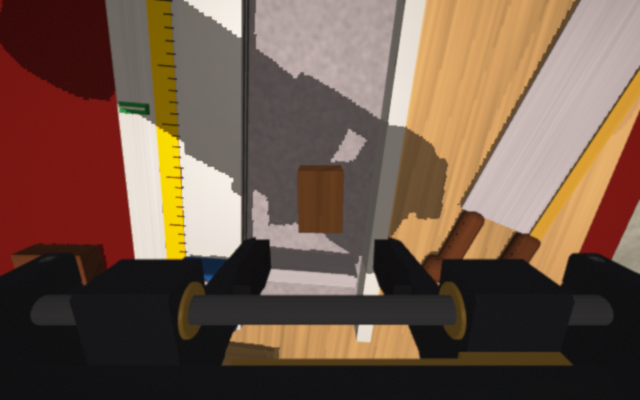

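send_rows(
  plan=[
    [0, 0, 0.17, 0, 0, 0, 0.34],
    [0, 0, 0.17, 0, 0, 0, 0.34],
    [0, 0, 0.16, 0, 0, 0, 0.34],
    [0, 0, 0.02, 0, 0, 0, 0.34],
    [0, 0, 0, 0, 0, 0, 0.34],
    [0, 0, 0, 0, 0, 0, 0.6],
    [0, 0, 0, 0, 0, 0, 0.6],
    [0, 0, 0, 0, 0, 0, 0.6],
    [0, 0, 0, 0, 0, 0, 0.6],
    [0, 0, -0.16, 0, 0, 0, 0.6],
    [0, 0, -0.18, 0, 0, 0, 0.6],
    [0, 0, -0.18, 0, 0, 0, 0.6],
    [0, 0, -0.1, 0, 0, 0, 0.6],
    [0, 0, 0, 0, 0, 0, 0.6],
    [0, 0, 0, 0, 0, 0, 0.6],
    [0, 0, 0, 0, 0, 0, 0.6],
  ],
  grip_force=25,
)

```text
time_s: 3.15
position: [0.6003, -0.1325, 0.1838]
orientation: [-179.9, 0.1, 6.8]
wrist_force: [0.3, 0.0, -0.7]
opening: 0.474
```

```bash
python3 - <<'E'
from h import *
o=monitor.get_obs(); print(o['position'],o['opening'])
f=grab('wrist'); hs=cv2.cvtColor(f['frame'],cv2.COLOR_BGR2HSV); np.savez('w2.npz',**f)
m=(hs[...,0]>45)&(hs[...,0]<90)&(hs[...,1]>100); P=cloud(f)
m&=(P[...,2]<.06)&(P[...,2]>.02); print(m.sum()); rect(f,m); 
v,u=np.nonzero(m); print(u.min(),u.max(),v.min(),v.max())
rect(f,(P[...,2]>.043)&(P[...,2]<.057),(.46,.53,-.19,.1))
# tray drop pose: long piece axis
T=row(pose([.4546,-.4233,.19],down(-2.2)))
row(pose([.4546,-.4233,.055],down(-2.2)),T)
E
```

```text
[ 0.60033595 -0.13246661  0.1838125 ] 0.4736728669539096
160
160 px [151. 105.] ctr [423.8 -66.5] size [24.3  8.6] ang 2.6 z 0.0369
137 163 100 110
13140 px [223. 113.] ctr [499.7 -80.4] size [ 51.6 220.7] ang 2.5 z 0.0511
8 x [-0.0802, 0.1417, -0.0031, -0.0001, 0.0001, 0.0063]  total mm [-145.8 -290.8    6.2] deg [-0.1  0.1  9. ]
4 x [-0.0, -0.0, 0.135, 0.0, 0.0, -0.0]  total mm [   0.    0. -135.] deg [ 0.  0. -0.]
```

send_rows(
  plan=[
    [-0.08, 0.1417, 0, 0, 0, 0.0063, 0.6],
    [-0.08, 0.1417, 0, 0, 0, 0.0063, 0.6],
    [-0.08, 0.1417, 0, 0, 0, 0.0063, 0.6],
    [-0.08, 0.1417, 0, 0, 0, 0.0063, 0.6],
    [-0.08, 0.1417, 0, 0, 0, 0.0063, 0.6],
    [-0.08, 0.1417, 0, 0, 0, 0.0063, 0.6],
    [-0.08, 0.1417, 0, 0, 0, 0.0063, 0.6],
    [-0.08, 0.1417, 0, 0, 0, 0.0063, 0.6],
    [0, 0, 0, 0, 0, 0, 0.6],
    [0, 0, 0.15, 0, 0, 0, 0.6],
    [0, 0, 0.16, 0, 0, 0, 0.6],
    [0, 0, 0.16, 0, 0, 0, 0.6],
    [0, 0, 0.15, 0, 0, 0, 0.6],
    [0, 0, 0, 0, 0, 0, 0.6],
    [0, 0, 0, 0, 0, 0, 0.6],
    [0, 0, 0, 0, 0, 0, 0.2],
    [0, 0, 0, 0, 0, 0, 0.2],
    [0, 0, -0.16, 0, 0, 0, 0.2],
    [0, 0, -0.18, 0, 0, 0, 0.2],
    [0, 0, -0.18, 0, 0, 0, 0.2],
  ],
)

```text
time_s: 5.2
position: [0.4554, -0.4234, 0.1634]
orientation: [179.9, -0.1, -2.2]
wrist_force: [0.3, -0.0, -0.0]
opening: 0.799
```

```bash
python3 - <<'E'
from h import *
o=monitor.get_obs(); print(o['time_s'],o['position'],o['qpos'],o['opening'],o['wrist_force'])
f=grab('top'); cv2.imwrite('pics/t2.png',f['frame'])
P=cloud(f);Z=P[...,2]
rect(f,(Z>.035)&(Z<.052),(.38,.53,-.47,-.37))
rect(f,(Z>.02)&(Z<.05),(.4,.7,.35,.5))
np.savez('t2.npz',**f)
f=grab('scene');P=cloud(f);Z=P[...,2]; rect(f,(Z>.035)&(Z<.052),(.36,.55,-.485,-.36),2)
# key: grasp pose. key yaw 29, elbow (463.6,214.1,180), grip 64 mm down
ky=29.; d=np.array([np.cos(np.radians(ky)),np.sin(np.radians(ky)),0])
for jaw in (-90,90):
    M=down(ky+jaw,45,ky); print(M.round(3))
    g=np.array([.4632,.2139,.180-.064]); tcp=g+.019*M[:,2]
    pre=tcp-.12*M[:,2]
    print('pre',pre,R.from_matrix(M).as_euler('xyz',degrees=True)); T=row(pose(pre,M)); row(pose(tcp,M),T)
E
```

```text
5.2 [ 0.4554468  -0.42338559  0.16344085] [-5.36903592e+01  3.35637721e+01  7.37776485e+01  1.16905670e-03
  7.25640807e+01 -5.14463992e+01] 0.7989755214182199 [ 0.34623491 -0.01678366 -0.04158988]
16 px [423. 236.] ctr [ 472.6 -398.6] size [13.  11.6] ang 76.7 z 0.0431
1204 px [142. 209.] ctr [534.7 417.8] size [ 45.4 218.9] ang 88.2 z 0.0334
170 px [266. 154.] ctr [ 456.5 -420.2] size [65.2 44.1] ang 89.1 z 0.0431
6 px [269. 136.] ctr [ 386.  -483.5] size [11.6  2.3] ang 14.2 z 0.0444
[[ 0.485 -0.618  0.618]
 [-0.875 -0.343  0.343]
 [ 0.    -0.707 -0.707]]
pre [0.4007366  0.17927597 0.18741778] [-1.35000000e+02 -1.27222187e-14 -6.10000000e+01]
14 x [-0.102, -0.1473, 0.0411, 0.0164, 0.0089, 0.0222]  total mm [-56.4 604.8  18.9] deg [41.2 22.3 55.9]
3 x [0.0, 0.0, 0.16, 0.0, 0.0, -0.0]  total mm [ 74.2  41.1 -84.9] deg [ 0.  0. -0.]
[[-0.485  0.618  0.618]
 [ 0.875  0.343  0.343]
 [ 0.     0.707 -0.707]]
pre [0.4007366  0.17927597 0.18741778] [135.   0. 119.]
16 x [0.1369, -0.1197, -0.0291, -0.0089, 0.0165, -0.0395]  total mm [-56.4 604.8  18.9] deg [ -25.7   47.4 -113.6]
3 x [-0.0, -0.0, 0.16, 0.0, -0.0, 0.0]  total mm [ 74.2  41.1 -84.9] deg [ 0. -0.  0.]
```

```bash
python3 - <<'E'
from h import *
f=dict(np.load('t2.npz'));P=cloud(f);Z=P[...,2]
rect(f,(Z>.07)&(Z<.088),(.36,.55,.15,.35)); rect(f,(Z>.176)&(Z<.2),(.42,.6,.15,.3))
ky=29.; M=down(ky+90,45,ky); g=np.array([.4632,.2139,.116]); tcp=g+.019*M[:,2]
W=pose([.40,-.12,.27],down(58,20,0)); row(W)
pre=pose(tcp-.12*M[:,2]+[0,0,.02],M); row(pre,W)
E
```

```text
923 px [192. 243.] ctr [440.5 252.8] size [ 60.7 141. ] ang 28.9 z 0.08
235 px [191. 219.] ctr [493.1 230.4] size [75.4 20. ] ang 28.0 z 0.1871
8 x [0.045, -0.1525, -0.065, -0.0062, 0.0128, -0.0413]  total mm [-57.2 305.5 101.5] deg [ -9.   18.4 -59.5]
8 x [0.148, -0.0364, 0.041, -0.0138, 0.0157, -0.0388]  total mm [  0.7 299.3 -62.6] deg [-19.8  22.6 -55.9]
```

send_rows(
  plan=[
    [0, 0, -0.15, 0, 0, 0, 0.2],
    [0.045, -0.1525, -0.065, -0.0062, 0.0128, -0.0413, 0.2],
    [0.045, -0.1525, -0.065, -0.0062, 0.0128, -0.0413, 0.2],
    [0.045, -0.1525, -0.065, -0.0062, 0.0128, -0.0413, 0.2],
    [0.045, -0.1525, -0.065, -0.0062, 0.0128, -0.0413, 0.2],
    [0.045, -0.1525, -0.065, -0.0062, 0.0128, -0.0413, 0.2],
    [0.045, -0.1525, -0.065, -0.0062, 0.0128, -0.0413, 0.2],
    [0.045, -0.1525, -0.065, -0.0062, 0.0128, -0.0413, 0.2],
    [0.045, -0.1525, -0.065, -0.0062, 0.0128, -0.0413, 0.2],
    [0, 0, 0, 0, 0, 0, 0.4],
    [0, 0, 0, 0, 0, 0, 0.4],
  ],
)

```text
time_s: 6.4
position: [0.3992, -0.1191, 0.3041]
orientation: [163.5, -10.8, 59.4]
wrist_force: [1.0, 0.1, -0.7]
opening: 0.641
```

```bash
python3 - <<'E'
from h import *
o=monitor.get_obs(); print(o['time_s'],o['position'],o['orientation'],o['qpos'],o['opening'])
ky=28.7; M=down(ky+90,45,ky); g=np.array([.4638,.2143,.116]); tcp=g+.019*M[:,2]
row(pose(tcp-.12*M[:,2]+[0,0,.02],M))
E
```

```text
6.4 [ 0.39915213 -0.11910292  0.30414088] [163.45960089 -10.79051737  59.36393081] [ -41.13996039   -9.14397805  107.60559312   14.3132292    67.47569686
 -102.80191082] 0.640978560969452
8 x [0.1443, -0.0452, 0.0563, -0.014, 0.0152, -0.039]  total mm [  2.  299.1 -96.7] deg [-20.2  22.  -56.1]
```

send_rows(
  plan=[
    [0.1443, -0.0452, 0.0563, -0.014, 0.0152, -0.039, 0.4],
    [0.1443, -0.0452, 0.0563, -0.014, 0.0152, -0.039, 0.4],
    [0.1443, -0.0452, 0.0563, -0.014, 0.0152, -0.039, 0.4],
    [0.1443, -0.0452, 0.0563, -0.014, 0.0152, -0.039, 0.4],
    [0.1443, -0.0452, 0.0563, -0.014, 0.0152, -0.039, 0.4],
    [0.1443, -0.0452, 0.0563, -0.014, 0.0152, -0.039, 0.4],
    [0.1443, -0.0452, 0.0563, -0.014, 0.0152, -0.039, 0.4],
    [0.1443, -0.0452, 0.0563, -0.014, 0.0152, -0.039, 0.4],
    [0, 0, 0, 0, 0, 0, 0.4],
    [0, 0, 0, 0, 0, 0, 0.4],
    [0, 0, 0, 0, 0, 0, 0.4],
  ],
)

```text
time_s: 7.5
position: [0.4015, 0.181, 0.2103]
orientation: [135.3, 0.0, 118.6]
wrist_force: [-0.6, -0.3, -0.2]
opening: 0.598
```

```bash
python3 - <<'E'
from h import *
o=monitor.get_obs(); print(o['time_s'],o['position'],o['orientation'],o['qpos'],o['opening'])
f=grab('wrist'); cv2.imwrite('pics/w3.png',f['frame']); P=cloud(f);Z=P[...,2]
L=(.4,.56,.15,.32); rect(f,(Z>.176)&(Z<.2),L); 
for a,b in ((.1,.12),(.12,.14),(.14,.16)): rect(f,(Z>a)&(Z<b),(.43,.5,.18,.25))
ky=28.7; M=down(ky+90,45,ky); g=np.array([.4638,.2143,.116]); tcp=g+.019*M[:,2]
T=row(pose(tcp-.12*M[:,2],M));row(pose(tcp,M),T)
E
```

```text
7.5 [0.40151449 0.18104973 0.21031633] [1.35331736e+02 2.16018389e-02 1.18610785e+02] [  -4.36620686   -9.59643856  132.2767335    53.77983309   28.2958227
 -165.02881319] 0.5976289997049675
776 px [324. 256.] ctr [491.6 233.7] size [77.2 18.9] ang 29.0 z 0.1863
362 px [323. 169.] ctr [455.8 214. ] size [ 6.8 18. ] ang 29.6 z 0.1103
408 px [323. 188.] ctr [456.5 214.3] size [ 7.2 19. ] ang 29.3 z 0.1304
460 px [324. 208.] ctr [456.4 214.4] size [ 7.3 18.6] ang 27.4 z 0.1502
1 x [-0.0029, -0.0666, 0.0633, -0.0018, 0.0005, -0.0004]  total mm [ -0.3  -1.  -23. ] deg [-0.3  0.1 -0.1]
3 x [-0.0, -0.0, 0.16, 0.0, 0.0, 0.0]  total mm [ 74.4  40.7 -84.9] deg [0. 0. 0.]
```

View pics/w3.png

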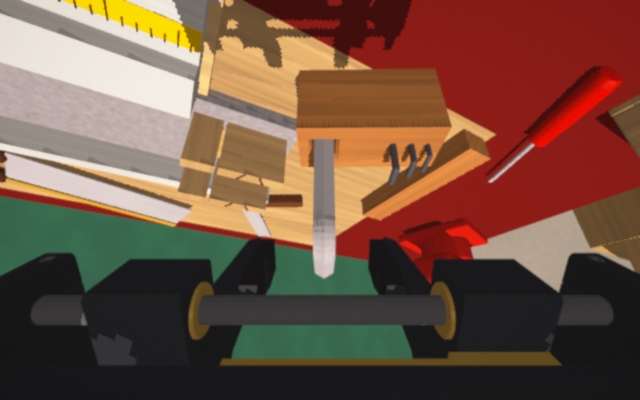

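send_rows(
  plan=[
    [0.003, -0.0167, 0.136, 0, 0, 0, 0.4],
    [0.003, -0.0167, 0.136, 0, 0, 0, 0.4],
    [0.002, -0.0167, 0.136, 0, 0, 0, 0.4],
    [0, -0.0167, 0.136, 0, 0, 0, 0.4],
    [0, 0, 0, 0, 0, 0, 0.4],
    [0, 0, 0, 0, 0, 0, 0.4],
  ],
)

```text
time_s: 8.15
position: [0.4721, 0.2413, 0.1415]
orientation: [138.9, 0.3, 117.3]
wrist_force: [0.0, -0.0, 0.0]
opening: 0.6
```

```bash
python3 - <<'E'
from h import *
o=monitor.get_obs(); print(o['time_s'],o['position'],o['orientation'],o['qpos'],o['opening'],o['wrist_force'])
M=tool()[:3,:3]; print('gp',o['position']-.019*M[:,2])
f=grab('wrist'); P=cloud(f)
# key in tool frame near pads
q=(P-tool()[:3,3])@M; m=(q[...,2]>-.16)&(q[...,2]<.03)&(abs(q[...,0])<.022)&(abs(q[...,1])<.06)
m&=(P[...,2]>.085)
for y0 in (-.04,-.02,0,.02):
    k=m&(abs(q[...,1]-y0)<.01); print(y0,k.sum(), q[k].min(0).round(4) if k.sum() else '', q[k].max(0).round(4) if k.sum() else '')
E
```

```text
8.15 [0.47212256 0.24129734 0.14152023] [138.88597707   0.32073274 117.2525089 ] [   8.6899038    11.57830172  122.16160038   61.30108161   13.53776649
 -165.01212167] 0.600402342712056 [ 0.00567013 -0.00213344  0.01318238]
gp [0.46097907 0.23564758 0.15583465]
-0.04 1421 [-0.022  -0.05   -0.0101] [-0.0055 -0.03    0.0295]
-0.02 15662 [-0.022  -0.03   -0.1055] [ 0.022  -0.01    0.0063]
0 1360 [-0.022  -0.01   -0.0403] [-0.0052  0.0056 -0.0137]
0.02 753 [-0.022   0.0124 -0.0441] [-0.0049  0.03   -0.0249]
```

send_rows(
  plan=[
    [0, 0, -0.15, 0, 0, 0, 0.4],
    [0, 0, -0.15, 0, 0, 0, 0.4],
    [0, 0, -0.12, 0, 0, 0, 0.4],
    [0, 0, 0, 0, 0, 0.047, 0.4],
    [0, 0, 0, 0, 0, 0.047, 0.4],
    [0, 0, 0, 0, 0, 0.047, 0.4],
    [0, 0, 0, 0, 0, 0.047, 0.4],
    [0, 0, 0, 0, 0, 0.047, 0.4],
    [0, 0, 0, 0, 0, 0.047, 0.4],
    [0, 0, 0, 0, 0, 0.047, 0.4],
    [0, 0, 0, 0, 0, 0.047, 0.4],
    [0, 0, 0, 0, 0, 0.047, 0.4],
    [0, 0, 0, 0, 0, 0.047, 0.4],
    [0, 0, 0, 0, 0, 0.047, 0.4],
    [0, 0, 0, 0, 0, 0.047, 0.4],
    [0, 0, 0, 0, 0, 0.047, 0.4],
    [0, 0, 0, 0, 0, 0.047, 0.4],
    [0, 0, 0, 0, 0, 0.047, 0.4],
    [0, 0, 0, 0, 0, 0.047, 0.4],
    [0, 0, 0, 0, 0, 0.047, 0.4],
  ],
)

```text
time_s: 10.2
position: [0.4099, 0.2098, 0.2216]
orientation: [-144.8, -23.0, -34.2]
wrist_force: [0.6, 0.3, -0.9]
opening: 0.6
```

```bash
python3 - <<'E'
from h import *
o=monitor.get_obs(); print(o['time_s'],o['position'],o['orientation'],o['qpos'],o['opening'],o['wrist_force'])
ky=28.9; M=down(ky-90,45,ky); g=np.array([.4630,.2155,.116]); tcp=g+.019*M[:,2]
T=row(pose(tcp-.12*M[:,2],M));row(pose(tcp,M),T)
E
```

```text
10.2 [0.4098727  0.2097775  0.22157104] [-144.80344941  -23.02482911  -34.22591748] [  4.24375158  -7.06231051 126.42143547  35.26446299  25.9271522
   3.82414888] 0.5996220593597757 [ 0.61043054  0.3064035  -0.92212467]
5 x [0.0042, 0.0359, 0.0083, 0.0046, -0.0002, 0.0387]  total mm [ -9.4 -28.8 -34.2] deg [ 4.1 -0.2 34.8]
3 x [-0.0, 0.0, 0.16, 0.0, -0.0, -0.0]  total mm [ 74.3  41.  -84.9] deg [ 0. -0. -0.]
```

send_rows(
  plan=[
    [0.0042, 0.0359, 0.0083, 0.0046, 0, 0.0387, 0.4],
    [0.0042, 0.0359, 0.0083, 0.0046, 0, 0.0387, 0.4],
    [0.0042, 0.0359, 0.0083, 0.0046, 0, 0.0387, 0.4],
    [0.0042, 0.0359, 0.0083, 0.0046, 0, 0.0387, 0.4],
    [0.0042, 0.0359, 0.0083, 0.0046, 0, 0.0387, 0.4],
    [0, 0, 0, 0, 0, 0, 0.4],
    [0, 0, 0, 0, 0, 0, 0.4],
    [0, 0, 0, 0, 0, 0, 0.4],
  ],
)

```text
time_s: 11.0
position: [0.4012, 0.1815, 0.1874]
orientation: [-134.9, -0.4, -60.8]
wrist_force: [0.3, 0.0, -0.7]
opening: 0.599
```

```bash
cat > k.py <<'E'
from h import *
o=monitor.get_obs(); print(o['time_s'],o['position'],o['orientation'],o['qpos'].round(1),o['opening'],o['wrist_force'])
ky=28.9; M=down(ky-90,45,ky); g=np.array([.4630,.2155,.116]); tcp=g+.019*M[:,2]
f=grab('wrist'); P=cloud(f); Z=P[...,2]; Tt=tool()
L=(.4,.56,.15,.32); rect(f,(Z>.176)&(Z<.2),L); rect(f,(Z>.1)&(Z<.16),(.43,.5,.18,.25))
m=(Z>.09)&(Z<.17)&(P[...,0]>.44)&(P[...,0]<.48)&(P[...,1]>.19)&(P[...,1]<.25); q=(P[m]-Tt[:3,3])@Tt[:3,:3]; print('key in tool x',q[:,0].min(),q[:,0].max(),'near z',np.percentile(q[:,2],[2,50]))
row(pose(tcp,M))
E
python3 k.py
```

```text
11.0 [0.40124682 0.18152282 0.18738322] [-134.93971238   -0.44792612  -60.81053486] [ -4.5  -6.7 134.5  63.4  25.7   3.6] 0.5993770162597174 [ 0.33377269  0.02644006 -0.66059481]
2162 px [319. 126.] ctr [491.1 235.7] size [78.  18.7] ang 28.5 z 0.1878
756 px [319. 202.] ctr [455.9 215.9] size [ 6.8 19.4] ang 27.6 z 0.1347
key in tool x -0.013091188308645727 0.006004524122962543 near z [0.05894895 0.07888532]
3 x [0.0001, 0.0008, 0.159, -0.0001, -0.0002, 0.0009]  total mm [ 73.6  40.4 -84.7] deg [-0.1 -0.1  0.5]
```

send_rows(
  plan=[
    [-0.007, 0, 0.08, 0, 0, 0, 0.4],
    [-0.005, 0, 0.13, 0, 0, 0, 0.4],
    [-0.002, 0.001, 0.14, 0, 0, 0, 0.4],
    [0, 0.001, 0.13, 0, 0, 0.0009, 0.4],
    [0, 0, 0, 0, 0, 0, 0.4],
    [0, 0, 0, 0, 0, 0, 0.4],
    [0, 0, 0, 0, 0, 0, 0.4],
  ],
)

```text
time_s: 11.75
position: [0.47, 0.2237, 0.1069]
orientation: [-134.8, -0.2, -60.9]
wrist_force: [-0.2, -0.1, 0.4]
opening: 0.602
```

```bash
python3 k.py
```

```text
11.75 [0.47002872 0.22367568 0.10688195] [-134.84243757   -0.19240769  -60.92064605] [  4.   15.7 127.6 107.6  18.2 -36.9] 0.6021396757275477 [-0.18167181 -0.08064805  0.40881038]
52995 px [313. 334.] ctr [430.  214.5] size [ 35.2 152.4] ang 27.8 z 0.189
2322 px [391. 268.] ctr [477.3 190.1] size [37.7 16.4] ang 28.4 z 0.1337
key in tool x -0.03714928918116363 0.03371935102128816 near z [-0.05480121 -0.02910012]
1 x [0.0144, 0.0036, 0.0221, -0.001, -0.0002, 0.0014]  total mm [ 4.6 -1.6 -4.5] deg [-0.2 -0.   0.3]
```

send_rows(
  plan=[
    [0, 0, 0.024, 0, 0, 0, 0.4],
    [0, 0, 0, 0, 0, 0, 0.4],
    [0, 0, 0, 0, 0, 0, 0.9],
    [0, 0, 0, 0, 0, 0, 0.9],
    [0, 0, 0, 0, 0, 0, 0.9],
    [0, 0, 0, 0, 0, 0, 0.9],
    [0, 0, 0, 0, 0, 0, 0.9],
  ],
  grip_force=45,
)

```text
time_s: 12.5
position: [0.4741, 0.2256, 0.1017]
orientation: [-134.9, -0.2, -61.0]
wrist_force: [-0.8, -1.2, 1.3]
opening: 0.205
```

```bash
python3 - <<'E'
from h import *
o=monitor.get_obs(); print(o['time_s'],o['position'],o['orientation'],o['qpos'].round(1),o['opening'],o['wrist_force'])
M=tool()[:3,:3]; print('gp',o['position']-.019*M[:,2], 'up in tool',M.T@[0,0,1])
E
```

```text
12.5 [0.47405643 0.22562532 0.10170184] [-134.90764262   -0.15257787  -60.98136207] [  4.3  16.9 127.1 109.8  18.2 -38.9] 0.20542233523799286 [-0.75485331 -1.22910395  1.28134952]
gp [0.46227176 0.2191288  0.11511515] up in tool [ 0.00266298 -0.70824316 -0.70596355]
```

send_rows(
  plan=[
    [0, -0.05, -0.05, 0, 0, 0, 0.9],
    [0, -0.09, -0.09, 0, 0, 0, 0.9],
    [0, -0.09, -0.09, 0, 0, 0, 0.9],
    [0, -0.09, -0.09, 0, 0, 0, 0.9],
    [0, -0.09, -0.09, 0, 0, 0, 0.9],
    [0, 0, 0, 0, 0, 0, 0.9],
    [0, 0, 0, 0, 0, 0, 0.9],
    [0, 0, 0, 0, 0, 0, 0.9],
  ],
)

```text
time_s: 13.3
position: [0.4733, 0.2283, 0.2133]
orientation: [-134.8, 0.4, -60.5]
wrist_force: [-0.3, 0.6, -6.8]
opening: 0.205
```

```bash
cat > s.py <<'E'
from h import *
def state():
    o=monitor.get_obs(); T=tool(); g=T[:3,3]-.019*T[:3,2]
    print('t',round(o['time_s'],2),'tcp',o['position'].round(4),o['orientation'].round(1),'q',o['qpos'].round(1),'op',round(o['opening'],3),'F',o['wrist_force'].round(1),'M',o['moment'].round(2),'gp',g.round(4)); return T
state()
E
python3 - <<'E'
from s import *
h=-20; M=down(h-90,45,h); row(pose(np.array([.45,-.08,.31])+.019*M[:,2],M))
E
```

```text
t 13.3 tcp [0.4733 0.2283 0.2133] [-134.8    0.4  -60.5] q [  4.3   2.6 120.8  52.4  22.7  21.7] op 0.205 F [-0.3  0.6 -6.8] M [-0.54  0.86 -0.04] gp [0.4616 0.2215 0.2267]
8 x [0.1589, -0.0105, -0.0493, -0.0, 0.0245, 0.0241]  total mm [ -10.6 -312.8   83.2] deg [-0.  35.3 34.7]
```

send_rows(
  plan=[
    [0, -0.08, -0.08, 0, 0, 0, 0.9],
    [0.1589, -0.0105, -0.0493, 0, 0.0245, 0.0241, 0.9],
    [0.1589, -0.0105, -0.0493, 0, 0.0245, 0.0241, 0.9],
    [0.1589, -0.0105, -0.0493, 0, 0.0245, 0.0241, 0.9],
    [0.1589, -0.0105, -0.0493, 0, 0.0245, 0.0241, 0.9],
    [0.1589, -0.0105, -0.0493, 0, 0.0245, 0.0241, 0.9],
    [0.1589, -0.0105, -0.0493, 0, 0.0245, 0.0241, 0.9],
    [0.1589, -0.0105, -0.0493, 0, 0.0245, 0.0241, 0.9],
    [0.1589, -0.0105, -0.0493, 0, 0.0245, 0.0241, 0.9],
    [0, 0, 0, 0, 0, 0, 0.9],
    [0, 0, 0, 0, 0, 0, 0.9],
  ],
)

```text
time_s: 14.4
position: [0.4627, -0.0847, 0.3254]
orientation: [-135.0, 0.2, -110.0]
wrist_force: [-0.2, 0.3, -6.3]
opening: 0.208
```

```bash
python3 s.py
```

```text
t 14.4 tcp [ 0.4627 -0.0847  0.3254] [-135.     0.2 -110. ] q [-27.7 -13.6 116.6  10.4  32.7  75.8] op 0.208 F [-0.2  0.3 -6.3] M [0.4  0.97 0.03] gp [ 0.4501 -0.0801  0.3388]
```

send_rows(
  plan=[
    [0, 0, 0, 0, 0, -0.0476, 0.9],
    [0, 0, 0, 0, 0, -0.0476, 0.9],
    [0, 0, 0, 0, 0, -0.0476, 0.9],
    [0, 0, 0, 0, 0, -0.0476, 0.9],
    [0, 0, 0, 0, 0, -0.0476, 0.9],
    [0, 0, 0, 0, 0, -0.0476, 0.9],
    [0, 0, 0, 0, 0, -0.0476, 0.9],
    [0, 0, 0, 0, 0, -0.0476, 0.9],
    [0, 0, 0, 0, 0, -0.0476, 0.9],
    [0, 0, 0, 0, 0, -0.0476, 0.9],
    [0, 0, 0, 0, 0, -0.0476, 0.9],
    [0, 0, 0, 0, 0, -0.0476, 0.9],
    [0, 0, 0, 0, 0, -0.0476, 0.9],
    [0, 0, 0, 0, 0, -0.0476, 0.9],
    [0, 0, 0, 0, 0, -0.0476, 0.9],
    [0, 0, 0, 0, 0, -0.0476, 0.9],
    [0, 0, 0, 0, 0, -0.0476, 0.9],
    [0, 0, 0, 0, 0, -0.0476, 0.9],
    [0, 0, 0, 0, 0, -0.0476, 0.9],
    [0, 0, 0, 0, 0, -0.0476, 0.9],
  ],
)

```text
time_s: 16.4
position: [0.4631, -0.0835, 0.3253]
orientation: [135.3, -6.0, 64.3]
wrist_force: [-0.7, -0.5, -5.6]
opening: 0.206
```

send_rows(
  plan=[
    [0, 0, 0, 0, 0, -0.0476, 0.9],
    [0, 0, 0, 0, 0, -0.0004, 0.9],
    [0, 0, 0, 0, 0, 0, 0.9],
    [0, 0, 0, 0, 0, 0, 0.9],
  ],
)

```text
time_s: 16.8
position: [0.4631, -0.0845, 0.3266]
orientation: [134.9, -0.2, 69.9]
wrist_force: [-0.5, -0.2, -5.5]
opening: 0.208
```

```bash
python3 - <<'E'
from s import *
f=grab('scene'); cv2.imwrite('pics/s3.png',f['frame'][60:260,180:480].repeat(2,0).repeat(2,1))
P=cloud(f); Z=P[...,2]; hs=cv2.cvtColor(f['frame'],cv2.COLOR_BGR2HSV)
m=(hs[...,1]<60)&(Z>.24)&(Z<.4)&(P[...,0]>.35)&(P[...,0]<.64)&(abs(P[...,1]+.1)<.15)
print(m.sum()); q=P[m]
f=grab('wrist'); np.savez('w5.npz',**f); cv2.imwrite('pics/w5.png',f['frame'])
h=-23.4; M=down(h+90,45,h); print(tool()[:3,:3].T@M)
E
```

```text
t 16.8 tcp [ 0.4631 -0.0845  0.3266] [134.9  -0.2  69.9] q [ -27.7  -13.7  116.5   10.3   32.7 -103.9] op 0.208 F [-0.5 -0.2 -5.5] M [0.33 0.78 0.02] gp [ 0.4504 -0.0799  0.34  ]
1161
[[ 0.99829225 -0.03921642 -0.04329728]
 [ 0.03908892  0.99922856 -0.00378774]
 [ 0.04341242  0.00208883  0.99905505]]
```

View pics/s3.png

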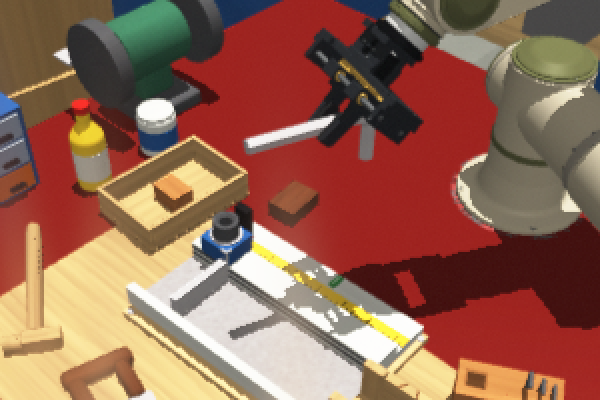

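View pics/w5.png

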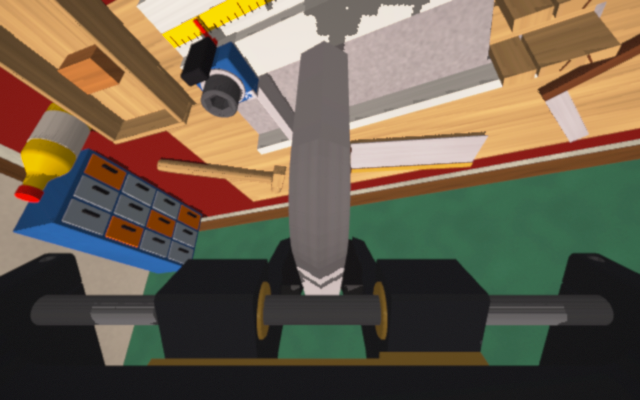

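```bash
cat > kh.py <<'E'
from s import *
def keyhand(f):
    "short arm in tool frame: slices along expected short arm direction"
    P=cloud(f); Tt=tool(); q=(P-Tt[:3,3])@Tt[:3,:3]
    m=(abs(q[...,0])<.016)&(q[...,1]>-.13)&(q[...,1]<-.02)&(q[...,2]>-.1)&(q[...,2]<.06)&(f['z_map']>.03)
    n,l,s,c=cv2.connectedComponentsWithStats(m.astype(np.uint8)); m=l==1+np.argmax(s[1:,4])
    p=q[m]; a=np.array([0,-.70711,.70711]); b=np.array([0,-.70711,-.70711]) # a: short arm dir (down), b: towards the back
    e=np.array([0,-.046,-.065]); s_=(p-e)@a; bb=(p-e)@b
    for s0 in np.arange(0,.08,.01):
        k=abs(s_-s0)<.004
        if k.sum()>5: print('s',round(s0,3),k.sum(),'x mid',((p[k,0].min()+p[k,0].max())/2).round(4),'w',np.ptp(p[k,0]).round(4),'back face',np.percentile(bb[k],95).round(4))
    print('tip s max',np.percentile(s_,99.5).round(4),s_.max().round(4))
def socket(f,L):
    P=cloud(f); Z=P[...,2]
    m=(Z>.1125)&(Z<.122)&(P[...,0]>L[0])&(P[...,0]<L[1])&(P[...,1]>L[2])&(P[...,1]<L[3])
    q=P[m][:,:2].astype(np.float32)*1000
    if len(q)>10: print('head',len(q),'circle',cv2.minEnclosingCircle(q),'rect',cv2.minAreaRect(q))
if __name__=='__main__':
    f=dict(np.load('w5.npz')); keyhand(f); socket(f,(.48,.54,-.26,-.2))
    h=-23.4; M=down(h+90,45,h); tl=np.array([0,-.0955,-.0155])
    row(pose(np.array([.505,-.230,.175])-M@tl,M))
E
python3 kh.py
```

```text
t 16.9 tcp [ 0.4631 -0.0847  0.3269] [134.8  -0.2  69.9] q [ -27.7  -13.7  116.5   10.2   32.7 -103.9] op 0.206 F [-0.7  1.  -5.9] M [0.34 0.73 0.02] gp [ 0.4504 -0.0801  0.3403]
s 0.0 2114 x mid 0.0013 w 0.0191 back face 0.0051
s 0.01 1711 x mid 0.0015 w 0.0194 back face 0.0093
s 0.02 1195 x mid 0.0017 w 0.0191 back face 0.0104
s 0.03 989 x mid 0.002 w 0.0192 back face 0.0101
s 0.04 833 x mid 0.0022 w 0.0191 back face 0.0099
s 0.05 729 x mid 0.0026 w 0.019 back face 0.0096
s 0.06 620 x mid 0.0028 w 0.0189 back face 0.0095
s 0.07 264 x mid 0.0031 w 0.0189 back face 0.0092
tip s max 0.069 0.0707
head 666 circle ((505.3807067871094, -226.65658569335938), 21.37584686279297) rect ((504.7427062988281, -225.96807861328125), (41.388755798339844, 40.465328216552734), 38.49666976928711)
6 x [-0.0818, 0.0354, 0.1254, 0.0002, -0.0023, 0.0021]  total mm [ 114.  -176.5  -95.4] deg [ 0.2 -2.5  2.2]
```

send_rows(
  plan=[
    [-0.0818, 0.0354, 0.1254, 0.0002, -0.0023, 0.0021, 0.9],
    [-0.0818, 0.0354, 0.1254, 0.0002, -0.0023, 0.0021, 0.9],
    [-0.0818, 0.0354, 0.1254, 0.0002, -0.0023, 0.0021, 0.9],
    [-0.0818, 0.0354, 0.1254, 0.0002, -0.0023, 0.0021, 0.9],
    [-0.0818, 0.0354, 0.1254, 0.0002, -0.0023, 0.0021, 0.9],
    [-0.0818, 0.0354, 0.1254, 0.0002, -0.0023, 0.0021, 0.9],
    [0, 0, 0, 0, 0, 0, 0.9],
    [0, 0, 0, 0, 0, 0, 0.9],
    [0, 0, 0, 0, 0, 0, 0.9],
  ],
)

```text
time_s: 17.8
position: [0.5771, -0.2609, 0.2325]
orientation: [135.0, 0.1, 66.6]
wrist_force: [-0.3, -0.1, -4.9]
opening: 0.205
```

```bash
python3 - <<'E'
from kh import *
f=grab('wrist'); np.savez('w6.npz',**f); cv2.imwrite('pics/w6.png',f['frame'])
keyhand(f); socket(f,(.47,.55,-.28,-.18))
T=tool(); print('tip world',T[:3,:3]@[.001,-.0955,-.0155]+T[:3,3], 'down in tool',T[:3,:3].T@[0,0,-1])
t=grab('top'); np.savez('t6.npz',**t); socket(t,(.47,.55,-.28,-.18))
P=cloud(t); Z=P[...,2]; rect(t,(Z>.22)&(Z<.265)&(cv2.cvtColor(t['frame'],cv2.COLOR_BGR2HSV)[...,1]<70),(.5,.75,-.35,-.15),2)
E
```

```text
t 17.8 tcp [ 0.5771 -0.2609  0.2325] [1.35e+02 1.00e-01 6.66e+01] q [ -39.4   14.4  103.2   32.    21.5 -131.7] op 0.205 F [-0.3 -0.1 -4.9] M [ 0.42  0.74 -0.01] gp [ 0.5648 -0.2556  0.2459]
s 0.0 2127 x mid 0.001 w 0.0191 back face 0.005
s 0.01 1678 x mid 0.0013 w 0.0193 back face 0.0093
s 0.02 1182 x mid 0.0015 w 0.019 back face 0.0105
s 0.03 993 x mid 0.0019 w 0.0194 back face 0.0101
s 0.04 838 x mid 0.0021 w 0.0189 back face 0.01
s 0.05 750 x mid 0.0024 w 0.0191 back face 0.0098
s 0.06 645 x mid 0.0025 w 0.0191 back face 0.0095
s 0.07 283 x mid 0.0028 w 0.0191 back face 0.0094
tip s max 0.069 0.0703
head 1369 circle ((512.6116333007812, -229.71051025390625), 19.63238525390625) rect ((518.143310546875, -232.12966918945312), (39.26418685913086, 15.371644973754883), 66.37885284423828)
tip world [ 0.50545218 -0.22883767  0.17615283] down in tool [ 0.00118807 -0.70761896  0.70659323]
483 px [393. 175.] ctr [ 614.3 -270.3] size [ 45.  125.1] ang 73.6 z 0.257
27 px [382. 201.] ctr [ 542.  -249.4] size [25.4  7.4] ang 64.4 z 0.2548
```

View pics/w6.png

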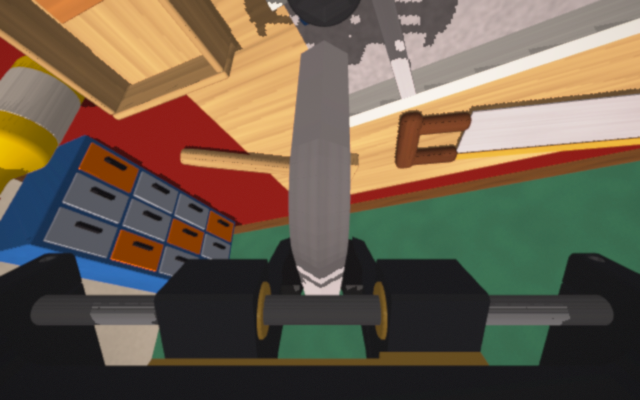

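send_rows(
  plan=[
    [0, -0.081, 0.077, 0, 0, 0, 0.9],
    [0, -0.079, 0.077, 0, 0, 0, 0.9],
    [0, 0, 0, 0, 0, 0, 0.9],
    [0, -0.014, 0.014, 0, 0, 0, 0.9],
    [0, -0.014, 0.014, 0, 0, 0, 0.9],
    [0, 0, 0, 0, 0, 0, 0.9],
  ],
)

```text
time_s: 18.5
position: [0.5765, -0.261, 0.1681]
orientation: [134.9, 0.1, 66.6]
wrist_force: [-1.4, 0.4, -6.9]
opening: 0.206
```

```bash
cat > tp.py <<'E'
from kh import *
T=tool(); print('tip',(T[:3,:3]@[.0,-.0955,-.0155]+T[:3,3]).round(4))
E
python3 tp.py
```

```text
t 18.5 tcp [ 0.5765 -0.261   0.1681] [1.349e+02 1.000e-01 6.660e+01] q [ -39.4   19.8  107.3   52.1   14.3 -152.8] op 0.206 F [-1.4  0.4 -6.9] M [0.49 0.99 0.01] gp [ 0.5641 -0.2556  0.1815]
tip [ 0.5045 -0.2299  0.1114]
```

send_rows(
  plan=[
    [0, -0.011, 0.011, 0, 0, 0, 0.9],
    [0, -0.011, 0.011, 0, 0, 0, 0.9],
    [0, -0.011, 0.011, 0, 0, 0, 0.9],
    [0, 0, 0, 0, 0, 0, 0.9],
    [0, 0, 0, 0, 0, 0, 0.9],
  ],
)

```text
time_s: 19.0
position: [0.5764, -0.261, 0.1559]
orientation: [135.0, 0.1, 66.6]
wrist_force: [-1.5, 0.9, -5.7]
opening: 0.205
```

```bash
python3 tp.py
```

```text
t 19.0 tcp [ 0.5764 -0.261   0.1559] [1.35e+02 1.00e-01 6.66e+01] q [ -39.5   21.   107.9   57.8   13.3 -158.7] op 0.205 F [-1.5  0.9 -5.7] M [0.6  0.88 0.06] gp [ 0.564  -0.2557  0.1694]
tip [ 0.5043 -0.23    0.0993]
```

send_rows(
  plan=[
    [0, -0.008, 0.008, 0, 0, 0, 0.9],
    [0, -0.006, 0.006, 0, 0, 0, 0.9],
    [0, 0, 0, 0, 0, 0, 0.9],
    [0, 0, 0, 0, 0, 0, 0.9],
  ],
)

```text
time_s: 19.4
position: [0.5762, -0.2611, 0.15]
orientation: [135.0, 0.1, 66.6]
wrist_force: [-0.3, 1.8, -5.1]
opening: 0.205
```

```bash
python3 tp.py
```

```text
t 19.4 tcp [ 0.5762 -0.2611  0.15  ] [1.35e+02 1.00e-01 6.66e+01] q [ -39.5   21.6  108.1   60.6   12.9 -161.6] op 0.205 F [-0.3  1.8 -5.1] M [0.6  0.76 0.02] gp [ 0.5638 -0.2557  0.1634]
tip [ 0.5041 -0.23    0.0935]
```

send_rows(
  plan=[
    [0, 0, 0, 0, 0, 0, 0.5],
    [0, 0, 0, 0, 0, 0, 0.5],
    [0, 0, 0, 0, 0, 0, 0.5],
    [0, 0, -0.08, 0, 0, 0, 0.5],
    [0, 0, -0.16, 0, 0, 0, 0.5],
    [0, 0, -0.16, 0, 0, 0, 0.5],
    [0, 0, -0.16, 0, 0, 0, 0.5],
    [0, 0, 0, 0, 0, 0, 0.5],
  ],
)

```text
time_s: 20.2
position: [0.4846, -0.2217, 0.2536]
orientation: [134.6, 0.2, 66.6]
wrist_force: [-0.1, -0.8, 0.1]
opening: 0.499
```

```bash
python3 - <<'E'
from s import *
t=grab('top'); np.savez('t7.npz',**t); cv2.imwrite('pics/t7.png',cv2.resize(t['frame'][150:290,300:470],None,fx=4,fy=4))
f=grab('wrist'); P=cloud(f); Z=P[...,2]
for F,n in ((t,'top'),(f,'wrist')): 
    P=cloud(F);Z=P[...,2]; print(n); rect(F,(Z>.135)&(Z<.185),(.48,.72,-.34,-.18),1)
    k=(Z>.13)&(Z<.19)&(P[...,0]>.48)&(P[...,0]<.72)&(P[...,1]>-.34)&(P[...,1]<-.18); q=P[k]
    d=(q[:,:2]-[.5045,-.228])@[.918,-.397]
    for s0 in (0,.04,.08,.12,.15,.18):
        j=abs(d-s0)<.006; print(s0,j.sum(),q[j].mean(0).round(4) if j.sum() else '')
h=-23.4; M=down(h+90); row(pose([.633,-.284,.25],M))
E
```

```text
t 20.2 tcp [ 0.4846 -0.2217  0.2536] [134.6   0.2  66.6] q [ -44.1   -0.2  116.7   37.    24.4 -139.5] op 0.499 F [-0.1 -0.8  0.1] M [ 0.13  0.17 -0.04] gp [ 0.4722 -0.2163  0.2669]
top
540 px [383. 190.] ctr [ 587.7 -266.3] size [ 19.6 192.7] ang 66.6 z 0.162
0 39 [ 0.5045 -0.2299  0.15  ]
0.04 36 [ 0.5406 -0.2458  0.1691]
0.08 34 [ 0.577  -0.2611  0.1645]
0.12 34 [ 0.6142 -0.2769  0.1595]
0.15 30 [ 0.6416 -0.2883  0.1575]
0.18 32 [ 0.6689 -0.3005  0.1543]
wrist
2318 px [323. 169.] ctr [ 587.7 -262.6] size [ 19. 194.] ang 66.7 z 0.1626
0 919 [ 0.5041 -0.2266  0.1496]
0.04 127 [ 0.5413 -0.2427  0.1694]
0.08 82 [ 0.5782 -0.2588  0.165 ]
0.12 58 [ 0.6152 -0.2743  0.1607]
0.15 46 [ 0.6423 -0.2864  0.1576]
0.18 35 [ 0.6703 -0.2978  0.1542]
6 x [0.0012, 0.098, 0.0485, 0.0418, 0.0001, 0.0]  total mm [147.5 -61.9   0. ] deg [45.1  0.1  0. ]
```

send_rows(
  plan=[
    [0.0012, 0.098, 0.0485, 0.0418, 0, 0, 0.5],
    [0.0012, 0.098, 0.0485, 0.0418, 0, 0, 0.5],
    [0.0012, 0.098, 0.0485, 0.0418, 0, 0, 0.5],
    [0.0012, 0.098, 0.0485, 0.0418, 0, 0, 0.5],
    [0.0012, 0.098, 0.0485, 0.0418, 0, 0, 0.5],
    [0.0012, 0.098, 0.0485, 0.0418, 0, 0, 0.5],
    [0, 0, 0, 0, 0, 0, 0.5],
    [0, 0, 0, 0, 0, 0, 0.5],
  ],
)

```text
time_s: 21.1
position: [0.6269, -0.2768, 0.2485]
orientation: [177.2, -0.5, 67.3]
wrist_force: [-0.1, -0.4, 0.6]
opening: 0.502
```

```bash
cat > arc.py <<'E'
from s import *
C=np.array([.5043,-.2297]); 
def at(h,z,r=.14): return pose(np.r_[C+r*np.array([np.cos(np.radians(h)),np.sin(np.radians(h))]),z],down(h+90))
E
python3 - <<'E'
from arc import *
a=row(at(-23.4,.134)); b=row(at(-23.4+44,.134),a,12); row(at(-23.4,.25))
E
```

```text
t 21.1 tcp [ 0.6269 -0.2768  0.2485] [177.2  -0.5  67.3] q [ -34.    37.5   54.5    1.    85.3 -101.3] op 0.502 F [-0.1 -0.4  0.6] M [ 0.05 -0.12  0.01] gp [ 0.626  -0.2766  0.2675]
3 x [-0.0083, 0.0067, 0.1529, 0.0051, -0.0009, 0.0012]  total mm [   5.8   -8.5 -114.5] deg [ 2.8 -0.5  0.7]
12 x [0.0358, -0.0011, 0.0, 0.0, 0.0, -0.0204]  total mm [  2.6 104.9   0. ] deg [ -0.   0. -44.]
1 x [-0.0224, 0.035, -0.0045, 0.0154, -0.0026, 0.0037]  total mm [ 5.8 -8.5  1.5] deg [ 2.8 -0.5  0.7]
```

send_rows(
  plan=[
    [-0.0224, 0.035, -0.0045, 0.0154, -0.0026, 0.0037, 0.5],
    [0, 0, 0, 0, 0, 0, 0.5],
    [0, 0, 0.15, 0, 0, 0, 0.5],
    [0, 0, 0.15, 0, 0, 0, 0.5],
    [0, 0, 0.16, 0, 0, 0, 0.5],
    [0, 0, 0, 0, 0, 0, 0.7],
    [0, 0, 0, 0, 0, 0, 0.7],
    [0, 0, 0, 0, 0, 0, 0.7],
  ],
  grip_force=10,
)

```text
time_s: 21.9
position: [0.6329, -0.2861, 0.1427]
orientation: [179.5, 0.1, 66.5]
wrist_force: [-0.0, 0.1, 0.2]
opening: 0.301
```

```bash
python3 - <<'E'
from arc import *
T=tool(); row(at(-23.4+46,T[2,3]),None,14)
E
```

```text
t 21.9 tcp [ 0.6329 -0.2861  0.1427] [1.795e+02 1.000e-01 6.650e+01] q [ -34.    43.8   59.2   -0.    76.5 -100.5] op 0.301 F [-0.   0.1  0.2] M [ 0.02 -0.13 -0.01] gp [ 0.6328 -0.286   0.1617]
14 x [0.0323, -0.001, -0.0001, 0.0002, 0.0001, -0.0183]  total mm [  0.6 110.2   0. ] deg [  0.4   0.3 -46.1]
```

send_rows(
  plan=[
    [0, 0, 0.034, 0, 0, 0, 0.7],
    [0, 0, 0, 0, 0, 0, 0.7],
    [0.0323, -0.001, 0, 0, 0, -0.0183, 0.7],
    [0.0323, -0.001, 0, 0, 0, -0.0183, 0.7],
    [0.0323, -0.001, 0, 0, 0, -0.0183, 0.7],
    [0.0323, -0.001, 0, 0, 0, -0.0183, 0.7],
    [0.0323, -0.001, 0, 0, 0, -0.0183, 0.7],
    [0.0323, -0.001, 0, 0, 0, -0.0183, 0.7],
  ],
)

```text
time_s: 22.7
position: [0.6436, -0.2399, 0.1313]
orientation: [179.7, 0.3, 86.4]
wrist_force: [-0.4, -5.0, 1.4]
opening: 0.3
```

```bash
python3 - <<'E'
from arc import *
T=tool(); row(at(-23.4+46,T[2,3]),None,9)
E
```

```text
t 22.7 tcp [ 0.6436 -0.2399  0.1313] [179.7   0.3  86.4] q [ -30.1   43.4   61.6   -0.2   74.6 -116.5] op 0.3 F [-0.4 -5.   1.4] M [-0.82 -0.08 -0.01] gp [ 0.6435 -0.2398  0.1503]
9 x [0.0291, -0.0005, -0.0001, 0.0001, 0.0002, -0.0162]  total mm [-10.1  64.    0. ] deg [  0.2   0.4 -26.2]
```

send_rows(
  plan=[
    [0.0291, -0.0005, 0, 0, 0, -0.0162, 0.7],
    [0.0291, -0.0005, 0, 0, 0, -0.0162, 0.7],
    [0.0291, -0.0005, 0, 0, 0, -0.0162, 0.7],
    [0.0291, -0.0005, 0, 0, 0, -0.0162, 0.7],
    [0.0291, -0.0005, 0, 0, 0, -0.0162, 0.7],
    [0.0291, -0.0005, 0, 0, 0, -0.0162, 0.7],
    [0.0291, -0.0005, 0, 0, 0, -0.0162, 0.7],
    [0.0291, -0.0005, 0, 0, 0, -0.0162, 0.7],
    [0.0291, -0.0005, 0, 0, 0, -0.0162, 0.7],
    [0, 0, 0, 0, 0, 0, 0.7],
    [0, 0, 0, 0, 0, 0, 0.7],
    [0, 0, 0, 0, 0, 0, 0.7],
  ],
)

```text
time_s: 23.9
position: [0.6338, -0.176, 0.1313]
orientation: [179.9, 0.4, 112.5]
wrist_force: [1.1, -5.0, 1.6]
opening: 0.298
```

```bash
python3 - <<'E'
from arc import *
f=grab('scene'); cv2.imwrite('pics/s8.png',cv2.resize(f['frame'][100:250,220:400],None,fx=4,fy=4)); P=cloud(f);Z=P[...,2]
rect(f,(Z>.14)&(Z<.18),(.48,.61,-.25,-.16),2)
f=grab('top');P=cloud(f);Z=P[...,2]; rect(f,(Z>.14)&(Z<.18),(.48,.61,-.25,-.16),1)
rect(f,(Z>.05)&(Z<.07),(.54,.64,-.23,-.17),1)
E
```

```text
t 23.9 tcp [ 0.6338 -0.176   0.1313] [179.9   0.4 112.5] q [ -25.6   39.6   68.4   -0.2   71.6 -138.1] op 0.298 F [ 1.1 -5.   1.6] M [-0.63 -0.2  -0.07] gp [ 0.6337 -0.1759  0.1503]
84 px [290. 163.] ctr [ 523.6 -218.6] size [50.3 19.4] ang 9.4 z 0.1681
1 px [277. 174.] ctr [ 583.  -206.3] size [0. 0.] ang 0.0 z 0.1657
162 px [367. 212.] ctr [ 528.1 -221.6] size [59.6 19.1] ang 20.5 z 0.1675
3 px [358. 177.] ctr [ 635.7 -207.4] size [5.8 0.1] ang 0.7 z 0.0683
```

send_rows(
  plan=[
    [0.0291, -0.0005, 0, 0, 0, -0.0162, 0.7],
    [0.0291, -0.0005, 0, 0, 0, -0.0162, 0.7],
    [0, 0, 0, 0, 0, 0, 0.7],
    [0, 0, 0, 0, 0, 0, 0.7],
    [-0.012, 0, 0, 0, 0, 0, 0.5],
    [0, 0, 0, 0, 0, 0, 0.5],
    [0, 0, -0.18, 0, 0, 0, 0.5],
    [0, 0, -0.18, 0, 0, 0, 0.5],
    [0, 0, -0.18, 0, 0, 0, 0.5],
    [0, 0, 0, 0, 0, 0, 0.5],
    [0, 0, 0, 0, 0, 0, 0.5],
  ],
)

```text
time_s: 25.1
position: [0.6284, -0.1636, 0.2657]
orientation: [179.9, 0.3, 118.4]
wrist_force: [-0.1, -0.6, -0.7]
opening: 0.498
```

```bash
cat > look.py <<'E'
from s import *
def keyline(F):
    P=cloud(F);Z=P[...,2]; r=(Z>.135)&(Z<.18)&(P[...,0]>.47)&(P[...,0]<.74)&(abs(P[...,1]+.17)<.2)
    rect(F,r,None,1)
def grip(F):
    P=cloud(F);Z=P[...,2]; rect(F,(Z>.108)&(Z<.12),(.44,.482,-.3,0),1)
E
python3 - <<'E'
from look import *
f=grab('top'); np.savez('t9.npz',**f); keyline(f); grip(f)
M=down(92.4,25,2.4); 
for g in ([.4655,-.2315,.099],):
    g=np.array(g); tcp=g+.019*M[:,2]; W=pose(tcp+[0,0,.15],M); row(W); row(pose(tcp,M),W); print(tcp)
E
```

```text
t 25.1 tcp [ 0.6284 -0.1636  0.2657] [179.9   0.3 118.4] q [-2.490e+01  3.340e+01  5.870e+01 -1.000e-01  8.760e+01 -1.433e+02] op 0.498 F [-0.1 -0.6 -0.7] M [ 0.12 -0.09 -0.  ] gp [ 0.6283 -0.1635  0.2847]
172 px [366. 212.] ctr [ 528.3 -219.6] size [61.5 19.4] ang 25.1 z 0.1674
64 px [368. 236.] ctr [ 465.8 -231.7] size [16.3 26.8] ang 3.3 z 0.1154
5 x [-0.0125, -0.1389, 0.0022, -0.0273, -0.0061, 0.0284]  total mm [-154.5  -67.7  -32.4] deg [-24.5  -5.5  25.6]
4 x [-0.0, -0.0634, 0.1359, 0.0, -0.0, 0.0]  total mm [   0.    0. -150.] deg [-0. -0. -0.]
[ 0.4735227  -0.23116375  0.08178015]
```

```bash
python3 - <<'E'
from look import *
M=down(-87.6,20,2.4); g=np.array([.4645,-.2315,.107]); tcp=g+.019*M[:,2]; print(tcp)
W=pose([.50,-.12,.33],down(21)); row(W); V=pose(tcp+[0,0,.15],M); row(V,W,12); row(pose(tcp,M),V)
E
```

```text
t 25.15 tcp [ 0.628  -0.1635  0.2642] [1.800e+02 1.000e-01 1.184e+02] q [-2.490e+01  3.350e+01  5.880e+01 -1.000e-01  8.750e+01 -1.433e+02] op 0.505 F [-0.2  0.9  0.7] M [ 0.07 -0.16  0.01] gp [ 0.628  -0.1634  0.2832]
[ 0.47099268 -0.23122788  0.08914584]
13 x [0.0018, -0.047, -0.0203, 0.0001, 0.0, 0.0416]  total mm [-128.    43.5   65.8] deg [ 0.1  0.1 97.4]
12 x [0.0071, 0.0477, 0.0236, 0.0063, 0.0088, 0.0497]  total mm [ -29.  -111.2  -90.9] deg [ 13.6  18.9 107.3]
4 x [0.0, 0.0513, 0.141, -0.0, -0.0, 0.0]  total mm [   0.    0. -150.] deg [-0. -0. -0.]
```

send_rows(
  plan=[
    [0.0018, -0.047, -0.0203, 0, 0, 0.0416, 0.43],
    [0.0018, -0.047, -0.0203, 0, 0, 0.0416, 0.43],
    [0.0018, -0.047, -0.0203, 0, 0, 0.0416, 0.43],
    [0.0018, -0.047, -0.0203, 0, 0, 0.0416, 0.43],
    [0.0018, -0.047, -0.0203, 0, 0, 0.0416, 0.43],
    [0.0018, -0.047, -0.0203, 0, 0, 0.0416, 0.43],
    [0.0018, -0.047, -0.0203, 0, 0, 0.0416, 0.43],
    [0.0018, -0.047, -0.0203, 0, 0, 0.0416, 0.43],
    [0.0018, -0.047, -0.0203, 0, 0, 0.0416, 0.43],
    [0.0018, -0.047, -0.0203, 0, 0, 0.0416, 0.43],
    [0.0018, -0.047, -0.0203, 0, 0, 0.0416, 0.43],
    [0.0018, -0.047, -0.0203, 0, 0, 0.0416, 0.43],
    [0.0018, -0.047, -0.0203, 0, 0, 0.0416, 0.43],
  ],
)

```text
time_s: 26.45
position: [0.4993, -0.1195, 0.3292]
orientation: [179.9, 0.0, 20.7]
wrist_force: [0.3, 0.5, -0.0]
opening: 0.568
```

```bash
python3 - <<'E'
from look import *
M=down(-87.6,20,2.4); g=np.array([.4645,-.2315,.107]); tcp=g+.019*M[:,2]
V=pose(tcp+[0,0,.15],M); row(V,None,16)
f=grab('top'); keyline(f); grip(f)
E
```

```text
t 26.45 tcp [ 0.4993 -0.1195  0.3292] [179.9   0.   20.7] q [-26.5  13.7  78.   -0.1  88.3 -47.2] op 0.568 F [ 0.3  0.5 -0. ] M [ 0.01 -0.07  0.  ] gp [ 0.4993 -0.1195  0.3482]
16 x [0.0063, 0.0356, 0.0175, 0.0048, 0.0065, 0.0372]  total mm [ -28.4 -111.7  -90.1] deg [ 13.7  18.8 107.1]
188 px [345. 168.] ctr [ 638.8 -167.6] size [77.8 19.2] ang 25.3 z 0.1575
62 px [368. 236.] ctr [ 466.  -231.8] size [15.8 27.5] ang 4.6 z 0.1159
```

send_rows(
  plan=[
    [0.0063, 0.0356, 0.0175, 0.0048, 0.0065, 0.0372, 0.43],
    [0.0063, 0.0356, 0.0175, 0.0048, 0.0065, 0.0372, 0.43],
    [0.0063, 0.0356, 0.0175, 0.0048, 0.0065, 0.0372, 0.43],
    [0.0063, 0.0356, 0.0175, 0.0048, 0.0065, 0.0372, 0.43],
    [0.0063, 0.0356, 0.0175, 0.0048, 0.0065, 0.0372, 0.43],
    [0.0063, 0.0356, 0.0175, 0.0048, 0.0065, 0.0372, 0.43],
    [0.0063, 0.0356, 0.0175, 0.0048, 0.0065, 0.0372, 0.43],
    [0.0063, 0.0356, 0.0175, 0.0048, 0.0065, 0.0372, 0.43],
    [0.0063, 0.0356, 0.0175, 0.0048, 0.0065, 0.0372, 0.43],
    [0.0063, 0.0356, 0.0175, 0.0048, 0.0065, 0.0372, 0.43],
    [0.0063, 0.0356, 0.0175, 0.0048, 0.0065, 0.0372, 0.43],
    [0.0063, 0.0356, 0.0175, 0.0048, 0.0065, 0.0372, 0.43],
    [0.0063, 0.0356, 0.0175, 0.0048, 0.0065, 0.0372, 0.43],
    [0.0063, 0.0356, 0.0175, 0.0048, 0.0065, 0.0372, 0.43],
    [0.0063, 0.0356, 0.0175, 0.0048, 0.0065, 0.0372, 0.43],
    [0.0063, 0.0356, 0.0175, 0.0048, 0.0065, 0.0372, 0.43],
    [0, 0, 0, 0, 0, 0, 0.43],
    [0, 0, 0, 0, 0, 0, 0.43],
  ],
)

```text
time_s: 28.3
position: [0.4725, -0.2318, 0.2403]
orientation: [-159.9, 0.0, -87.1]
wrist_force: [-0.3, -0.1, 0.4]
opening: 0.57
```

```bash
python3 - <<'E'
from look import *
M=down(-87.6,20,2.4); g=np.array([.4645,-.2315,.107]); tcp=g+.019*M[:,2]
row(pose(tcp+[0,0,.04],M)); row(pose(tcp,M))
f=grab('wrist'); cv2.imwrite('pics/w10.png',f['frame']); grip(f); keyline(f)
E
```

```text
t 28.3 tcp [ 0.4725 -0.2318  0.2403] [-159.9    0.   -87.1] q [-46.2   9.6  98.6  17.5  59.6  33.6] op 0.57 F [-0.3 -0.1  0.4] M [-0.01  0.16 -0.04] gp [ 0.466  -0.2322  0.2582]
3 x [-0.0008, 0.0527, 0.1386, -0.0001, 0.0004, 0.0009]  total mm [  -1.5    0.6 -111.2] deg [-0.1  0.2  0.5]
4 x [-0.0006, 0.0532, 0.1415, -0.0001, 0.0003, 0.0006]  total mm [  -1.5    0.6 -151.2] deg [-0.1  0.2  0.5]
430 px [320. 245.] ctr [ 466.2 -228.5] size [16.1 26.2] ang 2.4 z 0.1169
4596 px [283. 113.] ctr [ 587.3 -188.3] size [195.1  19. ] ang 25.2 z 0.164
```

View pics/w10.png

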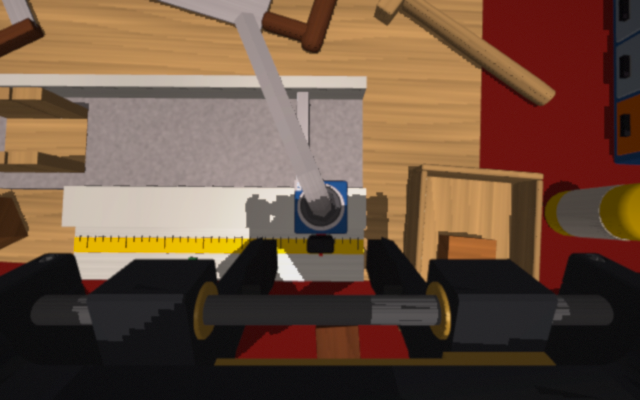

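send_rows(
  plan=[
    [0, 0.0527, 0.1386, 0, 0.0003, 0.0006, 0.43],
    [0, 0.0527, 0.1386, 0, 0.0003, 0.0006, 0.43],
    [-0.001, 0.0527, 0.1386, 0, 0.0003, 0.0006, 0.43],
    [-0.001, 0.03, 0.08, 0, 0, 0.0006, 0.43],
    [0, 0.024, 0.065, 0, 0, 0, 0.43],
    [0, 0, 0, 0, 0, 0, 0.43],
    [0, 0, 0, 0, 0, 0, 0.9],
    [0, 0, 0, 0, 0, 0, 0.9],
    [0, 0, 0, 0, 0, 0, 0.9],
    [0, 0, 0, 0, 0, 0, 0.9],
  ],
  grip_force=25,
)

```text
time_s: 29.35
position: [0.4714, -0.2309, 0.092]
orientation: [-159.8, 0.1, -87.7]
wrist_force: [0.5, 5.7, 6.4]
opening: 0.315
```

```bash
python3 - <<'E'
from look import *
T=state(); d=np.array([-.0419,.9991,0]); print('along +y in tool',T[:3,:3].T@d)
E
```

```text
t 29.35 tcp [ 0.4714 -0.2309  0.092 ] [-1.598e+02  1.000e-01 -8.770e+01] q [-46.2  21.1 109.1  24.5  38.7  23.8] op 0.315 F [0.5 5.7 6.4] M [ 0.95 -0.22  0.27] gp [ 0.4649 -0.2312  0.1098]
t 29.35 tcp [ 0.4714 -0.2309  0.092 ] [-1.598e+02  1.000e-01 -8.770e+01] q [-46.2  21.1 109.1  24.5  38.7  23.8] op 0.315 F [0.5 5.7 6.4] M [ 0.95 -0.22  0.27] gp [ 0.4649 -0.2312  0.1098]
along +y in tool [-9.99974727e-01  2.63894564e-03 -3.67179969e-05]
```

send_rows(
  plan=[
    [-0.03, 0, 0, 0, 0, 0, 0.9],
    [-0.06, 0, 0, 0, 0, 0, 0.9],
    [-0.06, 0, 0, 0, 0, 0, 0.9],
    [-0.06, 0, 0, 0, 0, 0, 0.9],
    [-0.06, 0.001, 0, 0, 0, 0, 0.9],
    [-0.06, 0, 0, 0, 0, 0, 0.9],
    [-0.06, 0, 0, 0, 0, 0, 0.9],
    [-0.06, 0, 0, 0, 0, 0, 0.9],
    [-0.06, 0.001, 0, 0, 0, 0, 0.9],
    [-0.06, 0, 0, 0, 0, 0, 0.9],
    [-0.05, 0, 0, 0, 0, 0, 0.9],
    [0, 0, 0, 0, 0, 0, 0.9],
    [0, 0, 0, 0, 0, 0, 0.9],
    [0, 0, 0, 0, 0, 0, 0.9],
  ],
)

```text
time_s: 30.75
position: [0.4648, -0.0762, 0.0919]
orientation: [-159.8, 0.0, -87.7]
wrist_force: [-4.1, 5.0, 8.9]
opening: 0.313
```

```bash
cat > ptr.py <<'E'
from look import *
def marks(F,n):
    P=cloud(F); hs=cv2.cvtColor(F['frame'],cv2.COLOR_BGR2HSV); H,S,V=cv2.split(hs)
    b=(P[...,0]>.39)&(P[...,0]<.47)&(P[...,1]>-.13)&(P[...,1]<0)
    g=b&(H>45)&(H<90)&(S>100); r=b&((H<6)|(H>174))&(S>150)&(P[...,2]>.025)&(P[...,2]<.06)
    for nm,m in (('green',g),('red',r)):
        if m.sum(): q=P[m]; v,u=np.nonzero(m); print(n,nm,m.sum(),'px',u.min(),u.max(),v.min(),v.max(),'st mean',np.round([*inst(q.mean(0))],4),'y range',np.round([inst(x)[1] for x in (q[q[:,1].argmin()],q[q[:,1].argmax()])],4),'z',q[:,2].mean().round(3))
if __name__=='__main__':
    for n in ('scene','wrist','top'):
        f=grab(n); marks(f,n); np.savez(f'p_{n}.npz',**f)
E
python3 ptr.py; python3 -c "
from h import *
f=dict(np.load('p_scene.npz')); cv2.imwrite('pics/s11.png',cv2.resize(f['frame'][150:260,280:420],None,fx=5,fy=5))"
```

```text
t 30.75 tcp [ 0.4648 -0.0762  0.0919] [-159.8    0.   -87.7] q [-29.3  14.3 119.2  20.8  30.7  42. ] op 0.313 F [-4.1  5.   8.9] M [0.64 0.27 0.23] gp [ 0.4582 -0.0764  0.1097]
scene green 11 px 345 350 199 202 st mean [-0.119  -0.0511] y range [-0.0582 -0.0474] z 0.038
wrist green 60 px 304 315 288 294 st mean [-0.1107 -0.0525] y range [-0.0579 -0.0478] z 0.048
top green 12 px 527 567 284 337 st mean [-0.1508 -0.0776] y range [-0.0776 -0.0776] z 1.324
```

View pics/s11.png

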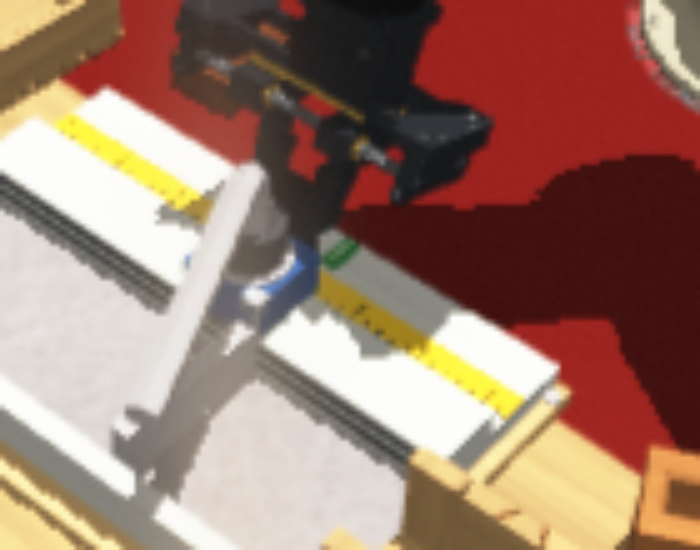

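send_rows(
  plan=[
    [-0.016, 0, 0, 0, 0, 0, 0.9],
    [-0.016, 0, 0, 0, 0, 0, 0.9],
    [0, 0, 0, 0, 0, 0, 0.9],
    [0, 0, 0, 0, 0, 0, 0.9],
    [0, 0, 0, 0, 0, 0, 0.43],
    [0, 0, 0, 0, 0, 0, 0.43],
    [0, 0, 0, 0, 0, 0, 0.43],
    [0, -0.05, -0.14, 0, 0, 0, 0.43],
    [0, -0.05, -0.14, 0, 0, 0, 0.43],
    [0, -0.05, -0.14, 0, 0, 0, 0.43],
    [0, -0.05, -0.14, 0, 0, 0, 0.43],
    [0, 0, 0, 0, 0, 0, 0.43],
    [0, 0, 0, 0, 0, 0, 0.43],
  ],
)

```text
time_s: 32.2
position: [0.463, -0.0685, 0.2395]
orientation: [-159.8, 0.0, -87.8]
wrist_force: [-0.2, 0.7, -0.3]
opening: 0.57
```

```bash
python3 ptr.py; python3 -c "
from look import *
f=dict(np.load('p_wrist.npz')); cv2.imwrite('pics/w12.png',cv2.resize(f['frame'][180:290,250:390],None,fx=5,fy=5)); grip(f); keyline(f)
f=dict(np.load('p_top.npz')); grip(f);keyline(f)"
```

```text
t 32.2 tcp [ 0.463  -0.0685  0.2395] [-159.8    0.   -87.8] q [-28.4   0.5 108.7  12.6  53.9  53.4] op 0.57 F [-0.2  0.7 -0.3] M [0.02 0.17 0.03] gp [ 0.4564 -0.0688  0.2573]
scene green 9 px 346 350 199 202 st mean [-0.1208 -0.0504] y range [-0.0573 -0.0468] z 0.038
wrist green 55 px 318 323 257 274 st mean [-0.1202 -0.051 ] y range [-0.0547 -0.0484] z 0.037
wrist red 6 px 322 324 251 253 st mean [-0.1026 -0.0546] y range [-0.056  -0.0535] z 0.043
top green 12 px 525 571 286 332 st mean [-0.1508 -0.0776] y range [-0.0776 -0.0776] z 1.324
t 32.35 tcp [ 0.4625 -0.0684  0.2381] [-1.60e+02  1.00e-01 -8.78e+01] q [-28.4   0.6 108.8  12.6  53.9  53.5] op 0.568 F [-0.5 -0.6 -1.1] M [ 0.01  0.15 -0.01] gp [ 0.456  -0.0686  0.256 ]
458 px [323. 242.] ctr [459.4 -67.3] size [15.8 27. ] ang 2.2 z 0.1167
4654 px [284. 110.] ctr [580.2 -27.8] size [193.5  19.1] ang 25.0 z 0.1641
8 px [308. 229.] ctr [479.7 -68.1] size [13.5  2.6] ang 87.4 z 0.114
519 px [295. 191.] ctr [580.2 -31.7] size [193.9  19.1] ang 24.9 z 0.1627
```

View pics/w12.png

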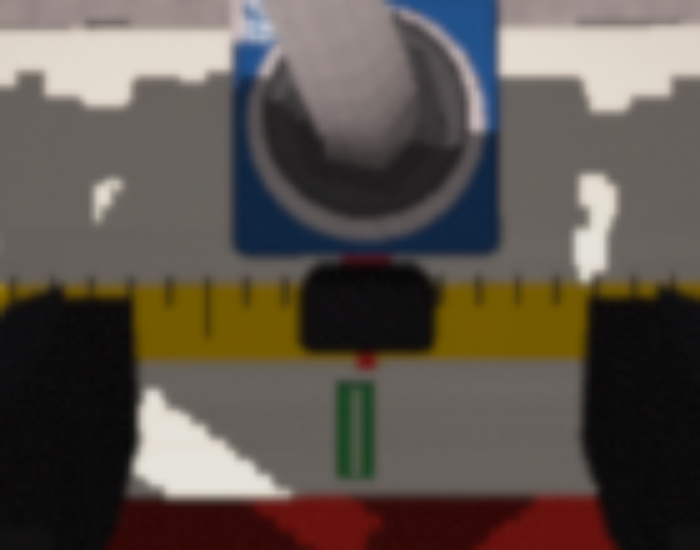

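send_rows(
  plan=[
    [0, 0.05, 0.14, 0, 0, 0, 0.43],
    [0, 0.05, 0.14, 0, 0, 0, 0.43],
    [0, 0.05, 0.14, 0, 0, 0, 0.43],
    [0, 0.05, 0.14, 0, 0, 0, 0.43],
    [0, 0, 0, 0, 0, 0, 0.43],
    [0, 0, 0, 0, 0, 0, 0.9],
    [0, 0, 0, 0, 0, 0, 0.9],
    [0, 0, 0, 0, 0, 0, 0.9],
    [-0.006, 0, 0, 0, 0, 0, 0.9],
    [-0.006, 0, 0, 0, 0, 0, 0.9],
    [0, 0, 0, 0, 0, 0, 0.9],
    [0, 0, 0, 0, 0, 0, 0.9],
    [0, 0, 0, 0, 0, 0, 0.43],
    [0, 0, 0, 0, 0, 0, 0.43],
    [0, -0.05, -0.14, 0, 0, 0, 0.43],
    [0, -0.05, -0.14, 0, 0, 0, 0.43],
    [0, -0.05, -0.14, 0, 0, 0, 0.43],
    [0, -0.05, -0.14, 0, 0, 0, 0.43],
    [0, 0, 0, 0, 0, 0, 0.43],
  ],
)

```text
time_s: 34.25
position: [0.4644, -0.0662, 0.2446]
orientation: [-159.4, -0.2, -87.8]
wrist_force: [0.2, 0.2, 0.3]
opening: 0.573
```

```bash
python3 ptr.py; python3 -c "
from look import *
f=dict(np.load('p_wrist.npz')); grip(f); keyline(f)
f=dict(np.load('p_top.npz')); keyline(f)
h=25; d=np.array([np.cos(np.radians(h)),np.sin(np.radians(h))])
"
```

```text
t 34.25 tcp [ 0.4644 -0.0662  0.2446] [-159.4   -0.2  -87.8] q [-2.800e+01  1.000e-01  1.084e+02  1.240e+01  5.400e+01  5.400e+01] op 0.573 F [0.2 0.2 0.3] M [0.04 0.17 0.  ] gp [ 0.4577 -0.0664  0.2624]
scene green 9 px 346 350 199 202 st mean [-0.1201 -0.0499] y range [-0.0563 -0.0453] z 0.038
wrist green 55 px 320 325 258 275 st mean [-0.1198 -0.0528] y range [-0.0553 -0.049 ] z 0.037
wrist red 6 px 322 323 252 254 st mean [-0.1022 -0.0522] y range [-0.0528 -0.0516] z 0.044
top green 12 px 525 571 285 341 st mean [-0.1508 -0.0776] y range [-0.0776 -0.0776] z 1.324
t 34.4 tcp [ 0.4625 -0.0653  0.2388] [-1.599e+02  1.000e-01 -8.780e+01] q [-28.    0.5 108.9  12.4  53.8  53.9] op 0.573 F [-0.4  0.7 -0.6] M [0.03 0.19 0.09] gp [ 0.456  -0.0656  0.2567]
435 px [323. 244.] ctr [459.4 -65.2] size [15.  27.4] ang 2.4 z 0.1169
4523 px [285. 113.] ctr [580.1 -25.3] size [193.8  19.1] ang 24.9 z 0.1641
515 px [294. 191.] ctr [580.  -29.2] size [193.2  19. ] ang 25.0 z 0.1627
```

```bash
cat > arc2.py <<'E'
from s import *
C=np.array([.4973,-.0639])
def at(h,z,r=.14,lat=0): 
    a=np.radians(h); return pose(np.r_[C+r*np.array([np.cos(a),np.sin(a)])+lat*np.array([-np.sin(a),np.cos(a)]),z],down(h-90))
E
python3 - <<'E'
from arc2 import *
W=row(at(25,.25,lat=-.0015),None,7); row(at(25,.134,lat=-.0015),W)
E
```

```text
t 34.4 tcp [ 0.4625 -0.0653  0.2388] [-1.599e+02  1.000e-01 -8.780e+01] q [-28.    0.5 108.9  12.4  53.8  53.9] op 0.573 F [-0.4  0.7 -0.6] M [0.03 0.19 0.09] gp [ 0.456  -0.0656  0.2567]
7 x [-0.0138, -0.0982, 0.0132, -0.0157, -0.0031, -0.0179]  total mm [162.3  59.2  11.2] deg [-19.8  -3.9 -22.6]
3 x [0.0, -0.0, 0.1547, -0.0, -0.0, 0.0]  total mm [   0.    0. -116.] deg [ 0. -0.  0.]
```

send_rows(
  plan=[
    [-0.0138, -0.0982, 0.0132, -0.0157, -0.0031, -0.0179, 0.45],
    [-0.0138, -0.0982, 0.0132, -0.0157, -0.0031, -0.0179, 0.45],
    [-0.0138, -0.0982, 0.0132, -0.0157, -0.0031, -0.0179, 0.45],
    [-0.0138, -0.0982, 0.0132, -0.0157, -0.0031, -0.0179, 0.45],
    [-0.0138, -0.0982, 0.0132, -0.0157, -0.0031, -0.0179, 0.45],
    [-0.0138, -0.0982, 0.0132, -0.0157, -0.0031, -0.0179, 0.45],
    [-0.0138, -0.0982, 0.0132, -0.0157, -0.0031, -0.0179, 0.45],
    [0, 0, 0, 0, 0, 0, 0.45],
    [0, 0, 0, 0, 0, 0, 0.45],
    [0, 0, 0, 0, 0, 0, 0.45],
  ],
)

```text
time_s: 35.4
position: [0.6245, -0.0068, 0.2505]
orientation: [-180.0, -0.0, -65.1]
wrist_force: [-0.8, 0.9, 1.4]
opening: 0.551
```

```bash
python3 - <<'E'
from arc2 import *
T=state(); f=grab('wrist'); P=cloud(f); q=(P-T[:3,3])@T[:3,:3]
m=(P[...,2]>.13)&(P[...,2]<.185)&(abs(q[...,0])<.03)&(abs(q[...,1])<.012); print('key in tool x',m.sum(),q[m].min(0),q[m].max(0),P[m][:,2].max())
row(at(25,.134,lat=-.0015))
E
```

```text
t 35.4 tcp [ 0.6245 -0.0068  0.2505] [-180.    -0.   -65.1] q [-11.4  30.4  65.7  -0.   83.8  53.7] op 0.551 F [-0.8  0.9  1.4] M [ 0.04 -0.02 -0.02] gp [ 0.6244 -0.0068  0.2695]
t 35.4 tcp [ 0.6245 -0.0068  0.2505] [-180.    -0.   -65.1] q [-11.4  30.4  65.7  -0.   83.8  53.7] op 0.551 F [-0.8  0.9  1.4] M [ 0.04 -0.02 -0.02] gp [ 0.6244 -0.0068  0.2695]
key in tool x 582 [-0.01178125 -0.01194173  0.08647622] [0.00695668 0.01197826 0.09548996] 0.1640178312784145
3 x [-0.001, -0.0008, 0.156, -0.0001, -0.0001, -0.0001]  total mm [   0.3    0.9 -117. ] deg [-0.1 -0.1 -0.1]
```

send_rows(
  plan=[
    [0, 0, 0.15, 0, 0, 0, 0.45],
    [0, 0, 0.15, 0, 0, 0, 0.45],
    [0, 0, 0.15, 0, 0, 0, 0.45],
    [0, 0, 0.03, 0, 0, 0, 0.45],
    [0, 0, 0, 0, 0, 0, 0.7],
    [0, 0, 0, 0, 0, 0, 0.7],
    [0, 0, 0, 0, 0, 0, 0.7],
  ],
  grip_force=10,
)

```text
time_s: 36.15
position: [0.6262, -0.0068, 0.1332]
orientation: [-179.8, -0.2, -65.0]
wrist_force: [0.7, -0.9, 0.7]
opening: 0.31
```

```bash
python3 - <<'E'
from arc2 import *
T=state(); row(at(-20,T[2,3],lat=0),None,16)
E
```

```text
t 36.15 tcp [ 0.6262 -0.0068  0.1332] [-179.8   -0.2  -65. ] q [-11.3  35.7  75.   -0.   69.   53.7] op 0.31 F [ 0.7 -0.9  0.7] M [ 0.02 -0.02 -0.05] gp [ 0.6261 -0.0068  0.1522]
t 36.15 tcp [ 0.6262 -0.0068  0.1332] [-179.8   -0.2  -65. ] q [-11.3  35.7  75.   -0.   69.   53.7] op 0.31 F [ 0.7 -0.9  0.7] M [ 0.02 -0.02 -0.05] gp [ 0.6261 -0.0068  0.1522]
16 x [0.0269, 0.0012, 0.0, -0.0001, -0.0, 0.0156]  total mm [   2.7 -105.     0. ] deg [-0.3 -0.1 45. ]
```

send_rows(
  plan=[
    [0.0135, 0.0006, 0, 0, 0, 0.0078, 0.7],
    [0.0135, 0.0006, 0, 0, 0, 0.0078, 0.7],
    [0.0135, 0.0006, 0, 0, 0, 0.0078, 0.7],
    [0.0135, 0.0006, 0, 0, 0, 0.0078, 0.7],
    [0.0269, 0.0012, 0, 0, 0, 0.0156, 0.7],
    [0.0269, 0.0012, 0, 0, 0, 0.0156, 0.7],
  ],
)

```text
time_s: 36.75
position: [0.634, -0.032, 0.1311]
orientation: [-179.9, -0.0, -76.4]
wrist_force: [0.8, 5.6, 1.5]
opening: 0.306
```

send_rows(
  plan=[
    [0.0269, 0.0012, 0, 0, 0, 0.0156, 0.7],
    [0.0269, 0.0012, 0, 0, 0, 0.0156, 0.7],
    [0.0269, 0.0012, 0, 0, 0, 0.0156, 0.7],
    [0.0269, 0.0012, 0, 0, 0, 0.0156, 0.7],
    [0.0269, 0.0012, 0, 0, 0, 0.0156, 0.7],
    [0.0269, 0.0012, 0, 0, 0, 0.0156, 0.7],
  ],
)

```text
time_s: 37.35
position: [0.6376, -0.0716, 0.1316]
orientation: [-179.7, 0.1, -93.2]
wrist_force: [4.3, 6.5, 2.8]
opening: 0.299
```

send_rows(
  plan=[
    [0.0269, 0.0012, 0, 0, 0, 0.0156, 0.7],
    [0.0269, 0.0012, 0, 0, 0, 0.0156, 0.7],
    [0.0269, 0.0012, 0, 0, 0, 0.0156, 0.7],
    [0, 0, 0, 0, 0, 0, 0.7],
  ],
)

```text
time_s: 37.75
position: [0.6348, -0.0924, 0.1319]
orientation: [-179.7, 0.1, -101.7]
wrist_force: [5.1, 5.5, 3.0]
opening: 0.299
```

```bash
python3 - <<'E'
from arc2 import *
T=tool(); row(at(-33,T[2,3]),None,6)
f=grab('top'); P=cloud(f);Z=P[...,2]; rect(f,(Z>.14)&(Z<.18),(.47,.7,-.15,.08),1)
E
```

```text
t 37.75 tcp [ 0.6348 -0.0924  0.1319] [-1.797e+02  1.000e-01 -1.017e+02] q [-18.8  37.6  71.9   0.1  70.2  82.9] op 0.299 F [5.1 5.5 3. ] M [ 0.95 -0.87  0.05] gp [ 0.6347 -0.0924  0.1509]
6 x [0.0347, 0.0014, -0.0, -0.0003, 0.0001, 0.0197]  total mm [-20.1 -47.7   0. ] deg [-0.3  0.1 21.3]
2 px [316. 176.] ctr [617.3 -86.7] size [2.7 0. ] ang -100.8 z 0.1645
```

send_rows(
  plan=[
    [0.0174, 0.0007, 0, 0, 0, 0.01, 0.7],
    [0.0174, 0.0007, 0, 0, 0, 0.01, 0.7],
    [0.0174, 0.0007, 0, 0, 0, 0.01, 0.7],
    [0.0174, 0.0007, 0, 0, 0, 0.01, 0.7],
    [0.0174, 0.0007, 0, 0, 0, 0.01, 0.7],
    [0.0174, 0.0007, 0, 0, 0, 0.01, 0.7],
    [0, 0, 0, 0, 0, 0, 0.7],
  ],
)

```text
time_s: 38.5
position: [0.6271, -0.117, 0.1322]
orientation: [-179.6, 0.1, -112.4]
wrist_force: [7.8, 4.7, 2.9]
opening: 0.304
```

send_rows(
  plan=[
    [0.0174, 0.0007, 0, 0, 0, 0.01, 0.7],
    [0.0174, 0.0007, 0, 0, 0, 0.01, 0.7],
    [0, 0, 0, 0, 0, 0, 0.7],
  ],
)

```text
time_s: 38.8
position: [0.6235, -0.1249, 0.1323]
orientation: [-179.6, 0.2, -116.0]
wrist_force: [8.7, 4.4, 2.9]
opening: 0.301
```

```bash
python3 - <<'E'
from arc2 import *
T=tool(); v=T[:2,3]-C; print('h',np.degrees(np.arctan2(v[1],v[0])),np.hypot(*v)); row(at(-33,T[2,3]),None,6)
E
python3 ptr.py
```

```text
t 38.8 tcp [ 0.6235 -0.1249  0.1323] [-179.6    0.2 -116. ] q [-21.9  36.8  73.2   0.1  69.6  94.1] op 0.301 F [8.7 4.4 2.9] M [ 0.86 -1.34 -0.02] gp [ 0.6233 -0.1249  0.1513]
h -25.81378155794181 0.14014622404408913
6 x [0.0117, 0.0002, -0.0, -0.0004, 0.0002, 0.0064]  total mm [ -8.7 -15.2   0. ] deg [-0.4  0.2  7. ]
t 38.8 tcp [ 0.6235 -0.1249  0.1323] [-179.6    0.2 -116. ] q [-21.9  36.8  73.2   0.1  69.6  94.1] op 0.301 F [8.7 4.4 2.9] M [ 0.86 -1.34 -0.02] gp [ 0.6233 -0.1249  0.1513]
scene green 10 px 345 350 199 202 st mean [-0.1177 -0.0493] y range [-0.0564 -0.039 ] z 0.041
top green 14 px 529 567 288 341 st mean [-0.1508 -0.0776] y range [-0.0776 -0.0776] z 1.324
```

send_rows(
  plan=[
    [0.0117, 0.0002, 0, 0, 0, 0.0064, 0.7],
    [0.0117, 0.0002, 0, 0, 0, 0.0064, 0.7],
    [0, 0, 0, 0, 0, 0, 0.7],
  ],
)

```text
time_s: 39.25
position: [0.6208, -0.13, 0.1323]
orientation: [-179.6, 0.2, -118.3]
wrist_force: [9.0, 5.2, 2.4]
opening: 0.303
```

send_rows(
  plan=[
    [0.0117, 0.0002, 0, 0, 0, 0.0064, 0.7],
    [0.0117, 0.0002, 0, 0, 0, 0.0064, 0.7],
    [0, 0, 0, 0, 0, 0, 0.7],
  ],
)

```text
time_s: 39.55
position: [0.618, -0.1351, 0.1323]
orientation: [-179.6, 0.2, -120.6]
wrist_force: [9.3, 4.1, 3.2]
opening: 0.299
```

send_rows(
  plan=[
    [0.0117, 0.0002, 0, 0, 0, 0.0064, 0.7],
    [0, 0, 0, 0, 0, 0, 0.7],
  ],
)

```text
time_s: 39.75
position: [0.6165, -0.1376, 0.1324]
orientation: [-179.6, 0.2, -121.8]
wrist_force: [9.1, 4.8, 2.4]
opening: 0.299
```

```bash
python3 - <<'E'
from arc2 import *
T=state(); v=T[:2,3]-C; print('h',np.degrees(np.arctan2(v[1],v[0])),np.hypot(*v)); row(at(-36,T[2,3]),None,4)
f=grab('wrist'); cv2.imwrite('pics/w13.png',f['frame'])
E
```

```text
t 39.75 tcp [ 0.6165 -0.1376  0.1324] [-179.6    0.2 -121.8] q [-23.2  36.3  74.1   0.1  69.2  98.5] op 0.299 F [9.1 4.8 2.4] M [ 0.82 -1.48 -0.02] gp [ 0.6164 -0.1376  0.1514]
t 39.75 tcp [ 0.6165 -0.1376  0.1324] [-179.6    0.2 -121.8] q [-23.2  36.3  74.1   0.1  69.2  98.5] op 0.299 F [9.1 4.8 2.4] M [ 0.82 -1.48 -0.02] gp [ 0.6164 -0.1376  0.1514]
h -31.719218889335178 0.14015306199800162
4 x [0.0105, 0.0002, -0.0, -0.0006, 0.0003, 0.0059]  total mm [-6.  -8.6  0. ] deg [-0.4  0.2  4.2]
```

send_rows(
  plan=[
    [0.0105, 0.0002, 0, 0, 0, 0.0059, 0.7],
    [0.0105, 0.0002, 0, 0, 0, 0.0059, 0.7],
    [0, 0, 0, 0, 0, 0, 0.7],
  ],
)

```text
time_s: 40.1
position: [0.6137, -0.1421, 0.1324]
orientation: [-179.6, 0.2, -123.9]
wrist_force: [10.7, 3.5, 4.1]
opening: 0.298
```

```bash
python3 ptr.py; python3 - <<'E'
from look import *
f=grab('top'); keyline(f); np.savez('t13.npz',**f); cv2.imwrite('pics/t13.png',cv2.resize(f['frame'][150:270,240:400],None,fx=4.5,fy=4.5))
P=cloud(f);Z=P[...,2]; rect(f,(Z>.05)&(Z<.07),(.54,.64,-.1,0),1)
E
```

```text
t 40.1 tcp [ 0.6137 -0.1421  0.1324] [-179.6    0.2 -123.9] q [-2.370e+01  3.610e+01  7.450e+01  1.000e-01  6.900e+01  1.001e+02] op 0.298 F [10.7  3.5  4.1] M [ 0.79 -1.53 -0.01] gp [ 0.6135 -0.1421  0.1514]
scene green 9 px 346 350 199 202 st mean [-0.1209 -0.0505] y range [-0.0589 -0.048 ] z 0.037
top green 8 px 532 573 293 317 st mean [-0.1508 -0.0776] y range [-0.0776 -0.0776] z 1.324
t 40.25 tcp [ 0.6137 -0.1419  0.1324] [-179.6    0.2 -123.9] q [-2.370e+01  3.610e+01  7.440e+01  1.000e-01  6.900e+01  1.001e+02] op 0.301 F [9.9 4.6 3.2] M [ 0.81 -1.54 -0.02] gp [ 0.6136 -0.1419  0.1514]
6 px [331. 183.] ctr [ 600.2 -127.9] size [11.9  2.5] ang 58.4 z 0.1605
3 px [297. 177.] ctr [632.5 -34. ] size [4.3 2.2] ang 44.2 z 0.0685
```

View pics/t13.png

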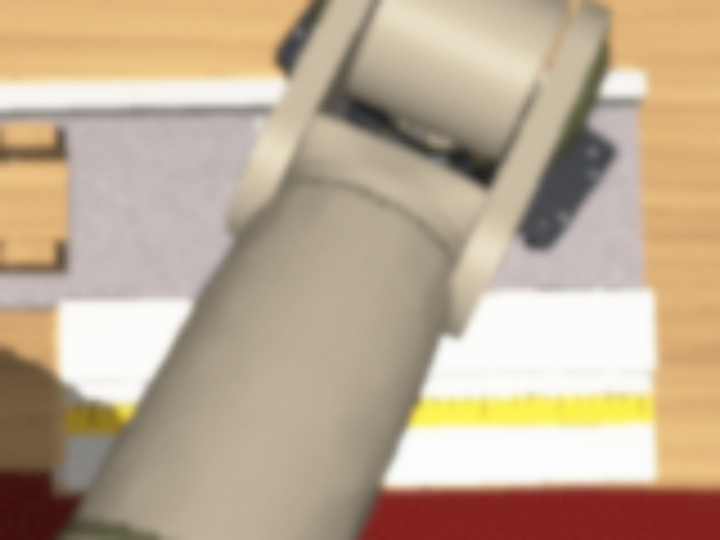

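```bash
python3 - <<'E'
from look import *
def blk(f,n,lim):
    P=cloud(f); hs=cv2.cvtColor(f['frame'],cv2.COLOR_BGR2HSV); H,S,V=cv2.split(hs)
    m=(H>98)&(H<128)&(S>120)&(P[...,2]>.045)&(P[...,2]<.1)&(P[...,0]>.44)&(P[...,0]<.56)&(P[...,1]>lim[0])&(P[...,1]<lim[1])
    q=np.array([inst(p) for p in P[m]]); print(n,m.sum(),np.percentile(q,[1,50,99],axis=0).round(4).tolist())
    m=(P[...,2]>.042)&(P[...,2]<.058+.004)&(P[...,0]>.55)&(P[...,0]<.63)&(P[...,1]>lim[0]-.05)&(P[...,1]<lim[1]+.05); rect(f,m)
    m=(P[...,2]>.145)&(P[...,2]<.18)&(P[...,0]>.47)&(P[...,0]<.7)&(P[...,1]>lim[0]-.15)&(P[...,1]<lim[1]+.1); rect(f,m)
blk(dict(np.load('scene0.npz')),'start',(-.3,-.15))
blk(dict(np.load('p_scene.npz')),'now',(-.15,.0))
E
```

```text
t 40.3 tcp [ 0.6138 -0.1419  0.1324] [-179.6    0.2 -123.9] q [-2.370e+01  3.610e+01  7.440e+01  1.000e-01  6.900e+01  1.001e+02] op 0.3 F [11.4  4.4  3.3] M [ 0.74 -1.51 -0.01] gp [ 0.6136 -0.1419  0.1514]
start 183 [[-0.0802, -0.2417], [-0.0268, -0.197], [-0.0146, -0.1842]]
261 px [292. 217.] ctr [ 599.1 -129.5] size [45.4 61.9] ang 8.0 z 0.0553
now 14 [[-0.074, -0.0323], [-0.0667, -0.0255], [-0.0579, -0.0236]]
86 px [319. 233.] ctr [589.1 -31.2] size [77.9  4.3] ang 2.4 z 0.0528
258 px [318. 187.] ctr [534.3 -87.3] size [23.8 98.9] ang 57.1 z 0.1659
```

send_rows(
  plan=[
    [0.0105, 0.0002, 0, 0, 0, 0.0059, 0.7],
    [0, 0, 0, 0, 0, 0, 0.7],
  ],
)

```text
time_s: 40.5
position: [0.6122, -0.1442, 0.1324]
orientation: [-179.6, 0.2, -125.0]
wrist_force: [10.5, 4.2, 3.6]
opening: 0.302
```

send_rows(
  plan=[
    [0.0105, 0.0002, 0, 0, 0, 0.0059, 0.7],
    [0, 0, 0, 0, 0, 0, 0.7],
    [0, 0, 0, 0, 0, 0, 0.7],
  ],
)

```text
time_s: 40.8
position: [0.6108, -0.1463, 0.1325]
orientation: [-179.6, 0.2, -126.0]
wrist_force: [10.5, 4.4, 3.2]
opening: 0.305
```

```bash
python3 - <<'E'
from look import *
f=grab('scene'); P=cloud(f)
m=(P[...,2]>.145)&(P[...,2]<.18)&(P[...,0]>.47)&(P[...,0]<.7)&(P[...,1]>-.3)&(P[...,1]<.1); rect(f,m)
m=(P[...,2]>.042)&(P[...,2]<.062)&(P[...,0]>.55)&(P[...,0]<.63)&(P[...,1]>-.2)&(P[...,1]<.05); rect(f,m)
E
```

```text
t 40.8 tcp [ 0.6108 -0.1463  0.1325] [-179.6    0.2 -126. ] q [-2.420e+01  3.580e+01  7.480e+01  1.000e-01  6.890e+01  1.017e+02] op 0.305 F [10.5  4.4  3.2] M [ 0.74 -1.52 -0.  ] gp [ 0.6106 -0.1463  0.1515]
267 px [317. 187.] ctr [533.8 -89.6] size [ 23.1 101.7] ang 56.3 z 0.1656
84 px [318. 233.] ctr [590.  -31.5] size [80.1  5. ] ang 2.4 z 0.0513
```

```bash
python3 - <<'E'
from look import *
f=grab('scene'); w=grab('wrist')
a=cv2.resize(f['frame'][150:250,270:390],(600,500),interpolation=cv2.INTER_CUBIC); cv2.imwrite('pics/s14.png',a)
P=cloud(w); m=(P[...,2]>.13)&(P[...,2]<.185)&(P[...,0]>.48)&(P[...,0]<.68)&(P[...,1]>-.25)&(P[...,1]<0); rect(w,m,None,2)
P=cloud(f); Z=P[...,2]
for z0 in (.1,.11,.12,.13,.14): 
    m=(abs(Z-z0)<.004)&(P[...,0]>.47)&(P[...,0]<.54)&(abs(P[...,1]+.064)<.03); print(z0,m.sum(),P[m].mean(0) if m.sum() else '')
E
```

```text
t 40.85 tcp [ 0.6108 -0.1463  0.1325] [-179.6    0.2 -126. ] q [-2.420e+01  3.580e+01  7.480e+01  1.000e-01  6.890e+01  1.017e+02] op 0.299 F [10.7  3.8  4.2] M [ 0.75 -1.54 -0.03] gp [ 0.6106 -0.1463  0.1515]
6583 px [302. 244.] ctr [ 633.9 -145.6] size [34.8 56.9] ang 54.6 z 0.1584
2046 px [365. 268.] ctr [ 605.1 -160.3] size [12.2 25.4] ang 16.1 z 0.1628
0.1 22 [ 0.50939587 -0.05421415  0.10034168]
0.11 31 [ 0.50703147 -0.05391951  0.11024605]
0.12 64 [ 0.50172116 -0.06008096  0.11868927]
0.13 13 [ 0.50285392 -0.06097144  0.13039481]
0.14 13 [ 0.50429984 -0.06293329  0.14008292]
```

View pics/s14.png

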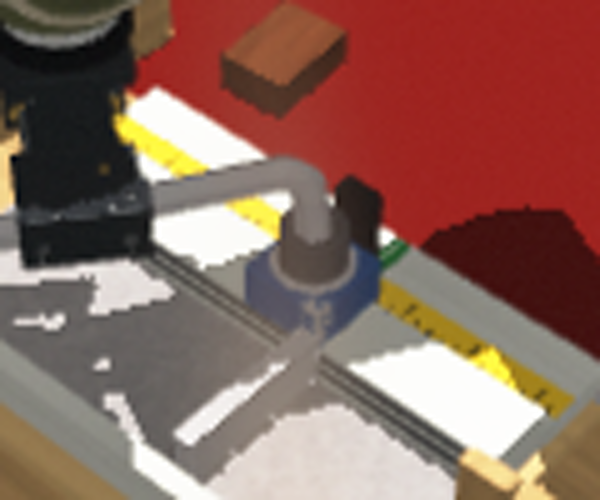

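send_rows(
  plan=[
    [0.0105, 0.0002, 0, 0, 0, 0.0059, 0.7],
    [0.0105, 0.0002, 0, 0, 0, 0.0059, 0.7],
    [0, 0, 0, 0, 0, 0, 0.7],
  ],
)

```text
time_s: 41.25
position: [0.6077, -0.1504, 0.1326]
orientation: [-179.6, 0.3, -128.1]
wrist_force: [9.6, 4.4, 4.1]
opening: 0.304
```

send_rows(
  plan=[
    [0.0105, 0.0002, 0, 0, 0, 0.0059, 0.7],
    [0.0105, 0.0002, 0, 0, 0, 0.0059, 0.7],
    [0, 0, 0, 0, 0, 0, 0.7],
  ],
)

```text
time_s: 41.55
position: [0.6044, -0.1544, 0.1327]
orientation: [-179.5, 0.3, -130.3]
wrist_force: [11.0, 4.3, 5.3]
opening: 0.298
```

```bash
python3 - <<'E'
from arc2 import *
T=state(); v=T[:2,3]-C; print('h',np.degrees(np.arctan2(v[1],v[0])),np.hypot(*v))
f=grab('scene'); P=cloud(f)
m=(P[...,2]>.145)&(P[...,2]<.18)&(P[...,0]>.47)&(P[...,0]<.7)&(P[...,1]>-.3)&(P[...,1]<.1); rect(f,m)
m=(P[...,2]>.042)&(P[...,2]<.062)&(P[...,0]>.55)&(P[...,0]<.63)&(P[...,1]>-.2)&(P[...,1]<.05); rect(f,m)
E
```

```text
t 41.55 tcp [ 0.6044 -0.1544  0.1327] [-179.5    0.3 -130.3] q [-25.1  35.3  75.7   0.2  68.5 105.1] op 0.298 F [11.   4.3  5.3] M [ 0.87 -1.6  -0.02] gp [ 0.6042 -0.1544  0.1517]
t 41.55 tcp [ 0.6044 -0.1544  0.1327] [-179.5    0.3 -130.3] q [-25.1  35.3  75.7   0.2  68.5 105.1] op 0.298 F [11.   4.3  5.3] M [ 0.87 -1.6  -0.02] gp [ 0.6042 -0.1544  0.1517]
h -40.19409880363743 0.14023818643784836
280 px [316. 186.] ctr [534.  -94.6] size [ 25.7 107.4] ang 52.3 z 0.1653
82 px [318. 233.] ctr [590.2 -31.3] size [79.5  3.8] ang 3.4 z 0.0522
```

send_rows(
  plan=[
    [-0.03, 0.0006, 0, 0, 0, -0.0167, 0.7],
    [-0.02, 0.0004, 0, 0, 0, -0.0111, 0.7],
    [0, 0, 0, 0, 0, 0, 0.7],
    [0, 0, 0, 0, 0, 0, 0.7],
  ],
)

```text
time_s: 42.0
position: [0.6096, -0.1449, 0.1308]
orientation: [-179.9, 0.0, -125.2]
wrist_force: [0.0, -0.4, -1.0]
opening: 0.298
```

send_rows(
  plan=[
    [-0.0201, 0.0004, 0, 0, 0, -0.0111, 0.7],
    [0, 0, 0, 0, 0, 0, 0.7],
    [0, 0, 0, 0, 0, 0, 0.7],
  ],
)

```text
time_s: 42.3
position: [0.6126, -0.1405, 0.1311]
orientation: [-179.9, 0.0, -123.2]
wrist_force: [-0.2, -0.5, 0.5]
opening: 0.299
```

send_rows(
  plan=[
    [-0.0201, 0.0004, 0, 0, 0, -0.0111, 0.7],
    [0, 0, 0, 0, 0, 0, 0.7],
    [0, 0, 0, 0, 0, 0, 0.7],
  ],
)

```text
time_s: 42.6
position: [0.6154, -0.136, 0.131]
orientation: [-179.9, 0.0, -121.2]
wrist_force: [-0.4, -0.9, 0.4]
opening: 0.301
```

send_rows(
  plan=[
    [-0.0201, 0.0004, 0, 0, 0, -0.0111, 0.7],
    [0, 0, 0, 0, 0, 0, 0.7],
    [0, 0, 0, 0, 0, 0, 0.7],
  ],
)

```text
time_s: 42.9
position: [0.6179, -0.1317, 0.131]
orientation: [-179.9, 0.0, -119.2]
wrist_force: [0.1, -0.4, -0.7]
opening: 0.298
```

send_rows(
  plan=[
    [-0.0201, 0.0004, 0, 0, 0, -0.0111, 0.7],
    [0, 0, 0, 0, 0, 0, 0.7],
    [0, 0, 0, 0, 0, 0, 0.7],
  ],
)

```text
time_s: 43.2
position: [0.6202, -0.1273, 0.1311]
orientation: [-179.9, 0.0, -117.2]
wrist_force: [-0.9, 0.0, 0.0]
opening: 0.3
```

```bash
python3 - <<'E'
from arc2 import *
T=state(); v=T[:2,3]-C; print('h',np.degrees(np.arctan2(v[1],v[0])),np.hypot(*v))
f=grab('scene'); P=cloud(f)
m=(P[...,2]>.145)&(P[...,2]<.18)&(P[...,0]>.47)&(P[...,0]<.7)&(P[...,1]>-.3)&(P[...,1]<.1); rect(f,m)
E
```

```text
t 43.2 tcp [ 0.6202 -0.1273  0.1311] [-179.9    0.  -117.2] q [-22.2  36.7  73.5   0.   69.6  95. ] op 0.3 F [-0.9  0.   0. ] M [ 0.06  0.02 -0.05] gp [ 0.6202 -0.1273  0.1501]
t 43.2 tcp [ 0.6202 -0.1273  0.1311] [-179.9    0.  -117.2] q [-22.2  36.7  73.5   0.   69.6  95. ] op 0.3 F [-0.9  0.   0. ] M [ 0.06  0.02 -0.05] gp [ 0.6202 -0.1273  0.1501]
h -27.284053743889707 0.1382724114513362
228 px [320. 187.] ctr [532.6 -84.1] size [22.6 93.8] ang 60.9 z 0.1669
```

send_rows(
  plan=[
    [-0.0201, 0.0004, 0, 0, 0, -0.0111, 0.7],
    [0, 0, 0, 0, 0, 0, 0.7],
    [0, 0, 0, 0, 0, 0, 0.7],
  ],
)

```text
time_s: 43.55
position: [0.6224, -0.1228, 0.131]
orientation: [-179.9, 0.0, -115.2]
wrist_force: [-0.6, -0.1, -0.7]
opening: 0.297
```

send_rows(
  plan=[
    [-0.0201, 0.0004, 0, 0, 0, -0.0111, 0.7],
    [0, 0, 0, 0, 0, 0, 0.7],
    [0, 0, 0, 0, 0, 0, 0.7],
  ],
)

```text
time_s: 43.85
position: [0.6244, -0.1183, 0.131]
orientation: [-179.9, 0.0, -113.2]
wrist_force: [-0.8, -0.7, -1.2]
opening: 0.302
```

```bash
python3 - <<'E'
from arc2 import *
T=state(); v=T[:2,3]-C; print('h',np.degrees(np.arctan2(v[1],v[0])),np.hypot(*v))
f=grab('scene'); P=cloud(f)
m=(P[...,2]>.145)&(P[...,2]<.18)&(P[...,0]>.47)&(P[...,0]<.7)&(P[...,1]>-.3)&(P[...,1]<.1); rect(f,m)
E
```

```text
t 43.85 tcp [ 0.6244 -0.1183  0.131 ] [-179.9    0.  -113.2] q [-21.3  37.   73.   -0.   69.8  91.9] op 0.302 F [-0.8 -0.7 -1.2] M [-0.05  0.05  0.02] gp [ 0.6244 -0.1182  0.15  ]
t 43.85 tcp [ 0.6244 -0.1183  0.131 ] [-179.9    0.  -113.2] q [-21.3  37.   73.   -0.   69.8  91.9] op 0.302 F [-0.8 -0.7 -1.2] M [-0.05  0.05  0.02] gp [ 0.6244 -0.1182  0.15  ]
h -23.153507456865977 0.13825325277761547
213 px [321. 188.] ctr [534.8 -81.9] size [22.4 86.5] ang 66.7 z 0.1663
```

send_rows(
  plan=[
    [-0.0201, 0.0004, 0, 0, 0, -0.0111, 0.7],
    [-0.0101, 0.0002, 0, 0, 0, -0.0056, 0.7],
    [0, 0, 0, 0, 0, 0, 0.7],
    [0, 0, 0, 0, 0, 0, 0.7],
  ],
)

```text
time_s: 44.3
position: [0.6271, -0.1113, 0.1311]
orientation: [-179.9, -0.0, -110.2]
wrist_force: [-0.0, -2.3, -1.2]
opening: 0.299
```

send_rows(
  plan=[
    [-0.0101, 0.0002, 0, 0, 0, -0.0056, 0.7],
    [-0.0101, 0.0002, 0, 0, 0, -0.0056, 0.7],
    [0, 0, 0, 0, 0, 0, 0.7],
    [0, 0, 0, 0, 0, 0, 0.7],
  ],
)

```text
time_s: 44.7
position: [0.6287, -0.1066, 0.1311]
orientation: [-179.9, -0.0, -108.2]
wrist_force: [-1.8, -2.4, 0.7]
opening: 0.298
```

```bash
python3 - <<'E'
from arc2 import *
T=state(); v=T[:2,3]-C; print('h',np.degrees(np.arctan2(v[1],v[0])),np.hypot(*v))
f=grab('scene'); P=cloud(f)
m=(P[...,2]>.145)&(P[...,2]<.18)&(P[...,0]>.47)&(P[...,0]<.7)&(P[...,1]>-.3)&(P[...,1]<.1); rect(f,m)
E
```

```text
t 44.7 tcp [ 0.6287 -0.1066  0.1311] [-179.9   -0.  -108.2] q [-20.1  37.3  72.6  -0.   70.   88. ] op 0.298 F [-1.8 -2.4  0.7] M [-0.39  0.26 -0.08] gp [ 0.6287 -0.1066  0.1501]
t 44.7 tcp [ 0.6287 -0.1066  0.1311] [-179.9   -0.  -108.2] q [-20.1  37.3  72.6  -0.   70.   88. ] op 0.298 F [-1.8 -2.4  0.7] M [-0.39  0.26 -0.08] gp [ 0.6287 -0.1066  0.1501]
h -17.98643188019534 0.13818749002374567
195 px [322. 188.] ctr [534.3 -77.8] size [23.4 83.3] ang 71.0 z 0.1668
```

send_rows(
  plan=[
    [0.012, 0, 0, 0, 0, 0, 0.45],
    [0, 0, 0, 0, 0, 0, 0.45],
    [0, 0, -0.18, 0, 0, 0, 0.45],
    [0, 0, -0.18, 0, 0, 0, 0.45],
    [0, 0, -0.18, 0, 0, 0, 0.45],
    [0, 0, 0, 0, 0, -0.0476, 0.5],
    [0, 0, 0, 0, 0, -0.0476, 0.5],
    [0, 0, 0, 0, 0, -0.0476, 0.5],
    [0, 0, 0, 0, 0, -0.0476, 0.5],
    [0, 0, 0, 0, 0, -0.0476, 0.5],
    [0, 0, 0, 0, 0, -0.0476, 0.5],
    [0, 0, 0, 0, 0, -0.0476, 0.5],
    [0, 0, 0, 0, 0, -0.0476, 0.5],
    [0, 0, 0, 0, 0, -0.0476, 0.5],
    [0, 0, 0, 0, 0, -0.0476, 0.5],
    [0, 0, 0, 0, 0, -0.0476, 0.5],
    [0, 0, 0, 0, 0, -0.0476, 0.5],
    [0, 0, 0, 0, 0, -0.0476, 0.5],
    [0, 0, 0, 0, 0, -0.0476, 0.5],
    [0, 0, 0, 0, 0, -0.0476, 0.5],
  ],
)

```text
time_s: 46.75
position: [0.6277, -0.109, 0.2662]
orientation: [179.9, -0.1, 20.7]
wrist_force: [-0.9, -0.2, 0.0]
opening: 0.5
```

```bash
cat > ext.py <<'E'
from look import *
C=np.array([.4973,-.0639])
def gpose(h,s=.064,droop=6.2,back=0,z0=.1635):
    a=np.radians(h); M=down(h+90,45-droop,h)
    g=np.r_[C+s*np.cos(np.radians(droop))*np.array([np.cos(a),np.sin(a)]),z0-s*np.sin(np.radians(droop))]
    return pose(g+(.019-back)*M[:,2],M)
E
python3 - <<'E'
from ext import *
f=grab('top'); keyline(f); np.savez('t15.npz',**f); w=grab('scene'); keyline(w)
P=cloud(f); q=P[(P[...,2]>.13)&(P[...,2]<.19)&(P[...,0]>.49)&(P[...,0]<.7)&(P[...,1]>-.18)&(P[...,1]<-.03)]
d=(q[:,:2]-C)@[np.cos(np.radians(-22)),np.sin(np.radians(-22))]
for s0 in (.03,.06,.12,.17): j=abs(d-s0)<.008; print(s0,j.sum(),q[j].mean(0) if j.sum() else '')
row(gpose(-22,back=.12),None)
E
```

```text
t 46.75 tcp [ 0.6277 -0.109   0.2662] [ 1.799e+02 -1.000e-01  2.070e+01] q [-20.4  31.7  61.4   0.   86.8 -41.1] op 0.5 F [-0.9 -0.2  0. ] M [-0.01 -0.12 -0.01] gp [ 0.6276 -0.109   0.2852]
529 px [304. 196.] ctr [582.2 -94.6] size [ 26.8 192. ] ang 70.2 z 0.1603
0.03 0 
0.06 0 
0.12 0 
0.17 0 
8 x [-0.0365, -0.0639, -0.005, -0.0253, 0.0111, -0.0317]  total mm [-130.    45.   -30.8] deg [-36.4  16.  -45.7]
```

send_rows(
  plan=[
    [-0.0365, -0.0639, -0.005, -0.0253, 0.0111, -0.0317, 0.45],
    [-0.0365, -0.0639, -0.005, -0.0253, 0.0111, -0.0317, 0.45],
    [-0.0365, -0.0639, -0.005, -0.0253, 0.0111, -0.0317, 0.45],
    [-0.0365, -0.0639, -0.005, -0.0253, 0.0111, -0.0317, 0.45],
    [-0.0365, -0.0639, -0.005, -0.0253, 0.0111, -0.0317, 0.45],
    [-0.0365, -0.0639, -0.005, -0.0253, 0.0111, -0.0317, 0.45],
    [-0.0365, -0.0639, -0.005, -0.0253, 0.0111, -0.0317, 0.45],
    [-0.0365, -0.0639, -0.005, -0.0253, 0.0111, -0.0317, 0.45],
    [0, 0, 0, 0, 0, 0, 0.45],
    [0, 0, 0, 0, 0, 0, 0.45],
    [0, 0, 0, 0, 0, 0, 0.45],
  ],
)

```text
time_s: 47.95
position: [0.4989, -0.0644, 0.2366]
orientation: [141.1, -0.1, 67.7]
wrist_force: [1.3, -0.9, 0.1]
opening: 0.548
```

```bash
cat > ext2.py <<'E'
from ext import *
state()
for n in ('top','wrist'):
    f=grab(n); P=cloud(f); Z=P[...,2]
    m=(Z>.135)&(Z<.18)&(P[...,0]>.49)&(P[...,0]<.7)&(P[...,1]>-.19)&(P[...,1]<-.02); print(n); rect(f,m)
    q=P[m]; d=(q[:,:2]-C)@[np.cos(np.radians(-21)),np.sin(np.radians(-21))]
    for s0 in (.03,.064,.12,.17): j=abs(d-s0)<.006; print(s0,j.sum(),q[j].mean(0).round(4) if j.sum() else '')
T=tool(); q=(P-T[:3,3])@T[:3,:3]; m&=abs(q[...,1])<.03; print('key tool x near axis',q[m].min(0),q[m].max(0))
E
python3 ext2.py; python3 - <<'E'
from ext import *
row(gpose(-21)); row(gpose(-21,back=.12))
E
```

```text
t 47.95 tcp [ 0.4989 -0.0644  0.2366] [ 1.411e+02 -1.000e-01  6.770e+01] q [-20.   -0.5 116.8  -3.2  24.9 -85.3] op 0.548 F [ 1.3 -0.9  0.1] M [ 0.1   0.13 -0.05] gp [ 0.4879 -0.0599  0.2514]
t 47.95 tcp [ 0.4989 -0.0644  0.2366] [ 1.411e+02 -1.000e-01  6.770e+01] q [-20.   -0.5 116.8  -3.2  24.9 -85.3] op 0.548 F [ 1.3 -0.9  0.1] M [ 0.1   0.13 -0.05] gp [ 0.4879 -0.0599  0.2514]
top
533 px [319. 190.] ctr [583.  -98.2] size [ 19.1 194. ] ang 69.8 z 0.1624
0.03 37 [ 0.5246 -0.0771  0.1694]
0.064 34 [ 0.5567 -0.0887  0.1666]
0.12 33 [ 0.6089 -0.108   0.1612]
0.17 30 [ 0.6558 -0.1254  0.1562]
wrist
2919 px [322. 183.] ctr [582.2 -94.3] size [ 19. 195.] ang 69.8 z 0.1635
0.03 199 [ 0.5256 -0.0731  0.1706]
0.064 127 [ 0.5578 -0.0847  0.167 ]
0.12 77 [ 0.6102 -0.1041  0.1613]
0.17 53 [ 0.6569 -0.1219  0.1563]
key tool x near axis [-0.0082354  -0.02996859  0.05848827] [0.01330297 0.02998981 0.11979908]
t 48.05 tcp [ 0.4987 -0.0642  0.2361] [141.1  -0.   67.8] q [-20.   -0.5 116.8  -3.2  24.9 -85.4] op 0.547 F [-0.   0.4 -0.3] M [0.13 0.14 0.01] gp [ 0.4877 -0.0597  0.2509]
3 x [0.0011, -0.002, 0.16, 0.0001, 0.0014, -0.0018]  total mm [ 69.1 -26.7 -94.4] deg [ 0.1  0.7 -1. ]
1 x [-0.0009, -0.0055, -0.0001, 0.0003, 0.0041, -0.0054]  total mm [-1.1  0.2 -0.8] deg [ 0.1  0.7 -1. ]
```

```bash
python3 - <<'E'
from ext import *
T=gpose(-20.2,s=.065,droop=5.5); T[:3,3]-=.0015*T[:3,0]; row(T,None,4); print(T[:3,3])
E
```

```text
t 48.05 tcp [ 0.4987 -0.0642  0.2361] [141.1  -0.   67.8] q [-20.   -0.5 116.8  -3.2  24.9 -85.4] op 0.547 F [-0.   0.4 -0.3] M [0.13 0.14 0.01] gp [ 0.4877 -0.0597  0.2509]
4 x [-0.0001, -0.0005, 0.1201, -0.0009, 0.0017, -0.0022]  total mm [ 70.1 -27.6 -93.5] deg [-0.6  1.2 -1.6]
[ 0.5688454  -0.09182189  0.14260916]
```

send_rows(
  plan=[
    [0, 0, 0.1201, -0.0009, 0.0017, -0.0022, 0.45],
    [0, 0, 0.1201, -0.0009, 0.0017, -0.0022, 0.45],
    [0, -0.001, 0.1201, -0.0009, 0.0017, -0.0022, 0.45],
    [0, -0.001, 0.1201, -0.0009, 0.0017, -0.0022, 0.45],
    [0, 0, 0, 0, 0, 0, 0.45],
    [0, 0, 0, 0, 0, 0, 0.45],
  ],
)

```text
time_s: 48.65
position: [0.5678, -0.0915, 0.1418]
orientation: [140.6, 0.1, 69.8]
wrist_force: [-1.0, -0.2, -0.3]
opening: 0.548
```

```bash
python3 - <<'E'
from ext import *
T=gpose(-20.2,s=.065,droop=5.5); T[:3,3]-=.0015*T[:3,0]; row(T)
E
```

```text
t 48.65 tcp [ 0.5678 -0.0915  0.1418] [1.406e+02 1.000e-01 6.980e+01] q [-21.   17.  113.5   2.9  10.2 -93.6] op 0.548 F [-1.  -0.2 -0.3] M [ 0.14  0.06 -0.01] gp [ 0.5565 -0.0873  0.1565]
1 x [0.0, 0.0052, 0.0003, -0.0005, 0.0001, 0.0003]  total mm [ 1.  -0.4  0.8] deg [-0.1  0.   0.1]
```

send_rows(
  plan=[
    [0, 0, 0, 0, 0, 0, 0.9],
    [0, 0, 0, 0, 0, 0, 0.9],
    [0, 0, 0, 0, 0, 0, 0.9],
    [0, 0, 0, 0, 0, 0, 0.9],
    [0, 0, 0, 0, 0, 0, 0.9],
  ],
  grip_force=45,
)

```text
time_s: 49.15
position: [0.5678, -0.0916, 0.1423]
orientation: [140.5, 0.1, 69.9]
wrist_force: [1.3, 1.3, 0.6]
opening: 0.209
```

```bash
python3 - <<'E'
from ext import *
T0=tool(); state()
# rotate whole key+tool about the short tip by -droop
d=np.array([np.cos(np.radians(-20.2)),np.sin(np.radians(-20.2)),0]); ax=np.array([-d[1],d[0],0])
tip=T0[:3,3]+T0[:3,:3]@[0,-.0955,-.0155]; print('tip',tip)
A=np.eye(4); A[:3,:3]=R.from_rotvec(-ax*np.radians(5)).as_matrix(); A[:3,3]=tip-A[:3,:3]@tip
T1=row(A@T0,None,3); print(R.from_matrix(T1[:3,:3]).as_euler('xyz',degrees=True)); up=T1.copy(); up[2,3]+=.05; row(up,T1,4)
E
```

```text
t 49.15 tcp [ 0.5678 -0.0916  0.1423] [1.405e+02 1.000e-01 6.990e+01] q [-21.1  17.  113.5   3.   10.  -93.7] op 0.209 F [1.3 1.3 0.6] M [ 0.21 -0.07  0.07] gp [ 0.5565 -0.0874  0.1569]
t 49.15 tcp [ 0.5678 -0.0916  0.1423] [1.405e+02 1.000e-01 6.990e+01] q [-21.1  17.  113.5   3.   10.  -93.7] op 0.209 F [1.3 1.3 0.6] M [ 0.21 -0.07  0.07] gp [ 0.5565 -0.0874  0.1569]
tip [ 0.4893674  -0.06285506  0.09346322]
3 x [-0.0, 0.0016, -0.0111, -0.0093, -0.0, 0.0]  total mm [-4.3  1.6  7.1] deg [-5. -0.  0.]
[1.35492170e+02 8.34054431e-02 6.98496320e+01]
4 x [-0.0001, 0.0351, -0.0357, 0.0, -0.0, 0.0]  total mm [ 0.  0. 50.] deg [ 0. -0. -0.]
```

send_rows(
  plan=[
    [0, 0.0016, -0.0111, -0.0093, 0, 0, 0.9],
    [0, 0.0016, -0.0111, -0.0093, 0, 0, 0.9],
    [0, 0.0016, -0.0111, -0.0093, 0, 0, 0.9],
    [0, 0, 0, 0, 0, 0, 0.9],
  ],
)

```text
time_s: 49.55
position: [0.5633, -0.09, 0.1488]
orientation: [135.5, 0.1, 69.8]
wrist_force: [4.4, -0.2, -3.0]
opening: 0.213
```

send_rows(
  plan=[
    [0, 0.02, -0.02, 0, 0, 0, 0.9],
    [0, 0.03, -0.03, 0, 0, 0, 0.9],
    [0, 0.035, -0.035, 0, 0, 0, 0.9],
    [0, 0.05, -0.05, 0, 0, 0, 0.9],
    [0, 0.09, -0.09, 0, 0, 0, 0.9],
    [0, 0.1, -0.1, 0, 0, 0, 0.9],
    [0, 0.1, -0.1, 0, 0, 0, 0.9],
    [0, 0.1, -0.1, 0, 0, 0, 0.9],
    [0, 0, 0, 0, 0, 0, 0.9],
    [0, 0, 0, 0, 0, 0, 0.9],
  ],
)

```text
time_s: 50.55
position: [0.5642, -0.0901, 0.3319]
orientation: [135.8, 0.1, 69.8]
wrist_force: [-0.9, 0.9, -7.1]
opening: 0.206
```

```bash
python3 - <<'E'
from kh import *
f=grab('wrist'); np.savez('w16.npz',**f); keyhand(f)
f=grab('top'); np.savez('t16.npz',**f); P=cloud(f);Z=P[...,2]
rect(f,(Z>.27)&(Z<.36)&(f['frame'].max(-1).astype(int)-f['frame'].min(-1)<40),(.6,.85,-.3,0),2)
print('batten'); rect(f,(Z>.02)&(Z<.05),(.35,.75,.35,.55))
P=cloud(f); rect(f,(Z>.05)&(Z<.066),(.54,.635,-.1,.0),1)
print('tray'); s=grab('scene');P=cloud(s);Z=P[...,2]; rect(s,(Z>.035)&(Z<.052),(.36,.55,-.485,-.36),1)
E
python3 ptr.py
```

```text
t 50.55 tcp [ 0.5642 -0.0901  0.3319] [1.358e+02 1.000e-01 6.980e+01] q [-21.1   1.1 102.4   1.   32.3 -91.6] op 0.206 F [-0.9  0.9 -7.1] M [0.45 0.84 0.  ] gp [ 0.5518 -0.0856  0.3455]
s 0.0 1735 x mid 0.0021 w 0.0191 back face -0.0021
s 0.01 1374 x mid 0.0021 w 0.0192 back face 0.0014
s 0.02 1042 x mid 0.0022 w 0.0191 back face 0.0022
s 0.03 917 x mid 0.0022 w 0.019 back face 0.0023
s 0.04 796 x mid 0.0022 w 0.0192 back face 0.0023
s 0.05 688 x mid 0.0023 w 0.019 back face 0.0024
s 0.06 636 x mid 0.0023 w 0.0191 back face 0.0024
s 0.07 67 x mid 0.0023 w 0.0185 back face 0.0021
tip s max 0.0662 0.0684
257 px [330. 153.] ctr [ 633.6 -117.5] size [18.5 73.5] ang 70.4 z 0.3518
batten
1203 px [142. 209.] ctr [534.6 417.9] size [ 46.4 218.5] ang 88.6 z 0.0336
6 px [300. 182.] ctr [618.3 -41.9] size [11.7  5.6] ang 5.2 z 0.0639
tray
127 px [265. 154.] ctr [ 457.1 -417.7] size [41.9 65.4] ang 1.2 z 0.0431
t 50.7 tcp [ 0.5643 -0.0901  0.3312] [1.359e+02 1.000e-01 6.980e+01] q [-21.1   1.2 102.4   1.1  32.3 -91.6] op 0.207 F [-0.2  0.2 -5.6] M [ 0.4   0.74 -0.01] gp [ 0.5519 -0.0856  0.3448]
scene green 9 px 346 350 199 202 st mean [-0.1209 -0.0505] y range [-0.0588 -0.0475] z 0.037
wrist green 132 px 120 639 167 360 st mean [-0.1231 -0.0196] y range [-0.0196 -0.0196] z 0.385
top green 12 px 528 573 287 343 st mean [-0.1508 -0.0776] y range [-0.0776 -0.0776] z 1.324
```

send_rows(
  plan=[
    [0, 0, 0, 0, 0, 0.0476, 0.9],
    [0, 0, 0, 0, 0, 0.0476, 0.9],
    [0, 0, 0, 0, 0, 0.0476, 0.9],
    [0, 0, 0, 0, 0, 0.0476, 0.9],
    [0, 0, 0, 0, 0, 0.0476, 0.9],
    [0, 0, 0, 0, 0, 0.0476, 0.9],
    [0, 0, 0, 0, 0, 0.0476, 0.9],
    [0, 0, 0, 0, 0, 0.0476, 0.9],
    [0, 0, 0, 0, 0, 0.0476, 0.9],
    [0, 0, 0, 0, 0, 0.0476, 0.9],
    [0, 0, 0, 0, 0, 0.0476, 0.9],
    [0, 0, 0, 0, 0, 0.0476, 0.9],
    [0, 0, 0, 0, 0, 0.0476, 0.9],
    [0, 0, 0, 0, 0, 0.0476, 0.9],
    [0, 0, 0, 0, 0, 0.0476, 0.9],
    [0, 0, 0, 0, 0, 0.0476, 0.9],
    [0, 0, 0, 0, 0, 0.0476, 0.9],
    [0, 0, 0, 0, 0, 0.0476, 0.9],
    [0, 0, 0, 0, 0, 0.0476, 0.9],
    [0, 0, 0, 0, 0, 0.0476, 0.9],
  ],
)

```text
time_s: 52.85
position: [0.565, -0.0904, 0.3336]
orientation: [-135.9, -5.9, -104.2]
wrist_force: [-0.2, -0.6, -5.9]
opening: 0.206
```

send_rows(
  plan=[
    [0, 0, 0, 0, 0, 0.0476, 0.9],
    [0, 0, 0, 0, 0, 0.0004, 0.9],
    [0, 0, 0, 0, 0, 0, 0.9],
    [0, 0, 0, 0, 0, 0, 0.9],
  ],
)

```text
time_s: 53.25
position: [0.5651, -0.0904, 0.3341]
orientation: [-135.6, -0.2, -110.0]
wrist_force: [0.8, -0.1, -5.8]
opening: 0.208
```

```bash
cat > rk.py <<'E'
from look import *
HY=28.9
def rack(dz,back=0,E=(0,-.0386,-.0616),h=HY):
    "TCP pose with elbow dz above its standing place"
    M0=R.from_euler('xyz',[-134.9,-.15,-61.0],degrees=True).as_matrix(); el=np.array([.4741,.2256,.1017])+M0@[0,-.046,-.065]
    M=down(h-90,45,h); return pose(el+[0,0,dz]-M@np.array(E),M)
if __name__=='__main__':
    state(); T=tool(); 
    W=pose(np.array([.47,.10,.33]),down(10-90,45,10)); row(W); row(rack(.14),W); print(rack(0)[:3,3])
E
python3 rk.py
```

```text
t 53.25 tcp [ 0.5651 -0.0904  0.3341] [-135.6   -0.2 -110. ] q [-21.1   1.1 102.2   1.1  32.3  88.2] op 0.208 F [ 0.8 -0.1 -5.8] M [ 0.45  0.91 -0.01] gp [ 0.5526 -0.0858  0.3477]
t 53.25 tcp [ 0.5651 -0.0904  0.3341] [-135.6   -0.2 -110. ] q [-21.1   1.1 102.2   1.1  32.3  88.2] op 0.208 F [ 0.8 -0.1 -5.8] M [ 0.45  0.91 -0.01] gp [ 0.5526 -0.0858  0.3477]
5 x [-0.1418, 0.0716, -0.0664, 0.0007, -0.0236, -0.0235]  total mm [-95.1 190.4  -4.1] deg [  0.6 -21.3 -21.2]
4 x [-0.1201, 0.0262, 0.0879, 0.0, -0.0186, -0.0186]  total mm [  6.4 127.1 -80.7] deg [  0.  -13.4 -13.4]
[0.47636815 0.22705967 0.10931292]
```

send_rows(
  plan=[
    [-0.1418, 0.0716, -0.0664, 0.0007, -0.0236, -0.0235, 0.9],
    [-0.1418, 0.0716, -0.0664, 0.0007, -0.0236, -0.0235, 0.9],
    [-0.1418, 0.0716, -0.0664, 0.0007, -0.0236, -0.0235, 0.9],
    [-0.1418, 0.0716, -0.0664, 0.0007, -0.0236, -0.0235, 0.9],
    [-0.1418, 0.0716, -0.0664, 0.0007, -0.0236, -0.0235, 0.9],
    [0, 0, 0, 0, 0, 0, 0.9],
    [-0.1201, 0.0262, 0.0879, 0, -0.0186, -0.0186, 0.9],
    [-0.1201, 0.0262, 0.0879, 0, -0.0186, -0.0186, 0.9],
    [-0.1201, 0.0262, 0.0879, 0, -0.0186, -0.0186, 0.9],
    [-0.1201, 0.0262, 0.0879, 0, -0.0186, -0.0186, 0.9],
    [0, 0, 0, 0, 0, 0, 0.9],
    [0, 0, 0, 0, 0, 0, 0.9],
    [0, 0, 0, 0, 0, 0, 0.9],
  ],
)

```text
time_s: 54.55
position: [0.4781, 0.2268, 0.251]
orientation: [-134.8, -0.1, -61.3]
wrist_force: [0.4, 0.2, -5.4]
opening: 0.211
```

```bash
cat > vert.py <<'E'
from rk import *
state(); f=grab('scene'); P=cloud(f); Z=P[...,2]; T=tool(); el=T[:3,3]+T[:3,:3]@[0,-.0386,-.0616]; print('elbow est',el)
for z0 in np.arange(.115,.34,.02):
    m=(abs(Z-z0)<.006)&(np.hypot(P[...,0]-el[0],P[...,1]-el[1])<.022); 
    if m.sum()>3: q=P[m].mean(0); print(round(z0,3),m.sum(),q.round(4),(q[:2]-el[:2]).round(4)*1000)
row(rack(.12)); row(rack(.0))
E
python3 vert.py
```

```text
t 54.55 tcp [0.4781 0.2268 0.251 ] [-1.348e+02 -1.000e-01 -6.130e+01] q [  4.6  -0.4 117.3  40.9  26.3  34.6] op 0.211 F [ 0.4  0.2 -5.4] M [-0.51  0.82 -0.03] gp [0.4662 0.2203 0.2644]
t 54.55 tcp [0.4781 0.2268 0.251 ] [-1.348e+02 -1.000e-01 -6.130e+01] q [  4.6  -0.4 117.3  40.9  26.3  34.6] op 0.211 F [ 0.4  0.2 -5.4] M [-0.51  0.82 -0.03] gp [0.4662 0.2203 0.2644]
elbow est [0.46346331 0.21885606 0.32181384]
0.155 24 [0.4722 0.2237 0.1549] [8.8 4.8]
0.175 27 [0.4726 0.2231 0.175 ] [9.1 4.3]
0.195 30 [0.4721 0.2235 0.1951] [8.6 4.7]
0.215 27 [0.4724 0.2249 0.2151] [8.9 6. ]
0.235 31 [0.4727 0.224  0.2356] [9.2 5.1]
0.255 12 [0.4747 0.221  0.2538] [11.2  2.2]
0.275 56 [0.4713 0.2168 0.2761] [ 7.9 -2.1]
0.295 25 [0.4612 0.211  0.2928] [-2.3 -7.8]
0.335 16 [0.4763 0.2236 0.3314] [12.9  4.7]
1 x [-0.0043, 0.0653, 0.0575, -0.0013, -0.001, -0.0007]  total mm [ -1.6   0.3 -21.7] deg [-0.2 -0.2 -0.1]
4 x [-0.0011, 0.1014, 0.099, -0.0003, -0.0002, -0.0002]  total mm [  -1.6    0.3 -141.7] deg [-0.2 -0.2 -0.1]
```

```bash
python3 - <<'E'
from h import *
def prof(f,c,zs):
    P=cloud(f);Z=P[...,2]; hs=cv2.cvtColor(f['frame'],cv2.COLOR_BGR2HSV)
    for z0 in zs:
        m=(abs(Z-z0)<.006)&(np.hypot(P[...,0]-c[0],P[...,1]-c[1])<.022)&(hs[...,1]<90)
        if m.sum()>3: q=P[m].mean(0); print(round(z0,3),m.sum(),q.round(4))
f=dict(np.load('scene0.npz')); prof(f,(.4635,.2185),np.arange(.095,.18,.02))
print(); f=grab('scene'); prof(f,(.4635,.2185),np.arange(.155,.25,.02))
E
```

```text
0.095 16 [0.4695 0.2166 0.0943]
0.115 7 [0.4708 0.2129 0.1143]
0.135 6 [0.4709 0.2125 0.1341]

0.155 28 [0.4723 0.2236 0.154 ]
0.175 25 [0.4725 0.2236 0.1756]
0.195 27 [0.4724 0.2228 0.1955]
0.215 28 [0.4724 0.2231 0.2149]
0.235 32 [0.4721 0.2241 0.2345]
```

```bash
python3 - <<'E'
from h import *
f=dict(np.load('p_scene.npz')); P=cloud(f); Z=P[...,2]; g=cv2.cvtColor(f['frame'],cv2.COLOR_BGR2GRAY)
K=f['K']; Ti=np.linalg.inv(f['T'])
p=Ti@np.array([.4625,.2136,.08,1]); print('proj hole', K[0,0]*p[0]/-p[2]+K[0,2], K[1,1]*-p[1]/-p[2]+K[1,2])
v0=int(K[1,1]*-p[1]/-p[2]+K[1,2]); u0=int(K[0,0]*p[0]/-p[2]+K[0,2])
print(g[v0-9:v0+10,u0-14:u0+15])
top=(abs(Z-.08)<.006)&(P[...,0]>.36)&(P[...,0]<.55)&(P[...,1]>.15)&(P[...,1]<.35)
q=P[top]; r=cv2.minAreaRect(q[:,:2].astype(np.float32)*1000); print('rack top',r)
# hole: pixels in neighbourhood whose depth lies below top plane (or dark), cast to z=.08
h=[(u,v) for v in range(v0-9,v0+10) for u in range(u0-14,u0+15) if Z[v,u]<.072 and np.hypot(*(pt(f,u,v,.08)[:2]-[.4625,.2136]))<.022]
w=np.array([pt(f,u,v,.08)[:2] for u,v in h]); print(len(w),w.mean(0),cv2.minAreaRect(w.astype(np.float32)*1000))
t=dict(np.load('t16.npz')); P=cloud(t);Z=P[...,2]
top=(abs(Z-.08)<.006)&(P[...,0]>.36)&(P[...,0]<.55)&(P[...,1]>.15)&(P[...,1]<.35); print('top cam rack',cv2.minAreaRect(P[top][:,:2].astype(np.float32)*1000))
h=[(u,v) for v in range(200,260) for u in range(165,225) if Z[v,u]<.072 and np.hypot(*(pt(t,u,v,.08)[:2]-[.4625,.2136]))<.018]
w=np.array([pt(t,u,v,.08)[:2] for u,v in h]); print(len(w), w.mean(0) if len(w) else '', cv2.minAreaRect(w.astype(np.float32)*1000))
# now: long arm of the key in top view?
t=grab('top'); P=cloud(t);Z=P[...,2]; m=(Z>.31)&(Z<.345)&(P[...,0]>.4)&(P[...,0]<.58)&(P[...,1]>.17)&(P[...,1]<.3); print('short arm top cam',m.sum(), cv2.minAreaRect(P[m][:,:2].astype(np.float32)*1000))
E
```

```text
proj hole 416.45479218440937 249.5601381219062
[[ 95  76  76  76  77  77  77 106 183 182 183 179 162 157 124 123 110 100
   96  83  81  77  77  75  76  77  75  76  76]
 [163 108  77  76  76  76  77 105 179 180 180 181 181 183 182 183 179 163
  158 126 123 108  99  95  82  80  78  76  76]
 [216 188 122  85  77  78  82 116 177 178 179 179 180 181 181 181 181 182
  183 183 183 179 162 158 125 122 107 100  97]
 [218 219 213 143 108  77  83 120 177 177 177 174 177 178 179 181 180 181
  181 181 181 182 183 182 184 183 178 162 157]
 [222 220 219 216 190 123  97 146 181 180 176 153 160 169 170 176 177 179
  180 180 181 182 181 182 181 180 180 182 182]
 [225 225 223 219 218 211 129 166 187 186 182 153 141 143 145 151 158 164
  170 172 179 179 182 181 181 181 182 181 181]
 [227 228 228 225 221 209 146 169 185 185 180 144  80  92  98 122 125 139
  142 146 153 161 178 180 180 180 181 181 181]
 [226 227 227 228 228 213 121 183 183 181 171 132  80  79  79  78  78  81
   93 108 121 150 175 179 178 178 179 180 181]
 [225 225 226 226 228 215 116 180 180 180 168 131  77  78  79  78  79  78
   78  80  
[... 1160 characters left out ...]
82  82  84  86  87  93 117 142 166 182
  183 184 190 192 194 195 195 193 193 192 190]]
rack top ((466.05206298828125, 226.58587646484375), (87.22892761230469, 222.44900512695312), 40.918399810791016)
47 [0.46389098 0.21752853] ((463.7062683105469, 217.15139770507812), (18.435264587402344, 22.523771286010742), 26.144227981567383)
top cam rack ((464.6063537597656, 226.10284423828125), (86.73487091064453, 219.38038635253906), 41.210060119628906)
65 [0.46174401 0.21158407] ((459.86932373046875, 210.5924835205078), (26.588642120361328, 20.890316009521484), 29.328353881835938)
short arm top cam 982 ((464.5079040527344, 225.44667053222656), (115.08027648925781, 131.727783203125), 87.13262939453125)
```

send_rows(
  plan=[
    [-0.0043, 0.0653, 0.0575, -0.0013, -0.001, -0.0007, 0.9],
    [0, 0.04, 0.04, 0, 0, 0, 0.9],
    [0, 0.04, 0.04, 0, 0, 0, 0.9],
    [0, 0.02, 0.02, 0, 0, 0, 0.9],
    [0, 0, 0, 0, 0, 0, 0.9],
    [0, 0, 0, 0, 0, 0, 0.9],
  ],
)

```text
time_s: 55.3
position: [0.4761, 0.2275, 0.1937]
orientation: [-135.0, 0.0, -61.1]
wrist_force: [0.1, -0.2, -6.1]
opening: 0.21
```

```bash
python3 - <<'E'
from rk import *
state(); row(rack(.07)); row(rack(0))
w=grab('wrist'); cv2.imwrite('pics/w17.png',w['frame'])
s=grab('scene'); cv2.imwrite('pics/s17.png',cv2.resize(s['frame'][190:290,370:490],(720,600),interpolation=cv2.INTER_CUBIC))
E
```

```text
t 55.3 tcp [0.4761 0.2275 0.1937] [-135.     0.   -61.1] q [  4.6   5.  121.8  58.2  20.1  15.7] op 0.21 F [ 0.1 -0.2 -6.1] M [-0.44  0.78 -0.05] gp [0.4643 0.221  0.2071]
t 55.3 tcp [0.4761 0.2275 0.1937] [-135.     0.   -61.1] q [  4.6   5.  121.8  58.2  20.1  15.7] op 0.21 F [ 0.1 -0.2 -6.1] M [-0.44  0.78 -0.05] gp [0.4643 0.221  0.2071]
1 x [0.0023, 0.0405, 0.0407, 0.0002, 0.0003, 0.0]  total mm [  0.3  -0.5 -14.4] deg [0.  0.1 0. ]
2 x [0.0012, 0.1192, 0.1194, 0.0001, 0.0002, 0.0]  total mm [  0.3  -0.5 -84.4] deg [0.  0.1 0. ]
```

View pics/s17.png

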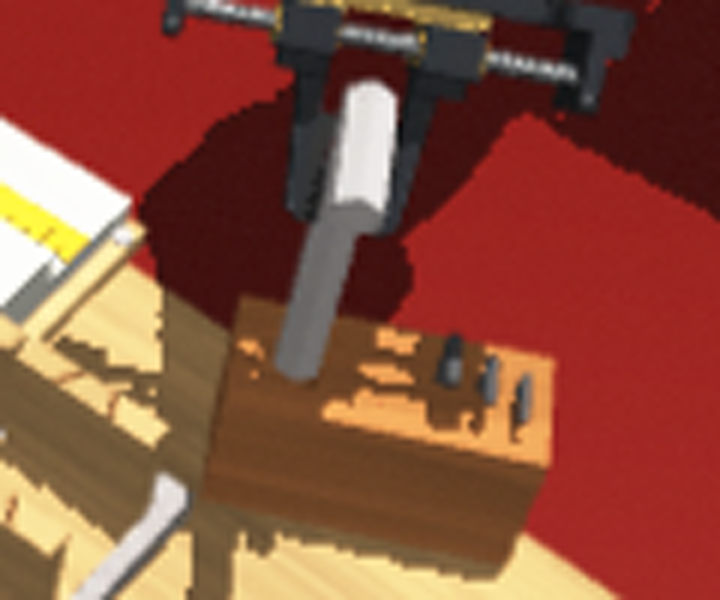

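```bash
python3 - <<'E'
from h import *
s=grab('scene'); P=cloud(s); Z=P[...,2]; f=dict(np.load('p_scene.npz'))
for uv in ((417.3,249.5),(417.8,249.8),(416.5,249)): print(uv,pt(f,*uv,.078).round(4))
r=R.from_euler('z',28.9,degrees=True).as_matrix()[:2,:2]
dd=np.abs(P-cloud(f))[...,2]; 
for z0 in (.09,.1,.11,.12,.13,.15):
    m=(abs(Z-z0)<.005)&(np.hypot(P[...,0]-.465,P[...,1]-.219)<.03)&(np.abs(s['z_map']-f['z_map'])>.008)
    q=P[m][:,:2]*1000; ql=q@r  # along heading, lateral
    print(z0,m.sum(),'mean',q.mean(0).round(1),'lateral range',ql[:,1].min().round(1),ql[:,1].max().round(1),'fwd max',ql[:,0].max().round(1))
# zmin of key surface, expected lateral of hole
print('hole nominal robot', (np.array([461.9,219.2])@r).round(1),'scene hole',(pt(f,417.3,249.5,.078)[:2]*1000@r).round(1))
# hole by edge midpoint in the scene: left/right/top/bottom gray transitions
g=cv2.cvtColor(f['frame'],cv2.COLOR_BGR2GRAY).astype(float)
m=(g<118).astype(np.uint8); m[:, :411]=0; m[:,425:]=0; m[:243]=0; m[257:]=0
n,l,st_,c=cv2.connectedComponentsWithStats(m); i=1+np.argmax(st_[1:,4]); print(st_[i],c[i]); v,u=np.nonzero(l==i)
w=np.array([pt(f,a,b,.078)[:2] for a,b in zip(u,v)])*1000; print('hole rect',cv2.minAreaRect(w.astype(np.float32)),w.mean(0))
E
```

```text
(417.3, 249.5) [0.4592 0.2145 0.078 ]
(417.8, 249.8) [0.4591 0.216  0.078 ]
(416.5, 249) [0.4594 0.2119 0.078 ]
0.09 18 mean [469.9 224.1] lateral range -39.3 -20.7 fwd max 524.0
0.1 16 mean [470.5 224. ] lateral range -39.5 -21.7 fwd max 524.4
0.11 21 mean [469.4 224.7] lateral range -39.5 -20.5 fwd max 524.6
0.12 17 mean [470.3 224.6] lateral range -39.4 -22.1 fwd max 525.2
0.13 16 mean [470.2 225.1] lateral range -39.3 -21.3 fwd max 524.2
0.15 22 mean [469.9 224.2] lateral range -39.6 -20.9 fwd max 523.3
hole nominal robot [510.3 -31.3] scene hole [505.7 -34.2]
[413 246  10   8  61] [417.6557377  249.59016393]
hole rect ((458.9443359375, 215.25140380859375), (22.418182373046875, 23.810556411743164), 29.71519660949707) [458.80893021 215.3117615 ]
```

```bash
python3 - <<'E'
from h import *
r=R.from_euler('z',28.9,degrees=True).as_matrix()[:2,:2]
def ana(f,zlo,zhi,n):
    P=cloud(f); Z=P[...,2]; q3=P[...,:2]*1000@r; hs=cv2.cvtColor(f['frame'],cv2.COLOR_BGR2HSV)
    m=(Z>zlo)&(Z<zhi)&(abs(q3[...,1]+31)<22)&(q3[...,0]>480)&(q3[...,0]<610)&(hs[...,1]<80)
    q=q3[m]; k=m&(q3[...,0]>530)&(q3[...,0]<570)
    print(n,m.sum(),'fwd',np.percentile(q[:,0],[1,99]).round(1),q[:,0].max().round(1),'lat',np.percentile(q3[k][:,1],[0,1,50,99,100]).round(1),'ztop',np.percentile(Z[m],[50,98]).round(4))
s=grab('scene')
ana(dict(np.load('scene0.npz')),.172,.2,'scene0 short')
ana(s,.256,.284,'scene now short')
ana(dict(np.load('top0.npz')),.176,.2,'top0')
ana(grab('top'),.26,.29,'top now')
f=dict(np.load('scene0.npz'));P=cloud(f);Z=P[...,2]; q3=P[...,:2]*1000@r
for z0 in (.09,.1,.12,.14,.16):
    m=(abs(Z-z0)<.006)&(abs(q3[...,1]+31)<18)&(abs(q3[...,0]-510)<22)&(cv2.cvtColor(f['frame'],cv2.COLOR_BGR2HSV)[...,1]<90)
    if m.sum(): print(z0,m.sum(),'lat',q3[m][:,1].min().round(1),q3[m][:,1].max().round(1),'fwd',q3[m][:,0].min().round(1),q3[m][:,0].max().round(1))
E
```

```text
scene0 short 195 fwd [510.4 581.4] 582.4 lat [-43.1 -43.1 -34.2 -24.4 -24.4] ztop [0.1884 0.1923]
scene now short 296 fwd [486.1 584.1] 584.4 lat [-39.9 -39.8 -31.  -21.  -20.9] ztop [0.2719 0.2797]
top0 234 fwd [506.7 580.1] 580.8 lat [-46.7 -46.6 -37.8 -26.7 -26.3] ztop [0.187  0.1924]
top now 358 fwd [482.3 581.9] 583.3 lat [-43.1 -42.9 -34.7 -23.5 -23.2] ztop [0.2706 0.2779]
0.09 18 lat -42.9 -24.6 fwd 503.0 520.1
0.1 9 lat -42.7 -30.9 fwd 509.4 521.8
0.12 4 lat -42.7 -40.4 fwd 514.4 517.4
0.14 5 lat -43.0 -40.7 fwd 507.3 517.8
0.16 4 lat -42.9 -42.1 fwd 503.6 517.7
```

send_rows(
  plan=[
    [0.0128, 0.0057, -0.0057, 0, 0, 0, 0.9],
    [0, 0, 0, 0, 0, 0, 0.9],
    [0, 0.02, 0.02, 0, 0, 0, 0.9],
    [0, 0, 0, 0, 0, 0, 0.9],
  ],
)

```text
time_s: 55.95
position: [0.4776, 0.2241, 0.1891]
orientation: [-134.7, -0.0, -61.1]
wrist_force: [-2.3, -0.6, 12.5]
opening: 0.207
```

send_rows(
  plan=[
    [0, 0.02, 0.02, 0, 0, 0, 0.9],
    [0, 0, 0, 0, 0, 0, 0.9],
    [0, 0, 0, 0, 0, 0, 0.9],
  ],
)

```text
time_s: 56.25
position: [0.4808, 0.2243, 0.187]
orientation: [-134.1, -0.2, -61.2]
wrist_force: [-2.4, -0.6, 34.4]
opening: 0.208
```

```bash
python3 - <<'E'
from rk import *
T=state(); el=T[:3,3]+T[:3,:3]@[0,-.0386,-.0616]; el0=rack(0)[:3,3]+rack(0)[:3,:3]@[0,-.0386,-.0616]; print('elbow rel',((el-el0)*1000).round(1))
E
```

```text
t 56.25 tcp [0.4808 0.2243 0.187 ] [-134.1   -0.2  -61.2] q [  4.    6.1 122.4  65.2  19.2   8.1] op 0.208 F [-2.4 -0.6 34.4] M [ 1.58 -2.56  0.08] gp [0.4688 0.2177 0.2002]
t 56.25 tcp [0.4808 0.2243 0.187 ] [-134.1   -0.2  -61.2] q [  4.    6.1 122.4  65.2  19.2   8.1] op 0.208 F [-2.4 -0.6 34.4] M [ 1.58 -2.56  0.08] gp [0.4688 0.2177 0.2002]
elbow rel [ 3.3 -3.  77.4]
```

send_rows(
  plan=[
    [0, -0.03, -0.03, 0, 0, 0, 0.9],
    [0, -0.02, -0.02, 0, 0, 0, 0.9],
    [0, 0, 0, 0, 0, 0, 0.9],
    [0, 0, 0, 0, 0, 0, 0.9],
  ],
)

```text
time_s: 56.65
position: [0.4753, 0.224, 0.1962]
orientation: [-135.1, 0.1, -61.0]
wrist_force: [-0.1, 1.0, -5.8]
opening: 0.204
```

```bash
cat > ins.py <<'E'
from rk import *
r=R.from_euler('z',28.9,degrees=True).as_matrix()[:2,:2]
state(); s=grab('scene'); f=dict(np.load('p_scene.npz')); P=cloud(s); Z=P[...,2]
for z0 in (.085,.095,.105,.12,.14,.16,.18):
    m=(abs(Z-z0)<.006)&(np.hypot(P[...,0]-.465,P[...,1]-.219)<.03)&(np.abs(s['z_map']-f['z_map'])>.008)
    ql=P[m][:,:2]*1000@r
    if m.sum()>4: print(z0,m.sum(),'lat',ql[:,1].min().round(1),ql[:,1].max().round(1),'fwd max',ql[:,0].max().round(1),np.percentile(ql[:,0],80).round(1))
E
python3 ins.py
```

```text
t 56.65 tcp [0.4753 0.224  0.1962] [-1.351e+02  1.000e-01 -6.100e+01] q [  4.    4.5 121.9  57.4  20.8  16.2] op 0.204 F [-0.1  1.  -5.8] M [-0.52  0.9   0.03] gp [0.4636 0.2175 0.2097]
t 56.65 tcp [0.4753 0.224  0.1962] [-1.351e+02  1.000e-01 -6.100e+01] q [  4.    4.5 121.9  57.4  20.8  16.2] op 0.204 F [-0.1  1.  -5.8] M [-0.52  0.9   0.03] gp [0.4636 0.2175 0.2097]
0.085 5 lat -44.5 -23.2 fwd max 526.8 516.9
0.095 20 lat -40.4 -22.3 fwd max 517.7 514.8
0.105 18 lat -39.7 -22.3 fwd max 518.1 515.4
0.12 20 lat -41.0 -22.0 fwd max 518.7 515.9
0.14 21 lat -41.3 -23.8 fwd max 519.6 517.0
0.16 24 lat -41.8 -23.3 fwd max 519.9 517.9
0.18 18 lat -41.0 -23.5 fwd max 519.9 518.2
```

```bash
python3 - <<'E'
from rk import *
T=tool(); el=T[:3,3]+T[:3,:3]@[0,-.0386,-.0616]; tip=el-[0,0,.18]; print('tip',tip)
a=np.radians(28.9); d=np.array([np.cos(a),np.sin(a),0]); l=np.array([-np.sin(a),np.cos(a),0])
Q=R.from_rotvec(-l*np.radians(1.9)-d*np.radians(.8)).as_matrix()
A=np.eye(4); A[:3,:3]=Q; A[:3,3]=tip-Q@tip; A[:3,3]+=.0010*d-.0023*l
T1=row(A@T,None,2); print(T1[:3,:3].T@[0,0,-.01]/.25, 'd',T1[:3,:3].T@d,'l',T1[:3,:3].T@l)
E
```

```text
t 56.7 tcp [0.4752 0.224  0.1959] [-1.351e+02  1.000e-01 -6.100e+01] q [  4.    4.5 121.9  57.4  20.8  16.2] op 0.208 F [ 0.2  0.2 -5.7] M [-0.47  0.84 -0.03] gp [0.4635 0.2175 0.2094]
tip [0.46117989 0.21609734 0.08683041]
2 x [0.0015, 0.003, -0.0044, 0.0053, 0.0016, -0.0016]  total mm [-1.9 -1.9  0.5] deg [ 1.9  0.6 -0.6]
[-0.00048949  0.02913874  0.0273988 ] d [ 0.00132352 -0.6850089   0.72853349] l [-0.99992425 -0.00982181 -0.00741847]
```

send_rows(
  plan=[
    [0.0015, 0.003, -0.0044, 0.0053, 0.0016, -0.0016, 0.9],
    [0.0015, 0.003, -0.0044, 0.0053, 0.0016, -0.0016, 0.9],
    [0, 0, 0, 0, 0, 0, 0.9],
    [0, 0, 0, 0, 0, 0, 0.9],
  ],
)

```text
time_s: 57.1
position: [0.4734, 0.2221, 0.1966]
orientation: [-133.2, -0.7, -61.0]
wrist_force: [-0.0, 0.0, -6.8]
opening: 0.207
```

```bash
python3 ins.py
```

```text
t 57.1 tcp [0.4734 0.2221 0.1966] [-133.2   -0.7  -61. ] q [  3.6   4.  123.5  65.1  19.6   7.8] op 0.207 F [-0.   0.  -6.8] M [-0.51  0.88 -0.02] gp [0.4612 0.2155 0.2096]
t 57.1 tcp [0.4734 0.2221 0.1966] [-133.2   -0.7  -61. ] q [  3.6   4.  123.5  65.1  19.6   7.8] op 0.207 F [-0.   0.  -6.8] M [-0.51  0.88 -0.02] gp [0.4612 0.2155 0.2096]
0.085 7 lat -41.7 -25.5 fwd max 536.7 516.4
0.095 21 lat -42.8 -24.0 fwd max 517.9 515.0
0.105 23 lat -42.7 -24.8 fwd max 518.0 515.9
0.12 21 lat -42.8 -24.0 fwd max 518.4 515.9
0.14 23 lat -42.8 -24.4 fwd max 518.0 515.5
0.16 25 lat -42.9 -25.1 fwd max 518.7 517.3
0.18 24 lat -43.2 -24.3 fwd max 518.2 516.5
```

send_rows(
  plan=[
    [0, 0.02, 0.019, 0, 0, 0, 0.9],
    [0, 0.01, 0.0095, 0, 0, 0, 0.9],
    [0, 0, 0, 0, 0, 0, 0.9],
  ],
)

```text
time_s: 57.45
position: [0.4736, 0.222, 0.1861]
orientation: [-133.2, -0.7, -61.0]
wrist_force: [0.2, -0.5, -4.6]
opening: 0.207
```

send_rows(
  plan=[
    [0, 0.01, 0.0095, 0, 0, 0, 0.9],
    [0, 0, 0, 0, 0, 0, 0.9],
  ],
)

```text
time_s: 57.65
position: [0.4736, 0.222, 0.183]
orientation: [-133.2, -0.7, -61.0]
wrist_force: [-0.6, -0.2, -6.0]
opening: 0.206
```

```bash
python3 ins.py
```

```text
t 57.65 tcp [0.4736 0.222  0.183 ] [-133.2   -0.7  -61. ] q [  3.6   5.6 124.4  72.   18.7   0.5] op 0.206 F [-0.6 -0.2 -6. ] M [-0.47  0.89  0.  ] gp [0.4615 0.2155 0.196 ]
t 57.65 tcp [0.4736 0.222  0.183 ] [-133.2   -0.7  -61. ] q [  3.6   5.6 124.4  72.   18.7   0.5] op 0.206 F [-0.6 -0.2 -6. ] M [-0.47  0.89  0.  ] gp [0.4615 0.2155 0.196 ]
0.085 27 lat -48.6 -24.5 fwd max 517.0 515.7
0.095 18 lat -43.0 -24.4 fwd max 517.6 515.2
0.105 22 lat -43.0 -24.4 fwd max 518.7 516.8
0.12 25 lat -43.1 -24.1 fwd max 517.8 516.5
0.14 22 lat -43.2 -24.8 fwd max 521.1 516.2
0.16 24 lat -43.2 -24.1 fwd max 519.1 517.2
0.18 11 lat -42.6 -29.7 fwd max 518.8 517.2
```

send_rows(
  plan=[
    [0, 0.0291, 0.0274, 0, 0, 0, 0.9],
    [0, 0.0291, 0.0274, 0, 0, 0, 0.9],
    [0, 0, 0, 0, 0, 0, 0.9],
  ],
)

```text
time_s: 58.0
position: [0.4735, 0.2217, 0.1624]
orientation: [-133.3, -0.7, -61.0]
wrist_force: [0.1, -0.4, -5.7]
opening: 0.206
```

send_rows(
  plan=[
    [0, 0.0291, 0.0274, 0, 0, 0, 0.9],
    [0, 0.0291, 0.0274, 0, 0, 0, 0.9],
    [0, 0, 0, 0, 0, 0, 0.9],
  ],
)

```text
time_s: 58.3
position: [0.4738, 0.2215, 0.1428]
orientation: [-133.3, -0.7, -61.1]
wrist_force: [-0.0, -0.2, -5.3]
opening: 0.209
```

```bash
python3 s.py
```

```text
t 58.3 tcp [0.4738 0.2215 0.1428] [-133.3   -0.7  -61.1] q [  3.5  10.9 126.6  94.8  17.8 -23.5] op 0.209 F [-0.  -0.2 -5.3] M [-0.45  0.95 -0.02] gp [0.4616 0.2149 0.1558]
```

send_rows(
  plan=[
    [0, 0.0291, 0.0274, 0, 0, 0, 0.9],
    [0, 0.0291, 0.0274, 0, 0, 0, 0.9],
    [0, 0, 0, 0, 0, 0, 0.9],
  ],
)

```text
time_s: 58.6
position: [0.474, 0.2214, 0.123]
orientation: [-133.2, -0.7, -61.0]
wrist_force: [-0.1, -0.4, -5.9]
opening: 0.206
```

send_rows(
  plan=[
    [0, 0.015, 0.014, 0, 0, 0, 0.9],
    [0, 0.009, 0.008, 0, 0, 0, 0.9],
    [0, 0, 0, 0, 0, 0, 0.9],
  ],
)

```text
time_s: 58.9
position: [0.4742, 0.2213, 0.1154]
orientation: [-133.2, -0.7, -61.0]
wrist_force: [-0.7, 0.3, -5.9]
opening: 0.209
```

send_rows(
  plan=[
    [0, 0.006, 0.0055, 0, 0, 0, 0.9],
    [0, 0, 0, 0, 0, 0, 0.9],
  ],
)

```text
time_s: 59.1
position: [0.4741, 0.2212, 0.1131]
orientation: [-133.2, -0.7, -61.0]
wrist_force: [0.3, 0.6, -6.2]
opening: 0.208
```

```bash
python3 s.py
```

```text
t 59.1 tcp [0.4741 0.2212 0.1131] [-133.2   -0.7  -61. ] q [  3.5  15.3 127.9 111.5  19.2 -41.3] op 0.208 F [ 0.3  0.6 -6.2] M [-0.48  0.86 -0.02] gp [0.4619 0.2147 0.1261]
```

send_rows(
  plan=[
    [0, 0, 0, 0, 0, 0, 0.5],
    [0, 0, 0, 0, 0, 0, 0.5],
    [0, 0, 0, 0, 0, 0, 0.5],
    [0, 0, -0.08, 0, 0, 0, 0.5],
    [0, 0, -0.15, 0, 0, 0, 0.5],
    [0, 0, -0.15, 0, 0, 0, 0.5],
    [0, 0, -0.15, 0, 0, 0, 0.5],
    [0, -0.08, -0.08, 0, 0, 0, 0.5],
    [0, -0.08, -0.08, 0, 0, 0, 0.5],
    [0, 0, 0, 0, 0, 0, 0.5],
  ],
)

```text
time_s: 60.1
position: [0.3983, 0.1805, 0.2557]
orientation: [-132.6, -0.9, -60.9]
wrist_force: [-0.1, -0.2, 0.2]
opening: 0.498
```

```bash
python3 - <<'E'
from s import *
s=grab('scene'); t=grab('top'); np.savez('t20.npz',**t); np.savez('s20.npz',**s)
for f,n in ((s,'scene'),(t,'top')):
    P=cloud(f);Z=P[...,2]; print(n,'key'); rect(f,(Z>.172)&(Z<.2),(.43,.56,.17,.3))
    print('batten'); rect(f,(Z>.025)&(Z<.045),(.35,.75,.34,.52))
    print('rack'); rect(f,(Z>.075)&(Z<.086),(.36,.5,.2,.33))
# orig for reference
for n in('scene0','top0'):
    f=dict(np.load(n+'.npz'));P=cloud(f);Z=P[...,2]; print(n); rect(f,(Z>.172)&(Z<.2),(.43,.56,.17,.3)); rect(f,(Z>.025)&(Z<.045),(.35,.75,.34,.52))
E
```

```text
t 60.1 tcp [0.3983 0.1805 0.2557] [-132.6   -0.9  -60.9] q [ -5.5 -15.6 130.2  48.7  33.1  20.8] op 0.498 F [-0.1 -0.2  0.2] M [-0.13  0.28  0.  ] gp [0.3859 0.1738 0.2685]
scene key
201 px [422. 238.] ctr [496.2 233.6] size [73.2 18.9] ang 27.8 z 0.1875
batten
1508 px [477. 331.] ctr [519.7 446.5] size [ 42.3 223.4] ang 88.5 z 0.0352
rack
809 px [437. 256.] ctr [438.8 255.3] size [ 64.3 140.2] ang 29.7 z 0.0813
top key
249 px [191. 219.] ctr [494.3 229.2] size [77.6 19.3] ang 27.6 z 0.1859
batten
1160 px [133. 213.] ctr [522.2 444.2] size [ 46.3 219.6] ang 88.5 z 0.0337
rack
708 px [187. 245.] ctr [436.1 260.2] size [ 60.3 123.4] ang 28.7 z 0.0801
scene0
198 px [423. 238.] ctr [493.9 234. ] size [73.8 18.9] ang 29.5 z 0.1883
1489 px [464. 327.] ctr [533.5 420.5] size [ 42.6 222.5] ang 88.4 z 0.0354
top0
248 px [191. 220.] ctr [492.2 230.2] size [77.1 20.4] ang 28.5 z 0.1865
1163 px [142. 209.] ctr [534.9 418.4] size [ 47.  219.2] ang 88.4 z 0.0337
```

```bash
python3 - <<'E'
from s import *
W=row(pose([.483,.446,.20],down(-91.5))); row(pose([.483,.446,.010],down(-91.5)),W)
E
```

```text
t 60.2 tcp [0.3972 0.1807 0.2519] [-132.8   -0.6  -60.8] q [ -5.5 -15.3 130.4  49.   33.   20.5] op 0.5 F [-0.  -0.4 -1. ] M [-0.13  0.25 -0.01] gp [0.385  0.1741 0.2648]
7 x [-0.1312, -0.0668, 0.0728, -0.0366, 0.0095, 0.0231]  total mm [ 85.8 265.3 -51.9] deg [-46.2  12.   29.1]
5 x [0.0, 0.0, 0.152, 0.0, -0.0, -0.0]  total mm [   0.    0. -190.] deg [ 0. -0. -0.]
```

send_rows(
  plan=[
    [0, -0.08, -0.08, 0, 0, 0, 0.2],
    [-0.1312, -0.0668, 0.0728, -0.0366, 0.0095, 0.0231, 0.2],
    [-0.1312, -0.0668, 0.0728, -0.0366, 0.0095, 0.0231, 0.2],
    [-0.1312, -0.0668, 0.0728, -0.0366, 0.0095, 0.0231, 0.2],
    [-0.1312, -0.0668, 0.0728, -0.0366, 0.0095, 0.0231, 0.2],
    [-0.1312, -0.0668, 0.0728, -0.0366, 0.0095, 0.0231, 0.2],
    [-0.1312, -0.0668, 0.0728, -0.0366, 0.0095, 0.0231, 0.2],
    [-0.1312, -0.0668, 0.0728, -0.0366, 0.0095, 0.0231, 0.2],
    [0, 0, 0, 0, 0, 0, 0.2],
    [0, 0, 0, 0, 0, 0, 0.2],
    [0, 0, 0, 0, 0, 0, 0.2],
  ],
)

```text
time_s: 61.3
position: [0.4394, 0.3672, 0.2542]
orientation: [-167.5, 4.0, -80.5]
wrist_force: [0.3, -1.1, 0.3]
opening: 0.798
```

```bash
python3 - <<'E'
from s import *
T=state(); f=grab('wrist'); P=cloud(f); Z=P[...,2]
rect(f,(Z>.028)&(Z<.042),(.35,.75,.36,.52))
q=(P-T[:3,3])@T[:3,:3]; m=(Z>.028)&(Z<.042)&(P[...,1]>.38)&(P[...,1]<.5)&(abs(q[...,1])<.03); print(q[m][:,0].min(),q[m][:,0].max())
t=grab('top');P=cloud(t);Z=P[...,2]; rect(t,(Z>.025)&(Z<.045),(.35,.75,.34,.52))
row(pose([.483,.446,.010],down(-91.5))); row(pose([.483,.446,.20],down(-91.5)))
E
```

```text
t 61.3 tcp [0.4394 0.3672 0.2542] [-167.5    4.   -80.5] q [ 28.3  16.6  86.2  -0.3  64.  109.3] op 0.798 F [ 0.3 -1.1  0.3] M [-0.03  0.15 -0.02] gp [0.4356 0.3652 0.2727]
t 61.3 tcp [0.4394 0.3672 0.2542] [-167.5    4.   -80.5] q [ 28.3  16.6  86.2  -0.3  64.  109.3] op 0.798 F [ 0.3 -1.1  0.3] M [-0.03  0.15 -0.02] gp [0.4356 0.3652 0.2727]
5381 px [285. 138.] ctr [521.5 448.3] size [ 42.6 220.3] ang 88.6 z 0.0351
-0.08515776626748768 -0.03195768094269547
784 px [134. 201.] ctr [552.8 443. ] size [ 46.7 157.2] ang 89.2 z 0.0336
6 x [-0.0423, -0.0121, 0.169, -0.0113, 0.0049, 0.0097]  total mm [  43.4   79.1 -245.5] deg [-12.2   5.2  10.5]
3 x [-0.0953, -0.0562, 0.0882, -0.0226, 0.0097, 0.0194]  total mm [ 43.4  79.1 -55.5] deg [-12.2   5.2  10.5]
```

send_rows(
  plan=[
    [-0.0953, -0.0562, 0.0882, -0.0226, 0.0097, 0.0194, 0.2],
    [-0.0953, -0.0562, 0.0882, -0.0226, 0.0097, 0.0194, 0.2],
    [-0.0953, -0.0562, 0.0882, -0.0226, 0.0097, 0.0194, 0.2],
    [0, 0, 0, 0, 0, 0, 0.2],
    [0, 0, 0, 0, 0, 0, 0.2],
  ],
)

```text
time_s: 61.9
position: [0.4835, 0.4463, 0.1988]
orientation: [179.9, -0.0, -91.5]
wrist_force: [-0.5, -0.9, 0.3]
opening: 0.797
```

```bash
python3 - <<'E'
from s import *
row(pose([.4835,.4467,.11],down(-91.5))); row(pose([.4835,.4467,.010],down(-91.5)))
E
```

```text
t 61.9 tcp [0.4835 0.4463 0.1988] [179.9  -0.  -91.5] q [ 32.5  36.8  63.   -0.   80.3 124. ] op 0.797 F [-0.5 -0.9  0.3] M [ 0.04  0.03 -0.02] gp [0.4835 0.4463 0.2178]
2 x [-0.0009, -0.0001, 0.1777, 0.0002, -0.0001, 0.0]  total mm [ -0.    0.4 -88.8] deg [ 0.1 -0.   0. ]
5 x [-0.0004, -0.0001, 0.1511, 0.0001, -0.0001, 0.0]  total mm [  -0.     0.4 -188.8] deg [ 0.1 -0.   0. ]
```

send_rows(
  plan=[
    [0, 0, 0.16, 0, 0, 0, 0.2],
    [0, 0, 0.16, 0, 0, 0, 0.2],
    [0, 0, 0.16, 0, 0, 0, 0.2],
    [0, 0, 0.16, 0, 0, 0, 0.2],
    [0, 0, 0.08, 0, 0, 0, 0.2],
    [0, 0, 0.03, 0, 0, 0, 0.2],
    [0, 0, 0, 0, 0, 0, 0.2],
    [0, 0, 0, 0, 0, 0, 0.65],
    [0, 0, 0, 0, 0, 0, 0.65],
    [0, 0, 0, 0, 0, 0, 0.65],
    [0, 0, 0, 0, 0, 0, 0.65],
    [0, 0, 0, 0, 0, 0, 0.65],
  ],
  grip_force=45,
)

```text
time_s: 63.1
position: [0.4835, 0.4468, 0.0122]
orientation: [180.0, -0.0, -91.5]
wrist_force: [-1.2, -1.2, 5.2]
opening: 0.475
```

send_rows(
  plan=[
    [0, 0, -0.08, 0, 0, 0, 0.65],
    [0, 0, -0.15, 0, 0, 0, 0.65],
    [0, 0, -0.15, 0, 0, 0, 0.65],
    [0, 0, -0.15, 0, 0, 0, 0.65],
    [0, 0, -0.15, 0, 0, 0, 0.65],
    [0, 0, -0.08, 0, 0, 0, 0.65],
    [0, 0, 0, 0, 0, 0, 0.65],
    [0, 0, 0, 0, 0, 0, 0.65],
  ],
)

```text
time_s: 63.9
position: [0.4831, 0.4466, 0.2]
orientation: [179.8, -0.1, -91.5]
wrist_force: [0.1, 0.1, -2.5]
opening: 0.474
```

```bash
python3 - <<'E'
from s import *
T=state(); f=grab('wrist'); P=cloud(f); q=(P-T[:3,3])@T[:3,:3]
m=(q[...,2]>-.035)&(q[...,2]<0.0)&(abs(q[...,0])<.03)&(q[...,1]<-.012); p=q[m]; print('batten in tool: x',p[:,0].min(),p[:,0].max(),'y min',np.percentile(p[:,1],[.2,1]),'z',np.percentile(p[:,2],[5,50,95]))
for y0 in (-.03,-.06,-.09,-.12,-.14): k=abs(p[:,1]-y0)<.004; print(y0,k.sum(),p[k].mean(0).round(4) if k.sum() else '')
W=row(pose([.60,.12,.26],down(2.4)),None)
s=grab('scene'); P=cloud(s); print('scene batten'); Z=P[...,2]; rect(s,(Z>.17)&(Z<.26)&(cv2.cvtColor(s['frame'],cv2.COLOR_BGR2HSV)[...,1]>100),(.35,.7,.38,.52))
E
```

```text
t 63.9 tcp [0.4831 0.4466 0.2   ] [ 1.798e+02 -1.000e-01 -9.150e+01] q [ 32.6  36.8  62.8  -0.   80.6 124.1] op 0.474 F [ 0.1  0.1 -2.5] M [-0.02  0.11  0.04] gp [0.4832 0.4467 0.219 ]
t 63.9 tcp [0.4831 0.4466 0.2   ] [ 1.798e+02 -1.000e-01 -9.150e+01] q [ 32.6  36.8  62.8  -0.   80.6 124.1] op 0.474 F [ 0.1  0.1 -2.5] M [-0.02  0.11  0.04] gp [0.4832 0.4467 0.219 ]
batten in tool: x -0.023621222429735696 0.029229805381186882 y min [-0.11693272 -0.11631618] z [-0.02385659 -0.02278742 -0.02172172]
-0.03 1464 [-0.0022 -0.03   -0.0228]
-0.06 1797 [-0.0023 -0.06   -0.0228]
-0.09 2248 [-0.0023 -0.09   -0.0228]
-0.12 356 [-0.0022 -0.1165 -0.0226]
-0.14 0 
12 x [0.1203, 0.0482, -0.02, 0.0001, 0.0, -0.0435]  total mm [ 117.1 -326.5   60.7] deg [  0.3   0.1 -93.9]
scene batten
1701 px [493. 298.] ctr [546.3 452.5] size [170.8  66. ] ang 2.0 z 0.2216
```

```bash
python3 - <<'E'
from s import *
W=pose(st(45,57.8,.20),down(2.4)); print(W[:3,3]); T=row(W,None,13)
E
```

```text
t 64.0 tcp [0.4829 0.4464 0.1992] [179.8  -0.2 -91.5] q [ 32.6  36.9  62.8  -0.   80.6 124.1] op 0.472 F [ 0.1 -0.2 -1.8] M [0.03 0.05 0.  ] gp [0.483  0.4465 0.2182]
[43.08171457 59.623904    0.2       ]
13 x [-5.4079, -24.5535, -0.0733, 0.0001, 0.0, -0.0401]  total mm [4.25988e+04 5.91775e+04 8.00000e-01] deg [  0.3   0.1 -93.9]
```

```bash
python3 - <<'E'
from s import *
T0=tool(); T0[2,3]+=.085
W=pose(st(.045,.0578,.285),down(2.4)); print(W[:3,3]); row(W,T0,13)
E
```

```text
t 64.0 tcp [0.4829 0.4464 0.1992] [179.8  -0.2 -91.5] q [ 32.6  36.9  62.8  -0.   80.6 124.1] op 0.472 F [ 0.1 -0.2 -1.8] M [0.03 0.05 0.  ] gp [0.483  0.4465 0.2182]
[0.58414011 0.0498337  0.285     ]
13 x [0.1252, 0.0652, 0.0, 0.0001, 0.0, -0.0401]  total mm [ 101.2 -396.6    0.8] deg [  0.3   0.1 -93.9]
```

send_rows(
  plan=[
    [0, 0, -0.17, 0, 0, 0, 0.65],
    [0, 0, -0.17, 0, 0, 0, 0.65],
    [0.1252, 0.0652, 0, 0, 0, -0.0401, 0.65],
    [0.1252, 0.0652, 0, 0, 0, -0.0401, 0.65],
    [0.1252, 0.0652, 0, 0, 0, -0.0401, 0.65],
    [0.1252, 0.0652, 0, 0, 0, -0.0401, 0.65],
    [0.1252, 0.0652, 0, 0, 0, -0.0401, 0.65],
    [0.1252, 0.0652, 0, 0, 0, -0.0401, 0.65],
    [0.1252, 0.0652, 0, 0, 0, -0.0401, 0.65],
    [0.1252, 0.0652, 0, 0, 0, -0.0401, 0.65],
    [0.1252, 0.0652, 0, 0, 0, -0.0401, 0.65],
    [0.1252, 0.0652, 0, 0, 0, -0.0401, 0.65],
    [0.1252, 0.0652, 0, 0, 0, -0.0401, 0.65],
    [0.1252, 0.0652, 0, 0, 0, -0.0401, 0.65],
    [0.1252, 0.0652, 0, 0, 0, -0.0401, 0.65],
    [0, 0, 0, 0, 0, 0, 0.65],
    [0, 0, 0, 0, 0, 0, 0.65],
    [0, 0, 0, 0, 0, 0, 0.65],
  ],
)

```text
time_s: 65.8
position: [0.584, 0.0507, 0.2861]
orientation: [180.0, 0.1, 2.3]
wrist_force: [0.0, 0.1, -0.7]
opening: 0.474
```

```bash
python3 - <<'E'
from s import *
T=state(); 
for n in ('wrist','scene','top'):
    f=grab(n); P=cloud(f); Z=P[...,2]; print(n,'walls'); rect(f,(Z>.077)&(Z<.093),(.5,.66,.06,.22),2)
    print(' batten'); rect(f,(Z>.295)&(Z<.325)&(cv2.cvtColor(f['frame'],cv2.COLOR_BGR2HSV)[...,1]>100),(.5,.68,-.1,.25))
    print(' stop arm'); rect(f,(Z>.05)&(Z<.067),(.54,.635,-.12,.02)); np.savez('b_'+n+'.npz',**f)
row(pose(st(.045,.0578,.10),down(2.4)))
E
```

```text
t 65.8 tcp [0.584  0.0507 0.2861] [1.8e+02 1.0e-01 2.3e+00] q [-6.5 24.4 69.6 -0.1 86.1 -8.8] op 0.474 F [ 0.   0.1 -0.7] M [-0.12 -0.13 -0.01] gp [0.5841 0.0507 0.3051]
t 65.8 tcp [0.584  0.0507 0.2861] [1.8e+02 1.0e-01 2.3e+00] q [-6.5 24.4 69.6 -0.1 86.1 -8.8] op 0.474 F [ 0.   0.1 -0.7] M [-0.12 -0.13 -0.01] gp [0.5841 0.0507 0.3051]
wrist walls
1 px [251.  33.] ctr [500.1 210.9] size [0. 0.] ang 0.0 z 0.077
 batten
28470 px [321. 140.] ctr [582.9 105.1] size [ 46.9 128.6] ang 2.1 z 0.3089
 stop arm
scene walls
270 px [363. 270.] ctr [615.8 150.3] size [ 17.3 111.1] ang 1.7 z 0.0856
249 px [380. 253.] ctr [541.4 149.3] size [ 18.9 109.4] ang 2.0 z 0.0857
 batten
1107 px [372. 199.] ctr [573.2 124.1] size [ 64.2 149.4] ang 3.5 z 0.3092
 stop arm
131 px [318. 231.] ctr [587.6 -36.3] size [94.8 14. ] ang 2.1 z 0.062
top walls
 batten
295 px [280. 178.] ctr [586.3  -4.5] size [41.9 39.7] ang 1.1 z 0.3088
 stop arm
41 px [299. 184.] ctr [610.5 -39.6] size [43.4 11.7] ang 1.6 z 0.065
5 x [0.0, 0.0007, 0.1495, 0.0001, 0.0001, -0.0001]  total mm [  -0.    -1.  -186.9] deg [ 0.   0.1 -0. ]
```

send_rows(
  plan=[
    [0, 0, 0.15, 0, 0, 0, 0.65],
    [0, 0, 0.15, 0, 0, 0, 0.65],
    [0, 0, 0.15, 0, 0, 0, 0.65],
    [0, 0, 0.15, 0, 0, 0, 0.65],
    [0, 0, 0.13, 0, 0, 0, 0.65],
    [0, 0, 0, 0, 0, 0, 0.65],
    [0, 0, 0, 0, 0, 0, 0.65],
  ],
)

```text
time_s: 66.65
position: [0.5848, 0.0502, 0.1054]
orientation: [179.9, 0.0, 2.3]
wrist_force: [0.5, 0.9, -0.7]
opening: 0.475
```

```bash
python3 - <<'E'
from s import *
T=state(); f=grab('wrist'); P=cloud(f); Z=P[...,2]; print('walls'); rect(f,(Z>.075)&(Z<.095),(.5,.66,.06,.25),3)
m=(Z>.11)&(Z<.14); print('batten'); rect(f,m&(cv2.cvtColor(f['frame'],cv2.COLOR_BGR2HSV)[...,1]>100),(.5,.68,-.1,.25))
cv2.imwrite('pics/w21.png',f['frame'])
row(pose(st(.0448,.0578,.034),down(2.4)))
E
```

```text
t 66.65 tcp [0.5848 0.0502 0.1054] [179.9   0.    2.3] q [-6.5 33.  84.1 -0.1 62.9 -8.8] op 0.475 F [ 0.5  0.9 -0.7] M [-0.15 -0.09 -0.01] gp [0.5848 0.0502 0.1244]
t 66.65 tcp [0.5848 0.0502 0.1054] [179.9   0.    2.3] q [-6.5 33.  84.1 -0.1 62.9 -8.8] op 0.475 F [ 0.5  0.9 -0.7] M [-0.15 -0.09 -0.01] gp [0.5848 0.0502 0.1244]
walls
3185 px [249.  51.] ctr [542.3 157.4] size [14.8 51.8] ang 2.3 z 0.086
2899 px [388.  51.] ctr [616.4 159.3] size [14.5 49.5] ang 2.5 z 0.0862
1639 px [255. 140.] ctr [544.4 111.1] size [14.4 32.9] ang 2.8 z 0.086
batten
28590 px [321. 140.] ctr [583.3 104.4] size [ 48.3 129. ] ang 2.4 z 0.1282
2 x [-0.0029, 0.0003, 0.1446, 0.0002, -0.0003, -0.0002]  total mm [ -1.4  -0.3 -72.3] deg [ 0.1 -0.1 -0.1]
```

View pics/w21.png

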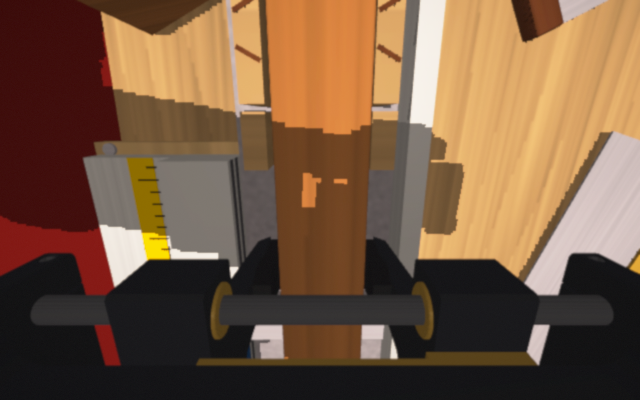

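send_rows(
  plan=[
    [-0.003, 0, 0.05, 0, 0, 0, 0.65],
    [-0.003, 0, 0.08, 0, 0, 0, 0.65],
    [0, 0, 0.08, 0, 0, 0, 0.65],
    [0, 0, 0.06, 0, 0, 0, 0.65],
    [0, 0, 0.012, 0, 0, 0, 0.65],
    [0, 0, 0, 0, 0, 0, 0.65],
    [0, 0, 0, 0, 0, 0, 0.65],
  ],
)

```text
time_s: 67.4
position: [0.5835, 0.0498, 0.0347]
orientation: [179.9, -0.0, 2.3]
wrist_force: [0.2, 0.4, -2.2]
opening: 0.477
```

send_rows(
  plan=[
    [0, 0.01, 0, 0, 0, 0, 0.65],
    [0, 0.01, 0, 0, 0, 0, 0.65],
    [0, 0, 0, 0, 0, 0, 0.65],
    [0, 0, 0, 0, 0, 0, 0.65],
  ],
)

```text
time_s: 67.8
position: [0.5831, 0.0447, 0.0339]
orientation: [179.9, 0.1, 2.3]
wrist_force: [0.1, 0.5, -0.9]
opening: 0.474
```

```bash
python3 - <<'E'
from s import *
T=state(); print(inst(T[:3,3]))
s=grab('scene'); P=cloud(s); Z=P[...,2]; hs=cv2.cvtColor(s['frame'],cv2.COLOR_BGR2HSV)
print('batten'); rect(s,(Z>.05)&(Z<.064)&(hs[...,1]>110),(.54,.63,-.06,.2),2); print('arm'); rect(s,(Z>.05)&(Z<.067)&(hs[...,1]<70),(.54,.635,-.12,.02))
E
```

```text
t 67.8 tcp [0.5831 0.0447 0.0339] [1.799e+02 1.000e-01 2.300e+00] q [-7.1 38.5 87.2 -0.1 54.4 -9.3] op 0.474 F [ 0.1  0.5 -0.9] M [-0.06 -0.08  0.04] gp [0.5832 0.0447 0.0529]
t 67.8 tcp [0.5831 0.0447 0.0339] [1.799e+02 1.000e-01 2.300e+00] q [-7.1 38.5 87.2 -0.1 54.4 -9.3] op 0.474 F [ 0.1  0.5 -0.9] M [-0.06 -0.08  0.04] gp [0.5832 0.0447 0.0529]
[0.0437822  0.05271444]
batten
665 px [365. 260.] ctr [572.4 123.6] size [ 54.9 155.7] ang 7.8 z 0.0569
106 px [360. 276.] ctr [621.  148.4] size [  5.7 102.8] ang 2.3 z 0.0565
arm
62 px [322. 227.] ctr [571.3 -38.1] size [60.6 14.8] ang 1.9 z 0.0631
```

send_rows(
  plan=[
    [0, 0.004, 0, 0, 0, 0, 0.65],
    [0, 0.004, 0, 0, 0, 0, 0.65],
    [0, 0, 0, 0, 0, 0, 0.65],
  ],
)

```text
time_s: 68.15
position: [0.5832, 0.0427, 0.0337]
orientation: [180.0, 0.1, 2.3]
wrist_force: [0.1, 0.6, -1.8]
opening: 0.472
```

send_rows(
  plan=[
    [0, 0.004, 0, 0, 0, 0, 0.65],
    [0, 0, 0, 0, 0, 0, 0.65],
  ],
)

```text
time_s: 68.35
position: [0.5832, 0.0418, 0.0337]
orientation: [180.0, 0.1, 2.3]
wrist_force: [0.2, 0.2, -1.0]
opening: 0.471
```

send_rows(
  plan=[
    [0, 0.004, 0, 0, 0, 0, 0.65],
    [0, 0, 0, 0, 0, 0, 0.65],
  ],
)

```text
time_s: 68.55
position: [0.5832, 0.0414, 0.0338]
orientation: [-180.0, 0.1, 2.3]
wrist_force: [0.1, 5.0, 0.1]
opening: 0.471
```

send_rows(
  plan=[
    [0, 0.003, 0, 0, 0, 0, 0.65],
    [0, 0, 0, 0, 0, 0, 0.65],
  ],
)

```text
time_s: 68.75
position: [0.5832, 0.0414, 0.0338]
orientation: [-179.9, 0.1, 2.3]
wrist_force: [0.2, 8.4, -0.5]
opening: 0.468
```

send_rows(
  plan=[
    [0, -0.006, 0, 0, 0, 0, 0.65],
    [0, 0, 0.008, 0, 0, 0, 0.65],
    [0, 0, 0, 0, 0, 0, 0.65],
    [0, 0, 0, 0, 0, 0, 0.5],
    [0, 0, 0, 0, 0, 0, 0.4],
    [0, 0, 0, 0, 0, 0, 0.4],
    [0, 0, -0.04, 0, 0, 0, 0.4],
    [0, 0, -0.12, 0, 0, 0, 0.4],
    [0, 0, -0.16, 0, 0, 0, 0.4],
    [0, 0, -0.18, 0, 0, 0, 0.4],
    [0, 0, -0.18, 0, 0, 0, 0.4],
    [0, 0, -0.18, 0, 0, 0, 0.4],
    [0, 0, -0.1, 0, 0, 0, 0.4],
    [0, 0, 0, 0, 0, 0, 0.4],
  ],
)

```text
time_s: 70.15
position: [0.5844, 0.0417, 0.2763]
orientation: [179.9, -0.4, 2.3]
wrist_force: [-0.4, -0.2, -0.3]
opening: 0.601
```

```bash
cat > fin.py <<'E'
from s import *
s=grab('scene'); w=grab('wrist'); t=grab('top')
for n,f in (('scene',s),('wrist',w),('top',t)):
    P=cloud(f); Z=P[...,2]; hs=cv2.cvtColor(f['frame'],cv2.COLOR_BGR2HSV); H,S=hs[...,0],hs[...,1]
    print(n,'batten'); rect(f,(Z>.05)&(Z<.06)&(S>90)&(P[...,0]>.555)&(P[...,0]<.608),(.53,.63,-.1,.25))
    print(' arm'); rect(f,(Z>.05)&(Z<.067)&(S<80),(.555,.635,-.12,.02))
    print(' key'); rect(f,(Z>.172)&(Z<.2),(.43,.56,.17,.3)); print(' piece'); rect(f,(Z>.035)&(Z<.052)&(S>100),(.37,.54,-.48,-.37))
    b=(P[...,0]>.39)&(P[...,0]<.47)&(P[...,1]>-.13)&(P[...,1]<0); g=b&(H>45)&(H<90)&(S>100)&(Z<.06); r=b&((H<6)|(H>174))&(S>150)&(Z>.025)&(Z<.06)
    for nm,m in (('green',g),('red',r)):
        if m.sum(): q=P[m]; v,u=np.nonzero(m); yy=[inst(x)[1] for x in q]; print(' ',nm,m.sum(),'px',u.min(),u.max(),v.min(),v.max(),'st y',np.mean(yy).round(4),min(yy).round(4),max(yy).round(4))
cv2.imwrite('pics/fin_w.png',w['frame']); cv2.imwrite('pics/fin_s.png',cv2.resize(s['frame'][100:300,200:480],None,fx=2.8,fy=2.8)); np.savez('fin_w.npz',**w)
E
python3 fin.py
```

```text
t 70.15 tcp [0.5844 0.0417 0.2763] [179.9  -0.4   2.3] q [-7.3 24.3 71.2 -0.1 84.1 -9.7] op 0.601 F [-0.4 -0.2 -0.3] M [ 0.   -0.11  0.04] gp [0.5843 0.0418 0.2953]
scene batten
893 px [349. 252.] ctr [580.8  77.9] size [ 45.3 223. ] ang 3.7 z 0.0555
 arm
94 px [315. 233.] ctr [596.1 -36.5] size [78.  15.7] ang 1.4 z 0.0627
 key
197 px [422. 238.] ctr [496.6 233.8] size [71.8 19.1] ang 28.2 z 0.1878
 piece
167 px [266. 154.] ctr [ 454.6 -419.4] size [65.3 46.5] ang 89.3 z 0.0433
  green 7 px 346 350 199 202 st y -0.0507 -0.0569 -0.0469
wrist batten
5939 px [321. 136.] ctr [582.6  80. ] size [ 42.  220.6] ang 2.5 z 0.0551
 arm
307 px [328. 231.] ctr [595.  -35.7] size [79.3 14.2] ang 2.4 z 0.0638
 key
 piece
  green 52 px 201 216 239 244 st y -0.0498 -0.055 -0.0461
  red 3 px 218 219 243 244 st y -0.0506 -0.0512 -0.0501
top batten
287 px [285. 194.] ctr [5.868e+02 3.000e-01] size [41.5 63.7] ang 1.2 z 0.0544
 arm
46 px [298. 186.] ctr [609.9 -32. ] size [42.9 25.8] ang 12.7 z 0.0641
 key
238 px [191. 218.] ctr [494.7 229.3] size [77.8 20.1] ang 28.0 z 0.186
 piece
317 px [432. 242.] ctr [ 457.3 -422.2] size [60.9 42.3] ang 87.5 z 0.0427
```

```bash
python3 -c "
from bench import workorder
print(workorder.close_job())"
```

```text
the job is handed in; nothing more can be done
None
```

The job is handed in, at about 70 s of the 210 s allowed. I ran every step, but I never read the screw's angle directly, so steps 1 and 3 rest on the key's movement.

**What I did:**
- I put the only piece on the bed in the tray.
- I took the key from its block, flipped it, and set its short arm about 23 mm deep in the socket.
- I turned the screw back with the long arm, slid the stop about 166 mm to the marker, and tightened the screw again with the key the same way round.
- I stood the key back in its hole. The batten had been knocked aside, so I found it again before laying it in the channel.
- I slid the batten up to the stop until the wrist force read about 8 N, then backed off and let go.

**Last checks from the cameras:**

| Check | Reading |
|---|---|
| Pointer | within about 1 mm of the marker's line |
| Batten | flat, parallel within about 0.1°, centre about 109 mm from the stop face (110 is touching) |
| Batten across the channel | station x about 45 mm |
| Key | top at the same height as at the start, long arm down |
| Piece | inside the tray |
| Gripper | clear of everything |

**What disagreed or is uncertain:**
- **Screw angle:** I inferred it from the key's heading and play. I estimate it was turned back about 0.7 rad, and it should be tight within 0.1 rad. However, the key travelled 10–15° further than I expected on tightening, with little rise in force. Free play I measured afterwards fits a tight screw.
- **Camera bias:** the top and wrist cameras differed by about 3 mm along y. I settled the fits by comparing views from the same camera and by touch.
- **First try at the rack hole:** it landed on the rim with up to 34 N. I lifted the key, corrected it, and it went in freely.

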